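Load the cassette shaker and clamp its retaining plate

TASK

Lay every tissue cassette flat in its own pocket of the shaker's deck, then lower the retaining plate over the two locating pins until it sits flush on its ledges. Then, using only the ring spanner on the hexagon, stroke by stroke between the guard walls, turn the clamping cam clockwise until its lobe (red dot) lies over the plate, and lay the spanner back flat on the blue mat. Leave the specimen cup, the oil bottle and the tally counter alone.

Things in the scene. Friction and masses are not known exactly. Their poses are not given: they have to be found in the camera images.
- shaker: white bench shaker with a silver deck, fixed. Origin: on the worktop under the middle of the four pockets, z up. Deck top at z 60 mm, x -68 to 68, y -132 to 76 mm. Two ledges along y at x +-59 (8 mm wide) stand 5 mm above the deck to carry the plate. Points 'on the shaker' have its axes. (A wall cabinet hangs 0.45 m above the worktop from 0.65 m ahead of the robot on.)
- pocket0 (a point): on the shaker: centre of the floor of a cassette pocket at x 28, y 32, z 57 mm. Pocket 48 (x) x 35 (y) mm, 3 mm deep; the cassette's length goes along x, its top then lies 1 mm below the ledges
- pocket1 (a point): on the shaker: centre of the floor of a cassette pocket at x -28, y 32, z 57 mm. Pocket 48 (x) x 35 (y) mm, 3 mm deep; the cassette's length goes along x, its top then lies 1 mm below the ledges
- pocket2 (a point): on the shaker: centre of the floor of a cassette pocket at x 28, y -32, z 57 mm. Pocket 48 (x) x 35 (y) mm, 3 mm deep; the cassette's length goes along x, its top then lies 1 mm below the ledges
- pocket3 (a point): on the shaker: centre of the floor of a cassette pocket at x -28, y -32, z 57 mm. Pocket 48 (x) x 35 (y) mm, 3 mm deep; the cassette's length goes along x, its top then lies 1 mm below the ledges
- pin0 (a point): on the shaker: tip of a steel locating pin at x -45, y -60 mm; 8 mm thick up to 14 mm above the deck, then a bullet nose to 22 mm
- pin1 (a point): on the shaker: tip of the other pin, alike, at x 45, y 60 mm
- plate_seat (a point): on the shaker: where the plate's origin comes to lie, x 0, y 0, z 65 mm (top of the ledges)
- cam_axis (a point): on the shaker: the cam's upright axis at the top of its disc, where the spanner's ring comes to rest, x 0, y -90, z 77 mm
- wall0 (a point): on the shaker: inner edge, at the top, of a guard wall that stops the spanner's handle, x -46, y -128.5, z 90 mm. The walls are 5 mm thick, rise 30 mm above the deck, run across the -y end on either side of a 92 mm gap for the handle and back along both sides (x +-61 to 66) to y -85. In the gap the handle can swing 42 deg to either side of -y.
- wall1 (a point): on the shaker: the same edge of the other wall, x 46, y -128.5, z 90 mm
- lock_cam (a joint): turn of the clamping cam, rad, clockwise from above, stiff (0.45 N m), stays put. 0: lobe toward the shaker's -y, clear of the plate; 3.14: lobe squarely over the plate's edge; stop at 3.3; locked from 2.6. A seated spanner's handle points along the shaker's -y turned clockwise by this angle minus 25 deg, plus any multiple of 60 deg.
- cam_lobe (a point): red dot on the cam's lobe, 26 mm from the axis. The cam: a dark eccentric disc, 22 mm radius, centre 10 mm off the axis, 6 mm thick, underside 1 mm above the seated plate; on it a steel hexagon 27 mm across flats, 14 mm high, its top 4.5 mm tapered to 19 mm
- plate: steel retaining plate, 124 (x) x 144 (y) x 5 mm, 0.3 kg, four windows and two 10 mm pin holes at (-45, -60) and (45, 60) mm. Origin: centre of its underside, z up. A black bar handle 60 (x) x 12 (y) mm stands over its middle, from 17 to 29 mm above the underside, on posts at x +-24. May go on turned by half a turn.
- spanner: steel ring spanner, 0.14 kg: ring 43 mm across, 12 mm high, hexagonal hole 29.4 mm across flats; straight handle along +x, 14 mm wide, 11 mm high, ending at x 152 mm. Origin: centre of the hole at the underside, z up. A flat of the hole faces the handle; it fits the hexagon every 60 deg, with about 10 deg of play each way.
- spanner_grip (a point): middle of the spanner's handle at the underside, 90 mm from the centre of the ring; a good place to grip, across the 14 mm
- mat: blue bench mat, 180 (x) x 85 (y) x 3 mm, fixed; the spanner lies on it at the start. Origin: centre of its underside.
- cassette0: tissue cassette, pink plastic box 40 x 28 x 7 mm lying flat, slotted lid up. Origin: centre of its underside; x along the 40 mm length (the sloped writing end is at -x), z up. May be absent (2 to 4 are there). Either way round fits a pocket.
- cassette1: tissue cassette, yellow plastic box 40 x 28 x 7 mm lying flat, slotted lid up. Origin: centre of its underside; x along the 40 mm length (the sloped writing end is at -x), z up. May be absent (2 to 4 are there). Either way round fits a pocket.
- cassette2: tissue cassette, green plastic box 40 x 28 x 7 mm lying flat, slotted lid up. Origin: centre of its underside; x along the 40 mm length (the sloped writing end is at -x), z up. May be absent (2 to 4 are there). Either way round fits a pocket.
- cassette3: tissue cassette, blue plastic box 40 x 28 x 7 mm lying flat, slotted lid up. Origin: centre of its underside; x along the 40 mm length (the sloped writing end is at -x), z up. May be absent (2 to 4 are there). Either way round fits a pocket.
- specimen_cup: specimen cup with an orange lid, 63 mm wide, 72 mm high, origin under its centre; not to be disturbed
- oil_bottle: small brown bottle with a black cap, 26 mm wide, 60 mm high, origin under its centre; not to be disturbed
- tally_counter: hand tally counter, 45 x 61 x 27 mm, origin under its centre; not to be disturbed

How it is judged:
On the way, in this order (a step that is already met when the one before it is completed fails the run):
1. every cassette lies flat in a pocket, released (angle between each of cassette0, cassette1, cassette2, cassette3's own z axis and vertical below 0.08 rad and ((horizontal distance between cassette0 and pocket0 below 0.007 m and z of cassette0 in the frame of pocket0 below 0.002 m) or (horizontal distance between cassette0 and pocket1 below 0.007 m and z of cassette0 in the frame of pocket1 below 0.002 m) or (horizontal distance between cassette0 and pocket2 below 0.007 m and z of cassette0 in the frame of pocket2 below 0.002 m) or (horizontal distance between cassette0 and pocket3 below 0.007 m and z of cassette0 in the frame of pocket3 below 0.002 m)) and ((horizontal distance between cassette1 and pocket0 below 0.007 m and z of cassette1 in the frame of pocket0 below 0.002 m) or (horizontal distance between cassette1 and pocket1 below 0.007 m and z of cassette1 in the frame of pocket1 below 0.002 m) or (horizontal distance between cassette1 and pocket2 below 0.007 m and z of cassette1 in the frame of pocket2 below 0.002 m) or (horizontal distance between cassette1 and pocket3 below 0.007 m and z of cassette1 in the frame of pocket3 below 0.002 m)) and ((horizontal distance between cassette2 and pocket0 below 0.007 m and z of cassette2 in the frame of pocket0 below 0.002 m) or (horizontal distance between cassette2 and pocket1 below 0.007 m and z of cassette2 in the frame of pocket1 below 0.002 m) or (horizontal distance between cassette2 and pocket2 below 0.007 m and z of cassette2 in the frame of pocket2 below 0.002 m) or (horizontal distance between cassette2 and pocket3 below 0.007 m and z of cassette2 in the frame of pocket3 below 0.002 m)) and ((horizontal distance between cassette3 and pocket0 below 0.007 m and z of cassette3 in the frame of pocket0 below 0.002 m) or (horizontal distance between cassette3 and pocket1 below 0.007 m and z of cassette3 in the frame of pocket1 below 0.002 m) or (horizontal distance between cassette3 and pocket2 below 0.007 m and z of cassette3 in the frame of pocket2 below 0.002 m) or (horizontal distance between cassette3 and pocket3 below 0.007 m and z of cassette3 in the frame of pocket3 below 0.002 m)) and contact force between the fingers and anything else below 0.5 N), for 0.2 s.
2. the retaining plate sits flush over the pins, with the cassettes in their pockets (angle between each of cassette0, cassette1, cassette2, cassette3's own z axis and vertical below 0.08 rad and ((horizontal distance between cassette0 and pocket0 below 0.007 m and z of cassette0 in the frame of pocket0 below 0.002 m) or (horizontal distance between cassette0 and pocket1 below 0.007 m and z of cassette0 in the frame of pocket1 below 0.002 m) or (horizontal distance between cassette0 and pocket2 below 0.007 m and z of cassette0 in the frame of pocket2 below 0.002 m) or (horizontal distance between cassette0 and pocket3 below 0.007 m and z of cassette0 in the frame of pocket3 below 0.002 m)) and ((horizontal distance between cassette1 and pocket0 below 0.007 m and z of cassette1 in the frame of pocket0 below 0.002 m) or (horizontal distance between cassette1 and pocket1 below 0.007 m and z of cassette1 in the frame of pocket1 below 0.002 m) or (horizontal distance between cassette1 and pocket2 below 0.007 m and z of cassette1 in the frame of pocket2 below 0.002 m) or (horizontal distance between cassette1 and pocket3 below 0.007 m and z of cassette1 in the frame of pocket3 below 0.002 m)) and ((horizontal distance between cassette2 and pocket0 below 0.007 m and z of cassette2 in the frame of pocket0 below 0.002 m) or (horizontal distance between cassette2 and pocket1 below 0.007 m and z of cassette2 in the frame of pocket1 below 0.002 m) or (horizontal distance between cassette2 and pocket2 below 0.007 m and z of cassette2 in the frame of pocket2 below 0.002 m) or (horizontal distance between cassette2 and pocket3 below 0.007 m and z of cassette2 in the frame of pocket3 below 0.002 m)) and ((horizontal distance between cassette3 and pocket0 below 0.007 m and z of cassette3 in the frame of pocket0 below 0.002 m) or (horizontal distance between cassette3 and pocket1 below 0.007 m and z of cassette3 in the frame of pocket1 below 0.002 m) or (horizontal distance between cassette3 and pocket2 below 0.007 m and z of cassette3 in the frame of pocket2 below 0.002 m) or (horizontal distance between cassette3 and pocket3 below 0.007 m and z of cassette3 in the frame of pocket3 below 0.002 m)) and horizontal distance between plate and plate_seat below 0.004 m and z of plate in the frame of plate_seat below 0.002 m and angle between plate's own z axis and vertical below 0.03 rad and angle between the x axis of plate and the x axis of shaker, either way round below 0.08 rad), for 0.2 s.
3. the cam is turned until its lobe lies over the plate (horizontal distance between plate and plate_seat below 0.004 m and z of plate in the frame of plate_seat below 0.002 m and angle between plate's own z axis and vertical below 0.03 rad and angle between the x axis of plate and the x axis of shaker, either way round below 0.08 rad and value of joint lock_cam above 2.6 rad), for 0.2 s.
At the end, for the whole second after the job is handed in: Every cassette lies flat in a pocket (within 7 mm of its centre, down to 2 mm), the plate is flush over both pins (within 4 mm, 2 mm and 0.03 rad of tilt), the cam is at 2.6 rad or more, and the spanner lies at rest, flat, with the middle of its handle over the mat (or within 10 mm of it) (all of step 3 and angle between each of cassette0, cassette1, cassette2, cassette3's own z axis and vertical below 0.08 rad and ((horizontal distance between cassette0 and pocket0 below 0.007 m and z of cassette0 in the frame of pocket0 below 0.002 m) or (horizontal distance between cassette0 and pocket1 below 0.007 m and z of cassette0 in the frame of pocket1 below 0.002 m) or (horizontal distance between cassette0 and pocket2 below 0.007 m and z of cassette0 in the frame of pocket2 below 0.002 m) or (horizontal distance between cassette0 and pocket3 below 0.007 m and z of cassette0 in the frame of pocket3 below 0.002 m)) and ((horizontal distance between cassette1 and pocket0 below 0.007 m and z of cassette1 in the frame of pocket0 below 0.002 m) or (horizontal distance between cassette1 and pocket1 below 0.007 m and z of cassette1 in the frame of pocket1 below 0.002 m) or (horizontal distance between cassette1 and pocket2 below 0.007 m and z of cassette1 in the frame of pocket2 below 0.002 m) or (horizontal distance between cassette1 and pocket3 below 0.007 m and z of cassette1 in the frame of pocket3 below 0.002 m)) and ((horizontal distance between cassette2 and pocket0 below 0.007 m and z of cassette2 in the frame of pocket0 below 0.002 m) or (horizontal distance between cassette2 and pocket1 below 0.007 m and z of cassette2 in the frame of pocket1 below 0.002 m) or (horizontal distance between cassette2 and pocket2 below 0.007 m and z of cassette2 in the frame of pocket2 below 0.002 m) or (horizontal distance between cassette2 and pocket3 below 0.007 m and z of cassette2 in the frame of pocket3 below 0.002 m)) and ((horizontal distance between cassette3 and pocket0 below 0.007 m and z of cassette3 in the frame of pocket0 below 0.002 m) or (horizontal distance between cassette3 and pocket1 below 0.007 m and z of cassette3 in the frame of pocket1 below 0.002 m) or (horizontal distance between cassette3 and pocket2 below 0.007 m and z of cassette3 in the frame of pocket2 below 0.002 m) or (horizontal distance between cassette3 and pocket3 below 0.007 m and z of cassette3 in the frame of pocket3 below 0.002 m)) and x of spanner_grip in the frame of mat between -0.1 and 0.1 m and y of spanner_grip in the frame of mat between -0.05 and 0.05 m and z of spanner_grip in the frame of mat below 0.016 m and angle between the z axis of spanner and the z axis of mat, either way round below 0.08 rad and linear speed of each of spanner, plate below 0.02 m/s); the robot touches nothing.
It fails at once if the cam is pushed or gripped with the fingers instead of the spanner (contact force between the fingers and lock_cam above 4 N).
It fails at once if the orange-lidded specimen cup is shifted by more than 30 mm or tipped (distance of specimen_cup from where it was at the start of the episode above 0.03 m or angle between specimen_cup's own z axis and vertical above 0.5 rad).
It fails at once if the brown oil bottle is shifted by more than 30 mm or tipped (distance of oil_bottle from where it was at the start of the episode above 0.03 m or angle between oil_bottle's own z axis and vertical above 0.5 rad).
It fails at once if the tally counter is shifted by more than 30 mm or tipped (distance of tally_counter from where it was at the start of the episode above 0.03 m or angle between tally_counter's own z axis and vertical above 0.5 rad).
Of cassette0, cassette1, cassette2, cassette3 only 2 to 4 are there at a start; the rules pass over those that are not, and their reading is None.
At some moment in a run one of cassette0, cassette1, cassette2, cassette3, plate, spanner may be knocked a few centimetres aside while the robot is not near it.
Once in a run the grip may slacken for a moment while it holds something.
It also fails if it takes over 208 s, if anything falls off the work surface, if the arm or the gripper's body presses on something with over 40 N, if the wrist force passes 120 N, or if a joint passes its speed limit or range.

ROBOT

A 6-joint arm with a two-finger parallel gripper is mounted at the origin on a cart in front of the work surface, level with it; the furniture and walls round the work are solid. World frame = base frame: x ahead of the robot, y to its left, z up, the work surface at z = 0. Lengths are in m, angles in rad, forces in N, time in s.
With the tool pointing down it reaches from about 0.25 to 0.85 m from the base axis. Payload 12.5 kg.
Tool frame: the origin (TCP) lies between the finger pads; the fingertips stand 11 mm ahead of it and the grasp point (between the pads) lies 8 mm behind it; z points along the fingers, x is the direction in which the jaws open and shut, and the axes are right-handed (so a half turn about z gives the same grasp; the last joint's range is limited). The gripper opens to 93 mm and grips with 3 to 60 N. Pads are 15 mm wide; open, the fingers measure 128 mm over their backs; the gripper's body (75 mm by 188 mm) begins 65 mm behind the grasp point.
Start: joints at [1.021, 0.351, 1.652, -0, 1.139, -0.085], TCP at [0.247, 0.492, 0.23] pointing down, gripper open.
Joint ranges: [-2.75, 2.75], [-0.79, 2.1], [0.01, 2.65], [-1.57, 4.71], [0.07, 3.14], [-2.87, 2.87]. Speed limits (rad/s): [2.22, 2.22, 2.79, 3.14, 3.14, 3.14].

INTERFACE

Orientations are given as a unit quaternion [w, x, y, z].
In Python, from rig import r, cams gives the robot as it stands. The module is installed in compiled form; this text tells all that it offers.
- The arm moves only by the tool apply_moves, never from a script. Its argument "moves" is a list of rows, each a list of 7 numbers: the shift along the tool's x, y, z in mm, then the turn, a rotation vector about the tool's x, y, z in degrees, then the opening, from 0 (shut) to 1 (fully open). A call has 1 to 8 rows; each row shifts and turns the commanded pose from where the row before left it, along the tool's axes as they then stand; what a row does not reach is not made up. A row lasts 1/12 s, in which the tool goes at most 41.7 mm and 7.16 degrees, less where a joint would pass 70% of its speed; a pose out of reach is approached as far as the arm can. A call is refused whole if a number of a shift passes 41.7 or a number of a turn 7.16, either way. A call with a gripper value outside its range is refused whole. The fingers move at their own pace and stop on an object; "squeeze" is the grip in N (left out, the last holds). Time passes only in rows, so rows that do not move let the fingers close. It gives the time, the measured TCP pose, the force and the opening at its end, in the units of the state.
- r.get_obs(): the state, without advancing time (a new reading comes with each control period).
- cams.grab_frame(name): name is "side" or "top"; returns the picture (384x512x3 uint8, red, green, blue); there is no depth.
- cams.camera_model(name): a dict with "mtx" (3x3 intrinsics, pixels), "R" (3x3) and "t" (3): a world point X has camera coordinates R X + t. Camera axes: x right, y down, z forward; pixel columns grow to the right and rows downward; lengths in m; the calibration is good to about 2 mm. A picture is of the moment at which its call begins. camera_model takes no time and is no camera call.
- r.finish_job(): hands the job in, once; it reports no verdict.
Trained networks look in the newest picture that a camera, given by its name, has taken for a name from the list of things; names that differ only in an ending like _2 or _b are one class to them, and where a whole thing is asked for, a point or a joint stands for the part that bears it (a point fixed in the world has none). Each returns a list of dicts, best first, with "confidence" (0 to 1); they miss things now and then, are a little off and sometimes report something else, mostly with a low value. They report only what shows in the picture. A call takes as long as a camera call.
- cams.recognise(camera, query): "bbox" ([left, top, right, bottom] in pixels, round what is visible of it).
- cams.regions_of(camera, query): "mask" (384x512 bool, what is visible of it) and "bbox" ([left, top, right, bottom] in pixels, round what is visible of it).
The state is a dict: "time": time; "joint_pos": joint angles; "dq": joint speeds; "effort": joint torques, N m; "position": TCP position; "eef_rot": TCP orientation; "contact_force": force on the tool from outside, world axes, zero at the start; "wrist_torque": the same for the moment, N m; "width": opening from 0.0 (shut) to 1.0 (fully open).
Only numpy, scipy, OpenCV 4.12 (cv2) and the standard library are available. Lean on these libraries where they do the work, as an engineer would, in place of code of your own. Each camera call takes 0.05 s, during which the arm holds its last target. There are 200 camera calls.

## Working session

There is one attempt and no reset: what is moved stays moved. The work goes in short steps, Python scripts to look and compute and a tool call to move; the robot and the scene stay as the last step left them, time stands still between calls to the robot, and variables do not carry over. Pictures are saved under pics/ and viewed, about 12 in all and at most 16, crops included, and the job is handed in when it is done.

Besides the shell and the picture viewer there is one more tool, called after "Emit:" in YAML: its name, and indented under it one key for each argument. apply_moves: Moves the arm, as the interface text tells. Its arguments: {"type":"object","properties":{"moves":{"type":"array"},"squeeze":{"type":"number"}},"required":["moves"]}

```bash
mkdir -p pics; python3 - <<'E'
from rig import r,cams
import cv2,numpy as np
o=r.get_obs();print({k:np.round(v,3).tolist() for k,v in o.items()})
for c in("top","side"):
    f=cams.grab_frame(c);cv2.imwrite(f"pics/{c}0.png",cv2.resize(f[:,:,::-1],(800,600),interpolation=cv2.INTER_CUBIC))
    m=cams.camera_model(c);print(c,np.round(m["mtx"],1).tolist(),np.round(m["R"],3).tolist(),np.round(m["t"],3).tolist(),(-m["R"].T@m["t"]).round(3))
E
```

```text
{'time': 0.0, 'joint_pos': [1.021, 0.351, 1.652, -0.0, 1.139, -0.085], 'dq': [-0.0, -0.0, -0.001, -0.002, 0.0, -0.0], 'effort': [-0.001, -49.731, -28.526, 0.07, 0.026, -0.0], 'position': [0.246, 0.491, 0.229], 'eef_rot': [0.0, 0.851, 0.525, -0.001], 'contact_force': [-0.139, -0.2, 0.014], 'wrist_torque': [0.005, 0.004, -0.013], 'width': 0.999}
top [[479.0, 0.0, 255.6], [0.0, 479.0, 191.5], [0.0, 0.0, 1.0]] [[0.023, -1.0, 0.009], [-0.988, -0.025, -0.155], [0.155, -0.005, -0.988]] [-0.019, 0.575, 1.263] [0.373 0.003 1.337]
side [[424.9, 0.0, 253.6], [0.0, 424.9, 183.3], [0.0, 0.0, 1.0]] [[-0.922, -0.387, -0.006], [-0.335, 0.805, -0.49], [0.194, -0.45, -0.872]] [0.533, 0.234, 1.26] [0.326 0.585 1.216]
```

View pics/top0.png

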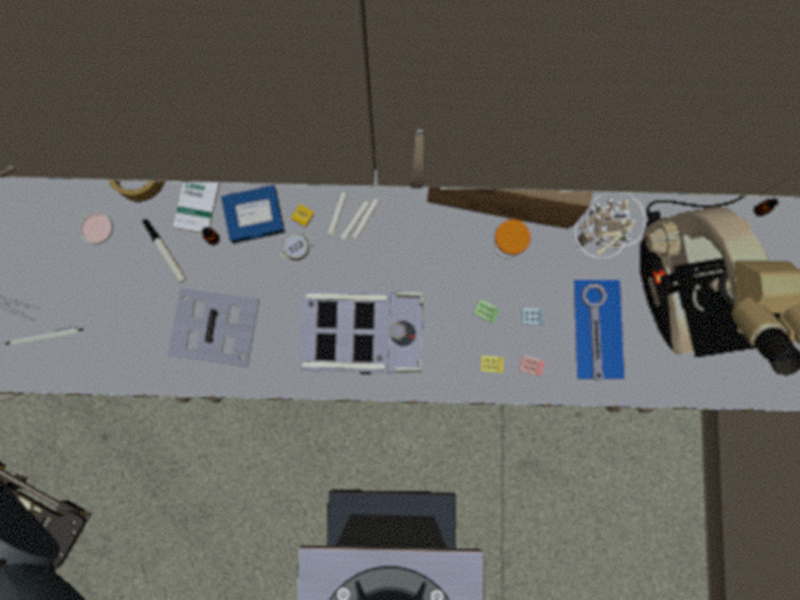

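View pics/side0.png

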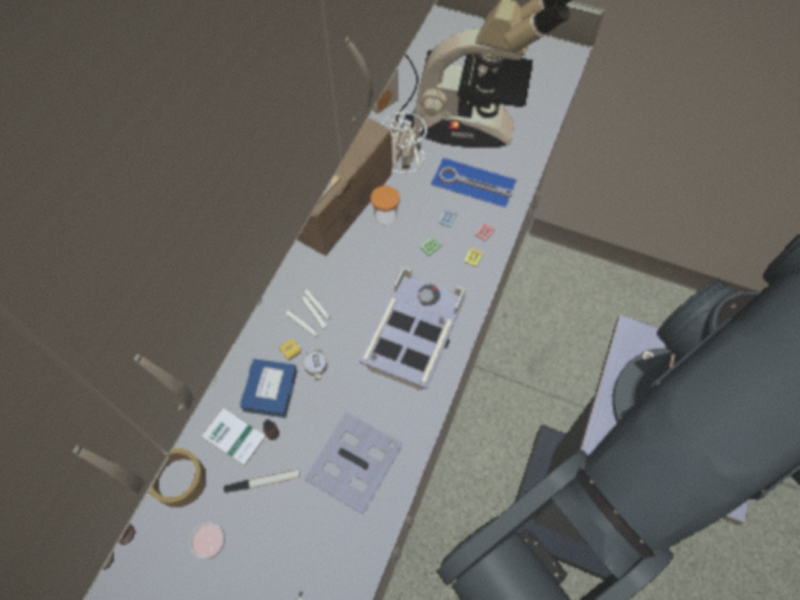

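```bash
cat > h.py <<'E'
from rig import r,cams
import cv2,numpy as np
def ray(c,uv,z):
    m=cams.camera_model(c);C=-m["R"].T@m["t"]
    uv=np.atleast_2d(np.float64(uv));d=np.c_[(uv-m["mtx"][:2,2])/[m["mtx"][0,0],m["mtx"][1,1]],np.ones(len(uv))]@m["R"]
    return (C+d*((z-C[2])/d[:,2])[:,None])[:,:2]
def proj(c,X):
    m=cams.camera_model(c);p=(np.atleast_2d(X)@m["R"].T+m["t"])@m["mtx"].T
    return p[:,:2]/p[:,2:]
def crop(c,box,name,s=None,f=None):
    f=cams.grab_frame(c) if f is None else f
    l,t,rr,b=map(int,box);g=f[t:b,l:rr,::-1];s=s or min(800/(rr-l),600/(b-t))
    cv2.imwrite(name,cv2.resize(g,None,fx=s,fy=s,interpolation=cv2.INTER_CUBIC))
def rect(c,mask,z):
    "min-area rectangle of a mask on plane z: centre, sides mm, yaw deg of long side"
    v,u=np.nonzero(mask);w=ray(c,np.c_[u,v],z)*1000
    (x,y),(a,b),t=cv2.minAreaRect(w.astype(np.float32))
    if b>a:a,b,t=b,a,t+90
    return w.mean(0).round(1),(round(x,1),round(y,1)),(round(a,1),round(b,1)),round((t+90)%180-90,1)
def look(c,q,z,n=1):
    cams.grab_frame(c)
    for d in cams.regions_of(c,q)[:n]:
        print(c,q,round(d["confidence"],2),np.round(d["bbox"]).tolist(),int(d["mask"].sum()),*rect(c,d["mask"],z))
E
python3 - <<'E'
from h import *
for c in("top","side"):
    for q,z in(("cassette0",.006),("cassette1",.006),("cassette2",.006),("cassette3",.006),("plate",.005),("spanner",.012),("mat",.003),("shaker",.06),("cam_lobe",.077),("specimen_cup",.072),("oil_bottle",.06),("tally_counter",.027)):
        ds=cams.regions_of(c,q) if 0 else None
        look(c,q,z)
    f=cams.grab_frame(c);np.save(f"pics/{c}.npy",f)
    box=(180,180,300,250) if c=="top" else (225,165,305,250)
    l,t,R,b=box
    g=cv2.GaussianBlur(f,(3,3),0).max(2)
    for name,thr in(("dark",70),):
        n,lab,st,ce=cv2.connectedComponentsWithStats((g<thr).astype(np.uint8))
        for i in range(1,n):
            if l<ce[i][0]<R and t<ce[i][1]<b and st[i][4]>20: print(c,"dark",ce[i].round(1),st[i].tolist(),(ray(c,ce[i],.057)*1000).round(1))
    crop(c,box,f"pics/{c}_sh.png",f=f)
E
```

```text
top cassette0 0.72 [334.0, 199.0, 348.0, 206.0] 131 [ 555.8 -243.1] (557.5, -243.9) (36.6, 28.5) 89.9
top cassette1 0.71 [334.0, 194.0, 348.0, 210.0] 149 [ 557.8 -241.8] (559.0, -242.5) (39.4, 31.3) 89.9
top cassette2 0.72 [334.0, 225.0, 348.0, 240.0] 143 [ 469.  -241.2] (469.1, -241.3) (39.6, 28.4) 75.7
top cassette3 0.6 [336.0, 225.0, 350.0, 244.0] 150 [ 469.5 -241.7] (469.6, -241.7) (40.2, 29.2) 72.9
top plate 0.97 [108.0, 184.0, 164.0, 233.0] 1970 [524.8 327. ] (524.3, 327.2) (145.0, 124.4) 83.4
top mat 0.96 [368.0, 180.0, 398.0, 243.0] 1491 [ 536.3 -364.1] (538.0, -361.9) (178.0, 86.8) 1.4
top shaker 0.95 [188.0, 184.0, 274.0, 240.0] 3881 [515.8  61.4] (514.8, 60.5) (209.1, 141.5) -89.5
top cam_lobe 0.5 [248.0, 203.0, 264.0, 221.0] 194 [514.  -10.9] (513.3, -10.8) (39.7, 37.2) -88.6
top specimen_cup 0.94 [315.0, 140.0, 340.0, 165.0] 491 [ 684.3 -195.4] (683.4, -196.9) (69.9, 62.5) 0.2
top oil_bottle 0.53 [129.0, 145.0, 142.0, 159.0] 108 [677.6 329.3] (678.3, 329.8) (37.9, 24.9) 46.8
top tally_counter 0.58 [176.0, 149.0, 202.0, 164.0] 258 [668.9 184. ] (668.6, 183.2) (51.1, 48.7)
[... 1088 characters left out ...]
4.4] (515.9, 56.3) (235.7, 145.8) -88.5
side cam_lobe 0.54 [267.0, 182.0, 283.0, 196.0] 159 [514.8 -11.3] (515.3, -12.1) (43.1, 41.8) 22.6
side specimen_cup 0.74 [237.0, 117.0, 255.0, 145.0] 339 [ 681.7 -183.8] (680.5, -182.8) (94.3, 57.0) -67.3
side oil_bottle 0.52 [171.0, 267.0, 179.0, 280.0] 108 [677.5 344.6] (678.0, 344.2) (35.9, 26.7) -20.1
side tally_counter 0.71 [189.0, 224.0, 209.0, 243.0] 221 [670.5 189.7] (668.9, 189.0) (52.3, 50.8) -17.9
side dark [256.2 205.2] [250, 201, 13, 9, 73] [[546.9  53.8]]
side dark [273.5 211.7] [267, 207, 14, 10, 80] [[490.1  54. ]]
side dark [248. 223.] [242, 219, 13, 9, 80] [[546.7 117.6]]
side dark [265.4 229.7] [259, 225, 14, 10, 89] [[490.8 117.8]]
```

```bash
cat >> h.py <<'E'
HUE={"pink":(165,180,60),"pink2":(0,9,60),"yellow":(20,32,90),"green":(40,75,60),"blue":(85,108,25)}
def cass(c,f,z=.006,rect_=(.40,.64,-.31,-.11)):
    g=cv2.resize(f,None,fx=4,fy=4,interpolation=cv2.INTER_CUBIC);hsv=cv2.cvtColor(g,cv2.COLOR_RGB2HSV)
    x0,x1,y0,y1=rect_;P=proj(c,[[x0,y0,z],[x0,y1,z],[x1,y1,z],[x1,y0,z]])*4
    roi=np.zeros(g.shape[:2],np.uint8);cv2.fillPoly(roi,[P.astype(np.int32)],1)
    def m(k):
        a,b,s=HUE[k];return (hsv[...,0]>=a)&(hsv[...,0]<=b)&(hsv[...,1]>s)&(hsv[...,2]>80)&(roi>0)
    for k in("pink","yellow","green","blue"):
        mm=m(k)|(m("pink2") if k=="pink" else False)
        mm=cv2.morphologyEx(mm.astype(np.uint8),cv2.MORPH_CLOSE,np.ones((13,13)))
        n,lab,st,ce=cv2.connectedComponentsWithStats(mm)
        if n<2:print(c,k,"none");continue
        i=1+st[1:,4].argmax();v,u=np.nonzero(lab==i);w=(ray(c,np.c_[(u+.5)/4-.5,(v+.5)/4-.5],z)*1000).astype(np.float32)
        (x,y),(a,b),t=cv2.minAreaRect(w)
        if b>a:a,b,t=b,a,t+90
        ev=np.linalg.eigh(np.cov(w.T))[1][:,1]
        print(c,k,st[i][4],"mean",w.mean(0).round(1),"rect",(round(x,1),round(y,1)),(round(a),round(b)),"yaw",round((t+90)%180-90),"pca",round((np.degrees(np.arctan2(ev[1],ev[0]))+90)%180-90))
E
python3 - <<'E'
from h import *
for c in("top","side"):cass(c,np.load(f"pics/{c}.npy"))
f=np.load("pics/top.npy");a=cv2.resize(f[185:250,295:405,::-1],None,fx=5,fy=5,interpolation=cv2.INTER_CUBIC)
cv2.imwrite("pics/a.png",a)
# spanner on the mat: grey pixels
for c in("top","side"):
    f=np.load(f"pics/{c}.npy");g=cv2.resize(f,None,fx=4,fy=4,interpolation=cv2.INTER_CUBIC).astype(int)
    P=proj(c,[[.455,-.40,.01],[.455,-.33,.01],[.622,-.33,.01],[.622,-.40,.01]])*4
    roi=np.zeros(g.shape[:2],np.uint8);cv2.fillPoly(roi,[P.astype(np.int32)],1)
    m=(roi>0)&(g[...,2]-g[...,0]<50)
    v,u=np.nonzero(m);w=ray(c,np.c_[u/4,v/4],.013)*1000
    for lo in range(445,630,12):
        s=w[(w[:,0]>=lo)&(w[:,0]<lo+12)]
        if len(s)>5:print(c,lo+6,len(s),s[:,1].mean().round(1),(s[:,1].max()-s[:,1].min()).round(1))
    print(w.min(0),w.max(0))
E
```

```text
top pink 1412 mean [ 468.8 -245.1] rect (466.6, -243.4) (37, 26) yaw 82 pca 72
top yellow 1981 mean [ 469.9 -171.7] rect (469.3, -171.5) (38, 26) yaw 89 pca 88
top green 1787 mean [ 564.6 -160.8] rect (564.6, -160.7) (37, 26) yaw 64 pca 65
top blue 2540 mean [ 557.5 -244.9] rect (557.8, -245.0) (42, 31) yaw 89 pca 89
side pink 398 mean [ 469.7 -247.9] rect (469.0, -244.5) (29, 21) yaw 77 pca 70
side yellow 856 mean [ 471.1 -171.6] rect (471.1, -171.6) (34, 22) yaw 87 pca 88
side green none
side blue 1310 mean [ 559.  -245.1] rect (559.1, -245.3) (42, 31) yaw -90 pca 88
top 451 83 -358.6 18.0
top 463 415 -357.9 16.6
top 475 405 -357.9 16.0
top 487 380 -357.2 15.4
top 499 376 -356.6 15.3
top 511 394 -356.1 15.9
top 523 380 -355.7 15.3
top 535 378 -355.2 15.4
top 547 362 -355.0 15.2
top 559 382 -354.5 15.5
top 571 407 -353.9 19.6
top 583 564 -352.6 41.4
top 595 404 -354.5 44.4
top 607 570 -355.1 42.2
top 619 200 -354.9 28.2
[ 454.71773958 -376.24868392] [ 617.90417588 -331.83741754]
side 451 60 -355.4 24.3
side 463 263 -355.7 23.3
side 475 255 -355.3 20.9
side 487 245 -354.4 20.4
side 499 246 -354.3 54.3
side 511 243 -353.4 20.3
side 523 233 -352.9 19.3
side 535 251 -354.3 55.5
side 547 248 -354.5 55.7
side 559 253 -353.8 56.7
side 571 283 -354.1 62.1
side 583 409 -353.1 70.2
side 595 328 -355.0 70.1
side 607 420 -355.1 70.5
side 619 148 -360.8 59.4
[ 454.66274966 -398.52547384] [ 622.14047806 -328.06720432]
```

View pics/a.png

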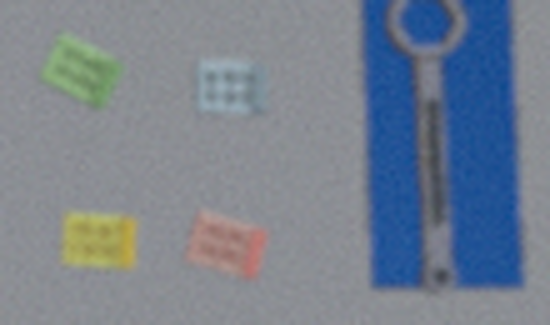

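View pics/top_sh.png

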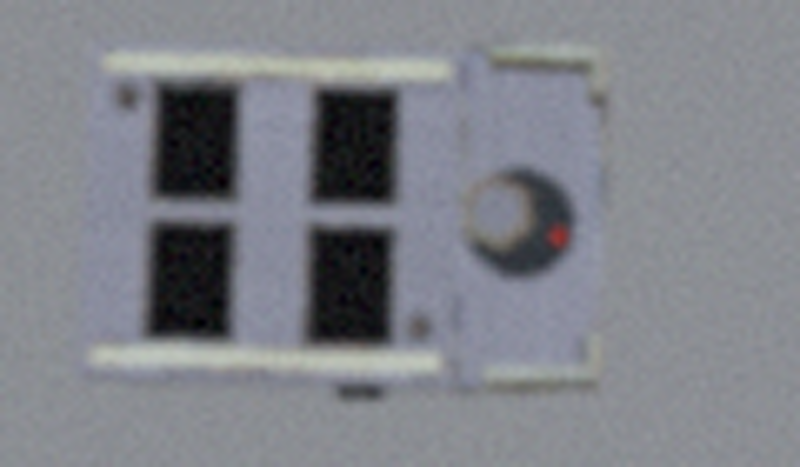

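```bash
cat > plan.py <<'E'
from h import *
from scipy.spatial.transform import Rotation as Ro
S=np.array([517.4,87.8]);SY=-0.6
def sh(x,y,S=S,SY=SY):
    a=np.radians(SY);return S+[x*np.cos(a)-y*np.sin(a),x*np.sin(a)+y*np.cos(a)]
def pose():
    o=r.get_obs();q=o["eef_rot"];M=Ro.from_quat(q[[1,2,3,0]] if isinstance(q,np.ndarray) else [q[1],q[2],q[3],q[0]]).as_matrix()
    return o,np.array(o["position"])*1000,M
def psi(M):return np.degrees(np.arctan2(M[1,0],M[0,0]))
def stat():
    o,p,M=pose();print("t",round(o["time"],2),"p",p.round(1),"psi",psi(M).round(1),"tilt",M[:2,2].round(3),"F",np.round(o["contact_force"],1),"w",round(o["width"],3))
def plan(ts,start=None,vmax=40,wmax=7):
    "ts: (x,y,z,psi,grip,minrows) world mm/deg; start=(x,y,z,psi) commanded"
    _,p,M=pose();s=psi(M)
    if start is not None:p,s=np.array(start[:3],float),start[3]
    stat();rows=[]
    for x,y,z,ps,g,n in ts:
        T=np.array([x,y,z],float);d=(ps-s+180)%360-180
        n=max(n,int(np.ceil(np.abs(T-p).max()/29)) if abs(d)>1 else int(np.ceil(np.linalg.norm(T-p)/vmax)),int(np.ceil(abs(d)/wmax)),1)
        for i in range(n):
            goal=p+(T-p)/(n-i);dd=round(((ps-s+180)%360-180)/(n-i),1)
            a=np.radians(s);e=goal-p
            row=np.array([e[0]*np.cos(a)+e[1]*np.sin(a),e[0]*np.sin(a)-e[1]*np.cos(a),-e[2]]).round(0 if n>1 and i<n-1 else 1)
            p=p+[row[0]*np.cos(a)+row[1]*np.sin(a),row[0]*np.sin(a)-row[1]*np.cos(a),-row[2]]
            rows.append([*row.tolist(),0,0,-dd,g]);s+=dd
    for i in range(0,len(rows),8):print("["+",".join("["+",".join(f"{v:g}" for v in q)+"]" for q in rows[i:i+8])+"]")
    print("end cmd",p.round(1),round(s,1))
E
python3 - <<'E'
from plan import *
plan([(470.3,-171.6,140,-2,.5,1),(470.3,-171.6,60,-2,.5,1)])
E
```

```text
t 2.6 p [246.5 491.7 229.6] psi 63.4 tilt [0. 0.] F [-0.3  0.3 -0.1] w 1.003
[[-21,22,4,0,0,2.8,0.5],[-20,23,4,0,0,2.8,0.5],[-19,24,4,0,0,2.8,0.5],[-18,24,4,0,0,2.8,0.5],[-17,25,4,0,0,2.9,0.5],[-16,26,4,0,0,2.8,0.5],[-14,27,4,0,0,2.9,0.5],[-13,28,4,0,0,2.8,0.5]]
[[-11,28,4,0,0,2.9,0.5],[-10,29,4,0,0,2.8,0.5],[-9,29,4,0,0,2.9,0.5],[-7,30,4,0,0,2.8,0.5],[-6,30,4,0,0,2.9,0.5],[-4,30,4,0,0,2.8,0.5],[-3,30,4,0,0,2.9,0.5],[-1,30,4,0,0,2.8,0.5]]
[[0,31,4,0,0,2.9,0.5],[2,30,4,0,0,2.8,0.5],[3,30,4,0,0,2.9,0.5],[5,30,3,0,0,2.8,0.5],[6,30,4,0,0,2.9,0.5],[8,30,3,0,0,2.8,0.5],[9.8,28.6,3.6,0,0,2.9,0.5],[0,0,27,0,0,-0,0.5]]
[[0,0,27,0,0,-0,0.5],[0,0,26,0,0,-0,0.5]]
end cmd [ 470.3 -171.6   60. ] -2.0
```

Emit:
apply_moves:
  moves:
    - [-21, 22, 4, 0, 0, 2.8, 0.5]
    - [-20, 23, 4, 0, 0, 2.8, 0.5]
    - [-19, 24, 4, 0, 0, 2.8, 0.5]
    - [-18, 24, 4, 0, 0, 2.8, 0.5]
    - [-17, 25, 4, 0, 0, 2.9, 0.5]
    - [-16, 26, 4, 0, 0, 2.8, 0.5]
    - [-14, 27, 4, 0, 0, 2.9, 0.5]
    - [-13, 28, 4, 0, 0, 2.8, 0.5]

```text
time: 3.27
position: [0.3251, 0.2598, 0.1976]
eef_rot: [-0.0, 0.938, 0.347, 0.0]
contact_force: [1.0, -0.3, -0.0]
width: 0.513
```

Emit:
apply_moves:
  moves:
    - [-11, 28, 4, 0, 0, 2.9, 0.5]
    - [-10, 29, 4, 0, 0, 2.8, 0.5]
    - [-9, 29, 4, 0, 0, 2.9, 0.5]
    - [-7, 30, 4, 0, 0, 2.8, 0.5]
    - [-6, 30, 4, 0, 0, 2.9, 0.5]
    - [-4, 30, 4, 0, 0, 2.8, 0.5]
    - [-3, 30, 4, 0, 0, 2.9, 0.5]
    - [-1, 30, 4, 0, 0, 2.8, 0.5]

```text
time: 3.93
position: [0.4026, 0.0293, 0.1656]
eef_rot: [0.0, 0.988, 0.155, 0.0]
contact_force: [0.2, 1.3, 0.5]
width: 0.501
```

Emit:
apply_moves:
  moves:
    - [0, 31, 4, 0, 0, 2.9, 0.5]
    - [2, 30, 4, 0, 0, 2.8, 0.5]
    - [3, 30, 4, 0, 0, 2.9, 0.5]
    - [5, 30, 3, 0, 0, 2.8, 0.5]
    - [6, 30, 4, 0, 0, 2.9, 0.5]
    - [8, 30, 3, 0, 0, 2.8, 0.5]
    - [9.8, 28.6, 3.6, 0, 0, 2.9, 0.5]
    - [0, 0, 27, 0, 0, 0, 0.5]

```text
time: 4.6
position: [0.474, -0.1767, 0.1159]
eef_rot: [0.002, 1.0, -0.021, 0.004]
contact_force: [1.4, 0.9, 0.3]
width: 0.497
```

```bash
python3 - <<'E'
from plan import *
plan([(470.3,-171.6,12,-2,.5,3),(470.3,-171.6,12,-2,.1,4)])
for c in("top","side"):
    f=cams.grab_frame(c);np.save(f"pics/{c}.npy",f);cass(c,f)
E
```

```text
t 4.6 p [ 474.  -176.7  115.9] psi -2.4 tilt [ 0.008 -0.004] F [1.4 0.9 0.3] w 0.497
[[-1,-2,35,0,0,-0.1,0.5],[-1,-1,34,0,0,-0.1,0.5],[-1.9,-2,34.9,0,0,-0.2,0.5],[-0,0,-0,0,0,0,0.1],[-0,0,-0,0,0,0,0.1],[-0,0,-0,0,0,0,0.1],[-0,0,-0,0,0,0,0.1]]
end cmd [ 470.3 -171.6   12. ] -2.0
top pink none
top yellow none
top green 1282 mean [ 567.  -156.4] rect (568.3, -156.6) (28, 26) yaw -25 pca -81
top blue 16884 mean [ 508.3 -251.9] rect (508.4, -252.7) (120, 82) yaw 64 pca 60
side pink 435 mean [ 470.7 -246.7] rect (470.9, -245.5) (28, 17) yaw 79 pca 84
side yellow 858 mean [ 471.1 -171.7] rect (471.1, -171.7) (34, 22) yaw 86 pca 88
side green none
side blue 1312 mean [ 558.8 -245.3] rect (559.2, -245.5) (42, 31) yaw -90 pca 89
```

Emit:
apply_moves:
  moves:
    - [0, 0, 34, 0, 0, 0, 0.5]
    - [0, 0, 34, 0, 0, 0, 0.5]
    - [0, 0, 25, 0, 0, 0, 0.5]
    - [0, 0, 7, 0, 0, 0, 0.5]
    - [0, 0, 0, 0, 0, 0, 0.5]
    - [0, 0, 0, 0, 0, 0, 0.1]
    - [0, 0, 0, 0, 0, 0, 0.1]
    - [0, 0, 0, 0, 0, 0, 0.1]
  squeeze: 15

```text
time: 5.37
position: [0.4708, -0.1715, 0.0142]
eef_rot: [0.0, 1.0, -0.017, 0.001]
contact_force: [-0.6, -0.6, -0.2]
width: 0.335
```

```bash
python3 - <<'E'
from plan import *
x,y=sh(28,-32);print(x,y)
plan([(470.3,-171.6,110,-2,.1,3),(x,y,120,89.4,.1,1),(x,y,90,89.4,.1,1)],start=(470.3,-171.6,13,-2))
E
```

```text
545.0633676505145 55.50854462504873
t 5.37 p [ 470.8 -171.5   14.2] psi -2.0 tilt [ 0.001 -0.001] F [-0.6 -0.6 -0.2] w 0.335
[[0,-0,-32,0,0,-0,0.1],[0,-0,-32,0,0,-0,0.1],[0,-0,-33,0,0,-0,0.1],[5,-16,-1,0,0,-6.5,0.1],[7,-16,-1,0,0,-6.5,0.1],[8,-15,-1,0,0,-6.5,0.1],[10,-14,-1,0,0,-6.5,0.1],[11,-13,-1,0,0,-6.5,0.1]]
[[13,-11,-1,0,0,-6.5,0.1],[14,-10,-0,0,0,-6.6,0.1],[15,-8,-1,0,0,-6.5,0.1],[16,-6,-0,0,0,-6.6,0.1],[16,-4,-1,0,0,-6.5,0.1],[17,-3,-0,0,0,-6.5,0.1],[17,-1,-1,0,0,-6.6,0.1],[17,2,-0,0,0,-6.6,0.1]]
[[17.2,3.2,-1,0,0,-6.5,0.1],[-0,-0,30,0,0,-0,0.1]]
end cmd [545.1  55.5  90. ] 89.4
```

Emit:
apply_moves:
  moves:
    - [0, 0, 0, 0, 0, 0, 0.1]
    - [0, 0, -2, 0, 0, 0, 0.1]
    - [0, 0, -20, 0, 0, 0, 0.1]
    - [0, 0, -35, 0, 0, 0, 0.1]
    - [0, 0, -40, 0, 0, 0, 0.1]

```text
time: 5.78
position: [0.4691, -0.1711, 0.1102]
eef_rot: [-0.001, 1.0, -0.018, -0.002]
contact_force: [0.7, -0.0, 0.2]
width: 0.298
```

Emit:
apply_moves:
  moves:
    - [5, -16, -1, 0, 0, -6.5, 0.1]
    - [7, -16, -1, 0, 0, -6.5, 0.1]
    - [8, -15, -1, 0, 0, -6.5, 0.1]
    - [10, -14, -1, 0, 0, -6.5, 0.1]
    - [11, -13, -1, 0, 0, -6.5, 0.1]
    - [13, -11, -1, 0, 0, -6.5, 0.1]
    - [14, -10, 0, 0, 0, -6.6, 0.1]
    - [15, -8, -1, 0, 0, -6.5, 0.1]

```text
time: 6.45
position: [0.5128, -0.0408, 0.1173]
eef_rot: [-0.0, 0.905, 0.426, -0.0]
contact_force: [2.0, -0.2, -0.3]
width: 0.295
```

Emit:
apply_moves:
  moves:
    - [16, -6, 0, 0, 0, -6.6, 0.1]
    - [16, -4, -1, 0, 0, -6.5, 0.1]
    - [17, -3, 0, 0, 0, -6.5, 0.1]
    - [17, -1, -1, 0, 0, -6.6, 0.1]
    - [17, 2, 0, 0, 0, -6.6, 0.1]
    - [17.2, 3.2, -1, 0, 0, -6.5, 0.1]
    - [0, 0, 30, 0, 0, 0, 0.1]
    - [0, 0, 0, 0, 0, 0, 0.1]

```text
time: 7.12
position: [0.5433, 0.0562, 0.087]
eef_rot: [-0.002, 0.71, 0.704, -0.002]
contact_force: [-0.7, -0.6, -0.9]
width: 0.298
```

```bash
python3 - <<'E'
from plan import *
stat()
f=cams.grab_frame("side");g=cams.grab_frame("top");stat()
crop("side",(210,120,330,210),"pics/b.png",f=f)
cass("side",f,.08,(.50,.60,.02,.10))
E
```

```text
t 7.12 p [543.3  56.2  87. ] psi 89.4 tilt [-0.005 -0.   ] F [-0.7 -0.6 -0.9] w 0.298
t 7.22 p [544.4  55.4  89.8] psi 89.3 tilt [-0.002 -0.   ] F [ 0.6  0.2 -0.2] w 0.299
side pink none
side yellow 89 mean [526.  65.] rect (525.9, 65.1) (12, 5) yaw 81 pca 87
side green none
side blue 5 mean [508.4  78. ] rect (508.2, 78.0) (1, 1) yaw 23 pca 45
```

View pics/b.png

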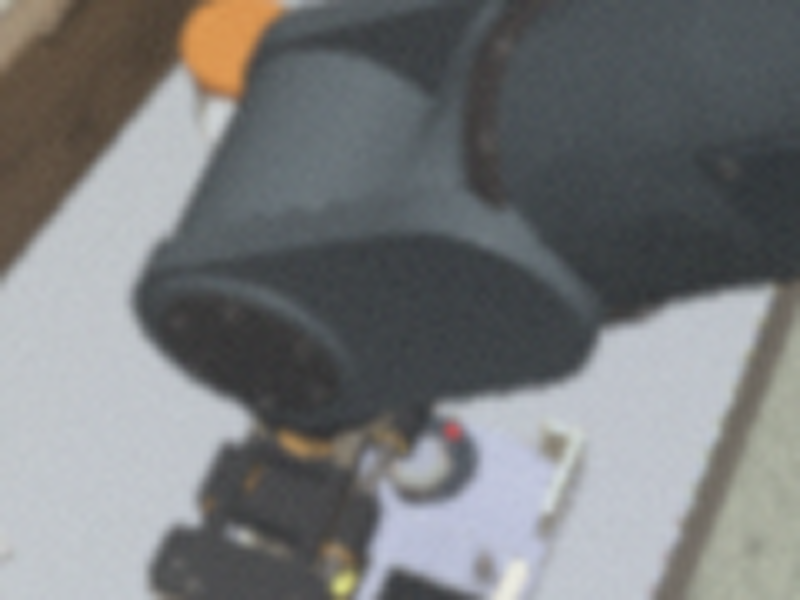

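Emit:
apply_moves:
  moves:
    - [0, 0, 14, 0, 0, 0, 0.1]
    - [0, 0, 3.2, 0, 0, 0, 0.1]
    - [0, 0, 0, 0, 0, 0, 0.1]
    - [0, 0, 0, 0, 0, 0, 0.1]
    - [0, 0, 0, 0, 0, 0, 0.5]
    - [0, 0, 0, 0, 0, 0, 0.5]
    - [0, 0, 0, 0, 0, 0, 0.5]

```text
time: 7.8
position: [0.5454, 0.0555, 0.0734]
eef_rot: [0.0, 0.711, 0.703, 0.0]
contact_force: [-0.3, 0.3, -0.2]
width: 0.46
```

```bash
python3 - <<'E'
from plan import *
# pink: long axis yaw ~73 -> tool psi -17
plan([(545.1,55.5,115,89.4,.5,2),(468.8,-244,110,-17,.5,1)],start=(545.1,55.5,72.8,89.4))
E
```

```text
t 7.8 p [545.4  55.5  73.4] psi 89.4 tilt [0.001 0.   ] F [-0.3  0.3 -0.2] w 0.46
[[0,0,-21,0,0,-0,0.5],[0,0,-21.2,0,0,-0,0.5],[-19,-5,0,0,0,6.7,0.5],[-19,-2,0,0,0,6.6,0.5],[-19,-0,0,0,0,6.7,0.5],[-19,2,0,0,0,6.6,0.5],[-19,4,0,0,0,6.7,0.5],[-18,7,0,0,0,6.6,0.5]]
[[-17,9,0,0,0,6.7,0.5],[-16,10,1,0,0,6.6,0.5],[-15,12,0,0,0,6.6,0.5],[-14,14,1,0,0,6.7,0.5],[-12,15,0,0,0,6.6,0.5],[-10,17,1,0,0,6.7,0.5],[-8,18,0,0,0,6.6,0.5],[-6,18,1,0,0,6.7,0.5]]
[[-3,19,0,0,0,6.7,0.5],[-0.8,19.6,1,0,0,6.6,0.5]]
end cmd [ 468.8 -244.   110. ] -17.0
```

Emit:
apply_moves:
  moves:
    - [0, 0, -21, 0, 0, 0, 0.5]
    - [0, 0, -21.2, 0, 0, 0, 0.5]
    - [-19, -5, 0, 0, 0, 6.7, 0.5]
    - [-19, -2, 0, 0, 0, 6.6, 0.5]
    - [-19, 0, 0, 0, 0, 6.7, 0.5]
    - [-19, 2, 0, 0, 0, 6.6, 0.5]
    - [-19, 4, 0, 0, 0, 6.7, 0.5]
    - [-18, 7, 0, 0, 0, 6.6, 0.5]

```text
time: 8.47
position: [0.5165, -0.0574, 0.1153]
eef_rot: [0.0, 0.909, 0.416, 0.0]
contact_force: [-0.7, -0.2, -0.3]
width: 0.5
```

Emit:
apply_moves:
  moves:
    - [-17, 9, 0, 0, 0, 6.7, 0.5]
    - [-16, 10, 1, 0, 0, 6.6, 0.5]
    - [-15, 12, 0, 0, 0, 6.6, 0.5]
    - [-14, 14, 1, 0, 0, 6.7, 0.5]
    - [-12, 15, 0, 0, 0, 6.6, 0.5]
    - [-10, 17, 1, 0, 0, 6.7, 0.5]
    - [-8, 18, 0, 0, 0, 6.6, 0.5]
    - [-6, 18, 1, 0, 0, 6.7, 0.5]

```text
time: 9.13
position: [0.4772, -0.2072, 0.1114]
eef_rot: [0.0, 0.999, -0.035, 0.0]
contact_force: [0.2, 0.1, 0.0]
width: 0.498
```

Emit:
apply_moves:
  moves:
    - [-3, 19, 0, 0, 0, 6.7, 0.5]
    - [-0.8, 19.6, 1, 0, 0, 6.6, 0.5]
    - [0, 0, 0, 0, 0, 0, 0.5]
    - [0, 0, 0, 0, 0, 0, 0.5]

```text
time: 9.47
position: [0.4686, -0.2444, 0.1101]
eef_rot: [-0.0, 0.989, -0.148, 0.0]
contact_force: [0.5, -0.1, 0.6]
width: 0.499
```

```bash
python3 - <<'E'
from plan import *
stat()
for c in("top","side"):
    f=cams.grab_frame(c);np.save(f"pics/{c}.npy",f);cass(c,f);cass(c,f,.063,(.44,.60,0.0,.18))
E
```

```text
t 9.47 p [ 468.6 -244.4  110.1] psi -17.0 tilt [0. 0.] F [ 0.5 -0.1  0.6] w 0.499
top pink none
top yellow none
top green 1778 mean [ 564.5 -160.8] rect (564.6, -161.0) (37, 25) yaw 64 pca 64
top blue 5529 mean [ 477.  -267.8] rect (474.4, -269.2) (155, 45) yaw -46 pca -48
top pink none
top yellow 2692 mean [544.2  55.9] rect (544.2, 55.8) (42, 30) yaw -1 pca -2
top green none
top blue 55 mean [476.2 101.3] rect (475.7, 100.0) (9, 5) yaw 87 pca -73
side pink 323 mean [ 469.2 -250.1] rect (467.9, -247.0) (25, 20) yaw 82 pca 53
side yellow none
side green none
side blue 1307 mean [ 558.9 -245.3] rect (559.1, -245.0) (42, 31) yaw -88 pca -90
side pink none
side yellow 1423 mean [546.   55.6] rect (545.7, 55.5) (39, 26) yaw -1 pca 0
side green none
side blue 4 mean [496.2  72.1] rect (496.1, 72.0) (2, 1) yaw 2 pca 3
```

Emit:
apply_moves:
  moves:
    - [0, 0, 34, 0, 0, 0, 0.5]
    - [0, 0, 34, 0, 0, 0, 0.5]
    - [0, 0, 22, 0, 0, 0, 0.5]
    - [0, 0, 6, 0, 0, 0, 0.5]
    - [0, 0, 0, 0, 0, 0, 0.1]
    - [0, 0, 0, 0, 0, 0, 0.1]
    - [0, 0, 0, 0, 0, 0, 0.1]
    - [0, 0, 0, 0, 0, 0, 0.1]
  squeeze: 15

```text
time: 10.23
position: [0.4694, -0.244, 0.0151]
eef_rot: [0.0, 0.989, -0.148, 0.001]
contact_force: [1.9, 0.8, 2.9]
width: 0.298
```

```bash
python3 - <<'E'
from plan import *
x,y=sh(-28,-32);print(x,y)
plan([(468.8,-244,20,-17,.1,2),(468.8,-244,110,-17,.1,3),(x,y,115,89.4,.1,1),(x,y,90,89.4,.1,1),(x,y,90,89.4,.1,2),(x,y,72.5,89.4,.1,3),(x,y,72.5,89.4,.1,2),(x,y,72.5,89.4,.5,3)],start=(468.8,-244,14,-17))
E
```

```text
489.06643816604577 56.09496453555849
t 10.23 p [ 469.4 -244.    15.1] psi -17.0 tilt [ 0.001 -0.001] F [1.9 0.8 2.9] w 0.298
[[0,-0,-3,0,0,-0,0.1],[0,-0,-3,0,0,-0,0.1],[0,-0,-30,0,0,-0,0.1],[0,-0,-30,0,0,-0,0.1],[0,-0,-30,0,0,-0,0.1],[-4,-18,-0,0,0,-6.6,0.1],[-2,-19,-0,0,0,-6.7,0.1],[0,-19,-0,0,0,-6.7,0.1]]
[[2,-19,-0,0,0,-6.6,0.1],[4,-18,-0,0,0,-6.7,0.1],[7,-18,-0,0,0,-6.6,0.1],[8,-17,-0,0,0,-6.7,0.1],[10,-16,-1,0,0,-6.6,0.1],[12,-14,-0,0,0,-6.7,0.1],[14,-13,-1,0,0,-6.6,0.1],[15,-11,-0,0,0,-6.7,0.1]]
[[16,-9,-1,0,0,-6.6,0.1],[17,-7,-0,0,0,-6.6,0.1],[18,-5,-1,0,0,-6.7,0.1],[19,-4,-0,0,0,-6.7,0.1],[18.8,-0.9,-1,0,0,-6.6,0.1],[-0,0,25,0,0,-0,0.1],[-0,0,-0,0,0,-0,0.1],[-0,0,-0,0,0,-0,0.1]]
[[-0,0,6,0,0,-0,0.1],[-0,0,6,0,0,-0,0.1],[-0,0,5.5,0,0,-0,0.1],[-0,0,-0,0,0,-0,0.1],[-0,0,-0,0,0,-0,0.1],[-0,0,-0,0,0,-0,0.5],[-0,0,-0,0,0,-0,0.5],[-0,0,-0,0,0,-0,0.5]]
end cmd [489.   56.1  72.5] 89.4
```

Emit:
apply_moves:
  moves:
    - [0, 0, -3, 0, 0, 0, 0.1]
    - [0, 0, -3, 0, 0, 0, 0.1]
    - [0, 0, -30, 0, 0, 0, 0.1]
    - [0, 0, -30, 0, 0, 0, 0.1]
    - [0, 0, -30, 0, 0, 0, 0.1]
    - [-4, -18, 0, 0, 0, -6.6, 0.1]
    - [-2, -19, 0, 0, 0, -6.7, 0.1]
    - [0, -19, 0, 0, 0, -6.7, 0.1]

```text
time: 10.9
position: [0.4731, -0.1872, 0.1112]
eef_rot: [0.0, 1.0, 0.028, 0.001]
contact_force: [-0.2, 0.7, 0.8]
width: 0.298
```

Emit:
apply_moves:
  moves:
    - [2, -19, 0, 0, 0, -6.6, 0.1]
    - [4, -18, 0, 0, 0, -6.7, 0.1]
    - [7, -18, 0, 0, 0, -6.6, 0.1]
    - [8, -17, 0, 0, 0, -6.7, 0.1]
    - [10, -16, -1, 0, 0, -6.6, 0.1]
    - [12, -14, 0, 0, 0, -6.7, 0.1]
    - [14, -13, -1, 0, 0, -6.6, 0.1]
    - [15, -11, 0, 0, 0, -6.7, 0.1]

```text
time: 11.57
position: [0.4825, -0.0364, 0.1128]
eef_rot: [0.0, 0.881, 0.473, 0.0]
contact_force: [0.6, 0.3, -0.3]
width: 0.296
```

Emit:
apply_moves:
  moves:
    - [16, -9, -1, 0, 0, -6.6, 0.1]
    - [17, -7, 0, 0, 0, -6.6, 0.1]
    - [18, -5, -1, 0, 0, -6.7, 0.1]
    - [19, -4, 0, 0, 0, -6.7, 0.1]
    - [18.8, -0.9, -1, 0, 0, -6.6, 0.1]
    - [0, 0, 20, 0, 0, 0, 0.1]
    - [0, 0, 5, 0, 0, 0, 0.1]
    - [0, 0, 0, 0, 0, 0, 0.1]

```text
time: 12.23
position: [0.4883, 0.0561, 0.0893]
eef_rot: [-0.001, 0.711, 0.703, -0.001]
contact_force: [-0.7, 0.9, 0.1]
width: 0.299
```

```bash
python3 - <<'E'
from plan import *
stat()
E
```

```text
t 12.23 p [488.3  56.1  89.3] psi 89.3 tilt [-0.002 -0.   ] F [-0.7  0.9  0.1] w 0.299
```

Emit:
apply_moves:
  moves:
    - [0, 0, 12, 0, 0, 0, 0.1]
    - [0, 0, 4, 0, 0, 0, 0.1]
    - [0, 0, 1.5, 0, 0, 0, 0.1]
    - [0, 0, 0, 0, 0, 0, 0.1]
    - [0, 0, 0, 0, 0, 0, 0.1]
    - [0, 0, 0, 0, 0, 0, 0.5]
    - [0, 0, 0, 0, 0, 0, 0.5]
    - [0, 0, 0, 0, 0, 0, 0.5]

```text
time: 12.9
position: [0.4893, 0.0561, 0.0728]
eef_rot: [0.0, 0.711, 0.703, 0.0]
contact_force: [-0.4, -0.7, 1.4]
width: 0.462
```

```bash
python3 - <<'E'
from plan import *
plan([(489,56.1,115,89.4,.5,2),(565.2,-160.8,110,-25.5,.5,1),(565.2,-160.8,110,-25.5,.5,2)],start=(489,56.1,72.5,89.4))
E
```

```text
t 12.9 p [489.3  56.1  72.8] psi 89.4 tilt [ 0. -0.] F [-0.4 -0.7  1.4] w 0.462
[[0,0,-21,0,0,-0,0.5],[0,0,-21.5,0,0,-0,0.5],[-13,5,0,0,0,6.8,0.5],[-12,6,0,0,0,6.8,0.5],[-11,7,0,0,0,6.8,0.5],[-10,9,0,0,0,6.8,0.5],[-9,10,0,0,0,6.7,0.5],[-8,11,0,0,0,6.8,0.5]]
[[-7,12,0,0,0,6.7,0.5],[-5,12,0,0,0,6.8,0.5],[-4,13,1,0,0,6.7,0.5],[-2,13,0,0,0,6.8,0.5],[-1,14,1,0,0,6.7,0.5],[1,14,0,0,0,6.8,0.5],[3,13,1,0,0,6.7,0.5],[4,13,0,0,0,6.8,0.5]]
[[6,12,1,0,0,6.7,0.5],[7,12,0,0,0,6.8,0.5],[8,10.3,1,0,0,6.7,0.5],[0,0,-0,0,0,0,0.5],[0,0,-0,0,0,0,0.5]]
end cmd [ 565.2 -160.8  110. ] -25.5
```

Emit:
apply_moves:
  moves:
    - [0, 0, -21, 0, 0, 0, 0.5]
    - [0, 0, -21.5, 0, 0, 0, 0.5]
    - [-13, 5, 0, 0, 0, 6.8, 0.5]
    - [-12, 6, 0, 0, 0, 6.8, 0.5]
    - [-11, 7, 0, 0, 0, 6.8, 0.5]
    - [-10, 9, 0, 0, 0, 6.8, 0.5]
    - [-9, 10, 0, 0, 0, 6.7, 0.5]
    - [-8, 11, 0, 0, 0, 6.8, 0.5]

```text
time: 13.57
position: [0.5167, -0.0206, 0.1152]
eef_rot: [0.0, 0.912, 0.409, 0.0]
contact_force: [0.3, -0.0, 0.0]
width: 0.502
```

Emit:
apply_moves:
  moves:
    - [-7, 12, 0, 0, 0, 6.7, 0.5]
    - [-5, 12, 0, 0, 0, 6.8, 0.5]
    - [-4, 13, 1, 0, 0, 6.7, 0.5]
    - [-2, 13, 0, 0, 0, 6.8, 0.5]
    - [-1, 14, 1, 0, 0, 6.7, 0.5]
    - [1, 14, 0, 0, 0, 6.8, 0.5]
    - [3, 13, 1, 0, 0, 6.7, 0.5]
    - [4, 13, 0, 0, 0, 6.8, 0.5]

```text
time: 14.23
position: [0.552, -0.1233, 0.112]
eef_rot: [-0.0, 0.999, -0.049, -0.0]
contact_force: [0.7, -0.0, -0.6]
width: 0.498
```

Emit:
apply_moves:
  moves:
    - [6, 12, 1, 0, 0, 6.7, 0.5]
    - [7, 12, 0, 0, 0, 6.8, 0.5]
    - [8, 10.3, 1, 0, 0, 6.7, 0.5]
    - [0, 0, 0, 0, 0, 0, 0.5]
    - [0, 0, 0, 0, 0, 0, 0.5]

```text
time: 14.65
position: [0.5651, -0.1608, 0.1099]
eef_rot: [-0.0, 0.976, -0.22, -0.0]
contact_force: [-0.1, 0.4, 0.6]
width: 0.503
```

```bash
python3 - <<'E'
from plan import *
HUE["green"]=(35,85,22)
stat()
for c in("top","side"):
    f=cams.grab_frame(c);np.save(f"pics/{c}.npy",f);cass(c,f);cass(c,f,.063,(.44,.60,0.0,.18))
f=np.load("pics/side.npy")
P=proj("side",[[.565,-.161,.006]])[0];hsv=cv2.cvtColor(f,cv2.COLOR_RGB2HSV);u,v=P.astype(int);print(P,hsv[v-1:v+2,u-1:u+2].reshape(-1,3).tolist())
crop("side",(u-30,v-22,u+30,v+23),"pics/c.png",f=f,s=6)
E
```

```text
t 14.65 p [ 565.1 -160.8  109.9] psi -25.4 tilt [-0.  0.] F [-0.1  0.4  0.6] w 0.503
top pink none
top yellow none
top green 58 mean [ 632.3 -254.7] rect (632.8, -254.6) (12, 8) yaw 28 pca 28
top blue 14252 mean [ 614.3 -205.8] rect (608.3, -201.7) (180, 67) yaw -90 pca -83
top pink 798 mean [501.6  56.5] rect (501.1, 56.1) (30, 13) yaw 89 pca -88
top yellow 2689 mean [544.2  56. ] rect (544.2, 55.7) (42, 30) yaw -1 pca -1
top green 157 mean [576.1  67.6] rect (576.1, 68.9) (31, 3) yaw -90 pca -89
top blue 80 mean [511.4  53.9] rect (511.5, 53.4) (21, 1) yaw -89 pca -89
side pink none
side yellow none
side green 1529 mean [ 566.6 -161.5] rect (566.5, -162.0) (42, 33) yaw 62 pca 64
side blue none
side pink 431 mean [502.5  55.9] rect (502.0, 55.9) (27, 12) yaw 88 pca -90
side yellow 1425 mean [546.   55.6] rect (545.8, 55.5) (39, 26) yaw -1 pca -1
side green 35 mean [542.4  38. ] rect (542.2, 38.0) (25, 1) yaw 1 pca 1h.py:39: RuntimeWarning: Degrees of freedom <= 0 for slice
  ev=np.linalg.eigh(np.cov(w.T))[1][:,1]
  c *= np.true_divide(1, fact)
  c *= np.true_divide(1, fact)
Traceback (most recent call last):
  File "h.py", line 40, in cass
    print(c,k,st[i][4],"mean",w.mean(0).round(1),"rect",(round(x,1),round(y,1)),(round(a),round(b)),"yaw",round((t+90)%180-90),"pca",round((np.degrees(np.arctan2(ev[1],ev[0]))+90)%180-90))
                                                                                                                                     ~~~~~^^^^^^^^^^^^^^^^^^^^^^^^^^^^^^^^^^^^^^^^^^^^^^^^^
ValueError: cannot convert float NaN to integer
```

Emit:
apply_moves:
  moves:
    - [0, 0, 34, 0, 0, 0, 0.5]
    - [0, 0, 34, 0, 0, 0, 0.5]
    - [0, 0, 22, 0, 0, 0, 0.5]
    - [0, 0, 6, 0, 0, 0, 0.5]
    - [0, 0, 0, 0, 0, 0, 0.1]
    - [0, 0, 0, 0, 0, 0, 0.1]
    - [0, 0, 0, 0, 0, 0, 0.1]
    - [0, 0, 0, 0, 0, 0, 0.1]
  squeeze: 15

```text
time: 15.42
position: [0.5658, -0.1606, 0.015]
eef_rot: [0.0, 0.975, -0.22, 0.001]
contact_force: [-0.4, 1.6, 2.2]
width: 0.298
```

```bash
python3 - <<'E'
from plan import *
x,y=sh(28,32);print(x,y)
plan([(565.2,-160.8,20,-25.5,.1,2),(565.2,-160.8,110,-25.5,.1,3),(x,y,115,89.4,.1,1),(x,y,115,89.4,.1,1)],start=(565.2,-160.8,14,-25.5))
E
```

```text
545.7335618339541 119.5050354644415
t 15.42 p [ 565.8 -160.6   15. ] psi -25.5 tilt [ 0.001 -0.   ] F [-0.4  1.6  2.2] w 0.298
[[0,-0,-3,0,0,-0,0.1],[0,-0,-3,0,0,-0,0.1],[0,-0,-30,0,0,-0,0.1],[0,-0,-30,0,0,-0,0.1],[0,-0,-30,0,0,-0,0.1],[-8,-14,-0,0,0,-6.8,0.1],[-6,-15,-0,0,0,-6.8,0.1],[-5,-16,-0,0,0,-6.8,0.1]]
[[-3,-16,-0,0,0,-6.8,0.1],[-1,-17,-0,0,0,-6.7,0.1],[1,-16,-0,0,0,-6.8,0.1],[3,-16,-0,0,0,-6.7,0.1],[5,-16,-0,0,0,-6.8,0.1],[7,-15,-1,0,0,-6.7,0.1],[9,-14,-0,0,0,-6.8,0.1],[10,-13,-1,0,0,-6.7,0.1]]
[[12,-12,-0,0,0,-6.8,0.1],[13,-10,-1,0,0,-6.7,0.1],[14,-8,-0,0,0,-6.8,0.1],[15,-7,-1,0,0,-6.7,0.1],[16,-5,-0,0,0,-6.8,0.1],[16.9,-2.9,-1,0,0,-6.7,0.1],[0,-0,-0,0,0,-0,0.1]]
end cmd [545.7 119.5 115. ] 89.4
```

Emit:
apply_moves:
  moves:
    - [0, 0, -3, 0, 0, 0, 0.1]
    - [0, 0, -3, 0, 0, 0, 0.1]
    - [0, 0, -30, 0, 0, 0, 0.1]
    - [0, 0, -30, 0, 0, 0, 0.1]
    - [0, 0, -30, 0, 0, 0, 0.1]
    - [-8, -14, 0, 0, 0, -6.8, 0.1]
    - [-6, -15, 0, 0, 0, -6.8, 0.1]
    - [-5, -16, 0, 0, 0, -6.8, 0.1]

```text
time: 16.08
position: [0.5618, -0.1116, 0.1112]
eef_rot: [0.0, 0.999, -0.042, 0.001]
contact_force: [0.7, 0.4, 1.1]
width: 0.297
```

Emit:
apply_moves:
  moves:
    - [-3, -16, 0, 0, 0, -6.8, 0.1]
    - [-1, -17, 0, 0, 0, -6.7, 0.1]
    - [1, -16, 0, 0, 0, -6.8, 0.1]
    - [3, -16, 0, 0, 0, -6.7, 0.1]
    - [5, -16, 0, 0, 0, -6.8, 0.1]
    - [7, -15, -1, 0, 0, -6.7, 0.1]
    - [9, -14, 0, 0, 0, -6.8, 0.1]
    - [10, -13, -1, 0, 0, -6.7, 0.1]

```text
time: 16.75
position: [0.5514, 0.0205, 0.1125]
eef_rot: [0.0, 0.909, 0.416, 0.0]
contact_force: [0.1, -0.6, -0.3]
width: 0.291
```

Emit:
apply_moves:
  moves:
    - [12, -12, 0, 0, 0, -6.8, 0.1]
    - [13, -10, -1, 0, 0, -6.7, 0.1]
    - [14, -8, 0, 0, 0, -6.8, 0.1]
    - [15, -7, -1, 0, 0, -6.7, 0.1]
    - [16, -5, 0, 0, 0, -6.8, 0.1]
    - [16.9, -2.9, -1, 0, 0, -6.7, 0.1]
    - [0, 0, 20, 0, 0, 0, 0.1]
    - [0, 0, 5, 0, 0, 0, 0.1]

```text
time: 17.42
position: [0.5451, 0.1201, 0.0889]
eef_rot: [-0.0, 0.71, 0.704, -0.001]
contact_force: [-1.1, -0.8, 0.2]
width: 0.298
```

Emit:
apply_moves:
  moves:
    - [0, 0, 12, 0, 0, 0, 0.1]
    - [0, 0, 4, 0, 0, 0, 0.1]
    - [0, 0, 1.5, 0, 0, 0, 0.1]
    - [0, 0, 0, 0, 0, 0, 0.1]
    - [0, 0, 0, 0, 0, 0, 0.1]
    - [0, 0, 0, 0, 0, 0, 0.5]
    - [0, 0, 0, 0, 0, 0, 0.5]
    - [0, 0, 0, 0, 0, 0, 0.5]

```text
time: 18.08
position: [0.5461, 0.1195, 0.0728]
eef_rot: [0.0, 0.711, 0.703, 0.0]
contact_force: [-0.1, -0.2, -0.2]
width: 0.46
```

```bash
python3 - <<'E'
from plan import *
f=cams.grab_frame("side")
try:cass("side",f)
except ValueError:pass
plan([(545.7,119.5,115,89.4,.5,2),(558.3,-245.1,110,-1,.5,1),(558.3,-245.1,110,-1,.5,2)],start=(545.7,119.5,72.5,89.4))
E
```

```text
side pink none
side yellow none
side green none
side blue 32774 mean [ 513.6 -217.6] rect (522.4, -211.2) (241, 202) yaw 0 pca 37
t 18.13 p [546.1 119.5  72.7] psi 89.4 tilt [0. 0.] F [-0.4 -0.4  0.3] w 0.488
[[0,0,-21,0,0,-0,0.5],[0,0,-21.5,0,0,-0,0.5],[-28,1,0,0,0,7,0.5],[-28,5,0,0,0,7,0.5],[-27,8,0,0,0,6.9,0.5],[-26,11,0,0,0,7,0.5],[-24,14,1,0,0,6.9,0.5],[-22,17,0,0,0,6.9,0.5]]
[[-20,20,1,0,0,7,0.5],[-18,22,0,0,0,6.9,0.5],[-15,24,1,0,0,7,0.5],[-12,25,0,0,0,7,0.5],[-8,27,1,0,0,6.9,0.5],[-5,27,0,0,0,7,0.5],[-2.1,28,1,0,0,6.9,0.5],[-0,-0,-0,0,0,-0,0.5]]
[[-0,-0,-0,0,0,-0,0.5]]
end cmd [ 558.3 -245.1  110. ] -1.0
```

Emit:
apply_moves:
  moves:
    - [0, 0, -21, 0, 0, 0, 0.5]
    - [0, 0, -21.5, 0, 0, 0, 0.5]
    - [-28, 1, 0, 0, 0, 7, 0.5]
    - [-28, 5, 0, 0, 0, 7, 0.5]
    - [-27, 8, 0, 0, 0, 6.9, 0.5]
    - [-26, 11, 0, 0, 0, 7, 0.5]
    - [-24, 14, 1, 0, 0, 6.9, 0.5]
    - [-22, 17, 0, 0, 0, 6.9, 0.5]

```text
time: 18.8
position: [0.5513, -0.0502, 0.1141]
eef_rot: [0.0, 0.916, 0.401, 0.0]
contact_force: [0.2, -0.2, 0.0]
width: 0.5
```

Emit:
apply_moves:
  moves:
    - [-20, 20, 1, 0, 0, 7, 0.5]
    - [-18, 22, 0, 0, 0, 6.9, 0.5]
    - [-15, 24, 1, 0, 0, 7, 0.5]
    - [-12, 25, 0, 0, 0, 7, 0.5]
    - [-8, 27, 1, 0, 0, 6.9, 0.5]
    - [-5, 27, 0, 0, 0, 7, 0.5]
    - [-2.1, 28, 1, 0, 0, 6.9, 0.5]
    - [0, 0, 0, 0, 0, 0, 0.5]

```text
time: 19.47
position: [0.5583, -0.2494, 0.1101]
eef_rot: [0.001, 1.0, -0.014, 0.001]
contact_force: [1.1, 0.9, 0.0]
width: 0.499
```

Emit:
apply_moves:
  moves:
    - [0, 0, 0, 0, 0, 0, 0.5]
    - [0, 0, 0, 0, 0, 0, 0.5]

```text
time: 19.63
position: [0.5582, -0.2446, 0.1099]
eef_rot: [-0.0, 1.0, -0.008, -0.0]
contact_force: [0.2, 0.2, -0.1]
width: 0.499
```

```bash
sed -i 's/if n<2:print/if n<2 or st[1:,4].max()<60:print/' h.py; python3 - <<'E'
from plan import *
stat();HUE["green"]=(35,85,22)
for c in("top","side"):
    f=cams.grab_frame(c);np.save(f"pics/{c}.npy",f);cass(c,f);cass(c,f,.063,(.44,.60,0.0,.18))
E
```

```text
t 19.63 p [ 558.2 -244.6  109.9] psi -0.9 tilt [-0.  0.] F [ 0.2  0.2 -0.1] w 0.499
top pink none
top yellow none
top green none
top blue 7795 mean [ 599.  -266.4] rect (582.9, -269.0) (139, 65) yaw -29 pca -43
top pink 797 mean [501.6  56.3] rect (501.4, 56.1) (30, 13) yaw -89 pca -88
top yellow 2672 mean [544.3  55.8] rect (544.3, 55.7) (42, 30) yaw -1 pca -1
top green 3140 mean [544.8 119.7] rect (544.8, 119.6) (45, 32) yaw -1 pca 0
top blue none
side pink none
side yellow none
side green none
side blue 1304 mean [ 559.1 -245.1] rect (559.5, -245.4) (42, 31) yaw 89 pca -88
side pink 429 mean [502.5  56.1] rect (502.3, 56.0) (27, 11) yaw -90 pca -89
side yellow 1418 mean [546.1  55.5] rect (545.7, 55.8) (39, 26) yaw -1 pca 0
side green 2321 mean [546.1 118.6] rect (546.1, 118.2) (44, 34) yaw 0 pca 2
side blue none
```

Emit:
apply_moves:
  moves:
    - [0, 0, 34, 0, 0, 0, 0.5]
    - [0, 0, 34, 0, 0, 0, 0.5]
    - [0, 0, 22, 0, 0, 0, 0.5]
    - [0, 0, 6, 0, 0, 0, 0.5]
    - [0, 0, 0, 0, 0, 0, 0.1]
    - [0, 0, 0, 0, 0, 0, 0.1]
    - [0, 0, 0, 0, 0, 0, 0.1]
    - [0, 0, 0, 0, 0, 0, 0.1]
  squeeze: 15

```text
time: 20.4
position: [0.559, -0.245, 0.0151]
eef_rot: [0.0, 1.0, -0.009, 0.001]
contact_force: [1.6, 0.8, 2.3]
width: 0.295
```

```bash
python3 - <<'E'
from plan import *
x,y=sh(-28,32);print(x,y)
plan([(558.3,-245.1,20,-1,.1,2),(558.3,-245.1,110,-1,.1,3),(x,y,115,89.4,.1,1),(x,y,115,89.4,.1,1)],start=(558.3,-245.1,14,-1))
E
```

```text
489.7366323494855 120.09145537495127
t 20.4 p [ 559.  -245.    15.1] psi -1.0 tilt [ 0.001 -0.001] F [1.6 0.8 2.3] w 0.295
[[0,-0,-3,0,0,-0,0.1],[0,-0,-3,0,0,-0,0.1],[0,-0,-30,0,0,-0,0.1],[0,-0,-30,0,0,-0,0.1],[0,-0,-30,0,0,-0,0.1],[-6,-28,-0,0,0,-7,0.1],[-2,-28,-0,0,0,-6.9,0.1],[1,-29,-0,0,0,-7,0.1]]
[[5,-28,-0,0,0,-7,0.1],[8,-27,-1,0,0,-6.9,0.1],[11,-26,-0,0,0,-7,0.1],[14,-25,-1,0,0,-6.9,0.1],[17,-23,-0,0,0,-7,0.1],[20,-21,-1,0,0,-6.9,0.1],[22,-18,-0,0,0,-7,0.1],[25,-15,-1,0,0,-6.9,0.1]]
[[26,-12,-0,0,0,-7,0.1],[27.2,-8.8,-1,0,0,-6.9,0.1],[-0,-0,-0,0,0,-0,0.1]]
end cmd [489.8 120.1 115. ] 89.4
```

Emit:
apply_moves:
  moves:
    - [0, 0, -3, 0, 0, 0, 0.1]
    - [0, 0, -3, 0, 0, 0, 0.1]
    - [0, 0, -30, 0, 0, 0, 0.1]
    - [0, 0, -30, 0, 0, 0, 0.1]
    - [0, 0, -30, 0, 0, 0, 0.1]
    - [-6, -28, 0, 0, 0, -7, 0.1]
    - [-2, -28, 0, 0, 0, -6.9, 0.1]
    - [1, -29, 0, 0, 0, -7, 0.1]

```text
time: 21.07
position: [0.5424, -0.1604, 0.1111]
eef_rot: [0.0, 0.985, 0.175, 0.001]
contact_force: [0.2, 0.7, -0.6]
width: 0.298
```

Emit:
apply_moves:
  moves:
    - [5, -28, 0, 0, 0, -7, 0.1]
    - [8, -27, -1, 0, 0, -6.9, 0.1]
    - [11, -26, 0, 0, 0, -7, 0.1]
    - [14, -25, -1, 0, 0, -6.9, 0.1]
    - [17, -23, 0, 0, 0, -7, 0.1]
    - [20, -21, -1, 0, 0, -6.9, 0.1]
    - [22, -18, 0, 0, 0, -7, 0.1]
    - [25, -15, -1, 0, 0, -6.9, 0.1]

```text
time: 21.73
position: [0.4998, 0.065, 0.1146]
eef_rot: [0.0, 0.789, 0.614, 0.0]
contact_force: [0.4, -0.3, -0.2]
width: 0.296
```

Emit:
apply_moves:
  moves:
    - [26, -12, 0, 0, 0, -7, 0.1]
    - [27.2, -8.8, -1, 0, 0, -6.9, 0.1]
    - [0, 0, 20, 0, 0, 0, 0.1]
    - [0, 0, 5, 0, 0, 0, 0.1]
    - [0, 0, 0, 0, 0, 0, 0.1]
    - [0, 0, 0, 0, 0, 0, 0.1]

```text
time: 22.23
position: [0.4901, 0.1195, 0.0903]
eef_rot: [-0.0, 0.712, 0.703, -0.0]
contact_force: [-0.4, -0.7, 0.0]
width: 0.296
```

Emit:
apply_moves:
  moves:
    - [0, 0, 12, 0, 0, 0, 0.1]
    - [0, 0, 4, 0, 0, 0, 0.1]
    - [0, 0, 1.5, 0, 0, 0, 0.1]
    - [0, 0, 0, 0, 0, 0, 0.1]
    - [0, 0, 0, 0, 0, 0, 0.1]
    - [0, 0, 0, 0, 0, 0, 0.5]
    - [0, 0, 0, 0, 0, 0, 0.5]
    - [0, 0, 0, 0, 0, 0, 0.5]

```text
time: 22.9
position: [0.4902, 0.1201, 0.0728]
eef_rot: [0.0, 0.711, 0.703, 0.0]
contact_force: [0.5, -0.2, -0.4]
width: 0.458
```

```bash
python3 - <<'E'
from plan import *
# plate: look at it, dark handle bar
for c in("top","side"):
    look(c,"plate",.005)
    f=cams.grab_frame(c);np.save(f"pics/{c}p.npy",f)
    g=cv2.resize(f,None,fx=4,fy=4,interpolation=cv2.INTER_CUBIC)
    P=proj(c,[[.49,.29,.03],[.49,.36,.03],[.57,.36,.03],[.57,.29,.03]])*4
    roi=np.zeros(g.shape[:2],np.uint8);cv2.fillPoly(roi,[P.astype(np.int32)],1)
    m=(g.max(2)<90)&(roi>0);print(m.sum());print(rect(c,cv2.resize(m.astype(np.uint8),(2048,1536)),.029) if 0 else "")
    v,u=np.nonzero(m);w=(ray(c,np.c_[(u+.5)/4-.5,(v+.5)/4-.5],.029)*1000).astype(np.float32)
    ev=np.linalg.eigh(np.cov(w.T))[1][:,1];print(c,"bar",w.mean(0),cv2.minAreaRect(w),np.degrees(np.arctan2(ev[1],ev[0])))
plan([(489.8,120.1,115,89.4,.5,2)],start=(489.8,120.1,72.5,89.4))
E
```

```text
top plate 0.67 [106.0, 184.0, 160.0, 232.0] 1995 [522.9 329.4] (523.4, 328.7) (143.7, 124.8) 83.9
1422

top bar [523.6177  325.65598] ((523.4163208007812, 325.238037109375), (13.760893821716309, 58.224151611328125), 82.89201354980469) 173.51341471864916
side plate 0.98 [193.0, 263.0, 255.0, 330.0] 1934 [525.9 328.5] (526.5, 325.9) (145.7, 126.9) 83.4
756

side bar [525.7964 326.7478] ((525.1607055664062, 326.82196044921875), (7.966012477874756, 54.92748260498047), 83.83668518066406) 173.3181226931631
t 23.2 p [490.  120.2  72.6] psi 89.4 tilt [0. 0.] F [-0.5 -0.9  0.5] w 0.5
[[0,0,-21,0,0,-0,0.5],[0,0,-21.5,0,0,-0,0.5]]
end cmd [489.8 120.1 115. ] 89.4
```

Emit:
apply_moves:
  moves:
    - [0, 0, -21, 0, 0, 0, 0.5]
    - [0, 0, -21.5, 0, 0, 0, 0.5]
    - [34, 6, 0, 0, 0, 1, 0.5]
    - [34, 6, 0, 0, 0, 1, 0.5]
    - [34, 6, 0, 0, 0, 1, 0.5]
    - [34, 6, 5, 0, 0, 1, 0.5]
    - [34, 6, 10, 0, 0, 1, 0.5]
    - [34, 6, 10, 0, 0, 1, 0.5]

```text
time: 23.87
position: [0.5372, 0.3237, 0.0899]
eef_rot: [0.0, 0.747, 0.665, 0.0]
contact_force: [0.6, -0.2, 1.0]
width: 0.503
```

Emit:
apply_moves:
  moves:
    - [0, 0, 5, 0, 0, 0, 0.5]
    - [0, 0, 0, 0, 0, 0, 0.5]
    - [0, 0, 0, 0, 0, 0, 0.5]

```text
time: 24.12
position: [0.5366, 0.3212, 0.0846]
eef_rot: [-0.0, 0.747, 0.665, -0.001]
contact_force: [-0.8, 0.1, -0.4]
width: 0.499
```

```bash
python3 - <<'E'
from plan import *
HUE["green"]=(35,85,22)
for c in("top","side"):
    f=cams.grab_frame(c);np.save(f"pics/{c}.npy",f);cass(c,f,.063,(.44,.60,0.0,.18))
    l=(180,180,300,250) if c=="top" else (225,165,305,250)
    crop(c,l,f"pics/{c}d.png",f=f,s=5)
    look(c,"plate",.005)
a=cv2.imread("pics/topd.png");b=cv2.imread("pics/sided.png");h=max(len(a),len(b))
b=cv2.copyMakeBorder(b,0,h-len(b),0,0,0);a=cv2.copyMakeBorder(a,0,h-len(a),0,0,0);o=np.hstack([a,b]);cv2.imwrite("pics/d.png",cv2.resize(o,None,fx=.79,fy=.79))
plan([(524.5,326.5,19,83.4,.5,3)])
E
```

```text
top pink 801 mean [501.2  56.5] rect (501.7, 56.3) (29, 20) yaw 67 pca -88
top yellow 2710 mean [544.3  55.9] rect (544.1, 55.8) (43, 30) yaw -1 pca -1
top green 3128 mean [544.9 119.6] rect (548.6, 119.7) (53, 32) yaw -1 pca -2
top blue 1209 mean [506.4 119.2] rect (508.0, 120.4) (33, 29) yaw -83 pca 85
top plate 0.65 [140.0, 188.0, 165.0, 234.0] 354 [499.9 274.1] (510.7, 266.2) (127.1, 46.8) -28.0
side pink none
side yellow none
side green none
side blue 35003 mean [509.4  92.8] rect (521.9, 89.0) (181, 161) yaw -90 pca 57
side plate 0.73 [194.0, 276.0, 256.0, 330.0] 1197 [502.2 334.8] (523.0, 328.0) (145.9, 118.0) 83.5
t 24.42 p [537.3 321.1  85.6] psi 83.3 tilt [0.001 0.   ] F [-0.6 -0.  -0.6] w 0.5
[[1,-4,22,0,0,-0,0.5],[1,-5,22,0,0,-0,0.5],[1.8,-4.4,22.6,0,0,-0.1,0.5]]
end cmd [524.5 326.5  19. ] 83.4
```

View pics/d.png

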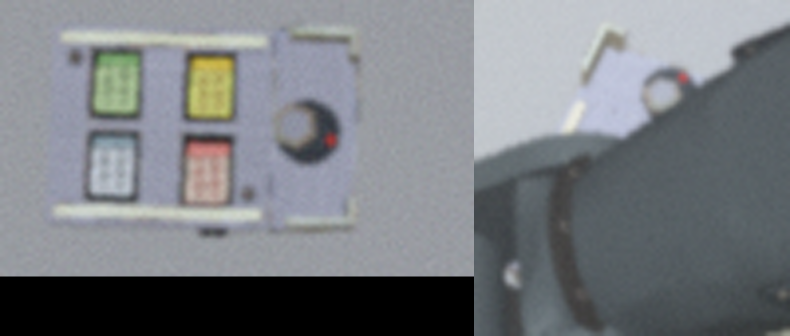

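Emit:
apply_moves:
  moves:
    - [1, -4, 22, 0, 0, 0, 0.5]
    - [1, -5, 22, 0, 0, 0, 0.5]
    - [2, -4.4, 16, 0, 0, 0, 0.5]
    - [0, 0, 6.6, 0, 0, 0, 0.5]
    - [0, 0, 0, 0, 0, 0, 0.5]
    - [0, 0, 0, 0, 0, 0, 0]
    - [0, 0, 0, 0, 0, 0, 0]
    - [0, 0, 0, 0, 0, 0, 0]
  squeeze: 40

```text
time: 25.08
position: [0.5248, 0.3273, 0.0193]
eef_rot: [0.0, 0.747, 0.665, 0.001]
contact_force: [-0.2, -0.1, -0.1]
width: 0.33
```

Emit:
apply_moves:
  moves:
    - [0, 0, 0, 0, 0, 0, 0]
    - [0, 0, 0, 0, 0, 0, 0]
    - [0, 0, 0, 0, 0, 0, 0]

```text
time: 25.33
position: [0.5244, 0.3273, 0.0187]
eef_rot: [0.0, 0.747, 0.665, 0.0]
contact_force: [-0.5, -0.5, 1.8]
width: 0.125
```

```bash
python3 - <<'E'
from plan import *
x,y=S
plan([(524.5,326.5,60,83.4,0,3),(524.5,326.5,125,83.4,0,3),(x,y,125,89.4,0,10),(x,y,125,89.4,0,2)])
E
```

```text
t 25.33 p [524.4 327.3  18.7] psi 83.4 tilt [0. 0.] F [-0.5 -0.5  1.8] w 0.125
[[-0,0,-14,0,0,-0,0],[-0,0,-14,0,0,-0,0],[-0.8,0.2,-13.3,0,0,-0,0],[0,-0,-22,0,0,-0,0],[0,-0,-21,0,0,-0,0],[0,-0,-22,0,0,-0,0],[-24,2,0,0,0,-0.6,0],[-24,2,0,0,0,-0.6,0]]
[[-24,2,0,0,0,-0.6,0],[-24,1,0,0,0,-0.6,0],[-24,1,0,0,0,-0.6,0],[-24,1,0,0,0,-0.6,0],[-24,0,0,0,0,-0.6,0],[-23,0,0,0,0,-0.6,0],[-24,0,0,0,0,-0.6,0],[-23.5,0.3,0,0,0,-0.6,0]]
[[-0,0,0,0,0,-0,0],[-0,0,0,0,0,-0,0]]
end cmd [517.4  87.8 125. ] 89.4
```

Emit:
apply_moves:
  moves:
    - [0, 0, -10, 0, 0, 0, 0]
    - [0, 0, -14, 0, 0, 0, 0]
    - [0, 0, -17, 0, 0, 0, 0]
    - [0, 0, -22, 0, 0, 0, 0]
    - [0, 0, -21, 0, 0, 0, 0]
    - [0, 0, -22, 0, 0, 0, 0]
    - [-12, 1, 0, 0, 0, -0.3, 0]
    - [-24, 2, 0, 0, 0, -0.6, 0]

```text
time: 26.0
position: [0.5236, 0.2921, 0.1261]
eef_rot: [0.0, 0.741, 0.672, 0.002]
contact_force: [-0.1, -1.3, -3.4]
width: 0.129
```

Emit:
apply_moves:
  moves:
    - [-24, 2, 0, 0, 0, -0.6, 0]
    - [-24, 1, 0, 0, 0, -0.6, 0]
    - [-24, 1, 0, 0, 0, -0.6, 0]
    - [-24, 1, 0, 0, 0, -0.6, 0]
    - [-24, 0, 0, 0, 0, -0.6, 0]
    - [-23, 0, 0, 0, 0, -0.6, 0]
    - [-24, 0, 0, 0, 0, -0.6, 0]
    - [-23.5, 0.3, 0, 0, 0, -0.6, 0]

```text
time: 26.67
position: [0.5154, 0.0989, 0.1242]
eef_rot: [-0.0, 0.713, 0.702, -0.0]
contact_force: [0.3, -0.0, -2.9]
width: 0.124
```

Emit:
apply_moves:
  moves:
    - [-8, 0.5, 0, 0, 0, -0.3, 0]
    - [-4, 0.5, 0, 0, 0, 0, 0]
    - [0, 0, 0, 0, 0, 0, 0]
    - [0, 0, 0, 0, 0, 0, 0]
    - [0, 0, 0, 0, 0, 0, 0]

```text
time: 27.08
position: [0.5171, 0.0895, 0.1244]
eef_rot: [-0.0, 0.711, 0.703, 0.0]
contact_force: [-0.8, 0.7, -2.2]
width: 0.126
```

```bash
python3 - <<'E'
from plan import *
stat()
for c in("top","side"):
    look(c,"plate",.109)
    f=cams.grab_frame(c);np.save(f"pics/{c}.npy",f);crop(c,(180,165,300,255) if c=="top" else (215,160,325,250),f"pics/e{c}.png",f=f,s=4)
a=cv2.imread("pics/etop.png");b=cv2.imread("pics/eside.png");cv2.imwrite("pics/e.png",cv2.resize(np.hstack([a,b]),None,fx=.85,fy=.85))
stat()
E
```

```text
t 27.08 p [517.1  89.5 124.4] psi 89.4 tilt [-0.  0.] F [-0.8  0.7 -2.2] w 0.126
top plate 0.54 [240.0, 217.0, 248.0, 234.0] 86 [478.9  23.8] (477.3, 25.9) (38.4, 19.7) -15.2
side plate 0.97 [231.0, 184.0, 290.0, 243.0] 942 [498.1 106.8] (518.6, 89.0) (149.1, 126.5) 89.4
t 27.38 p [517.1  89.  124.4] psi 89.4 tilt [-0. -0.] F [ 0.2  0.8 -3. ] w 0.121
```

View pics/e.png

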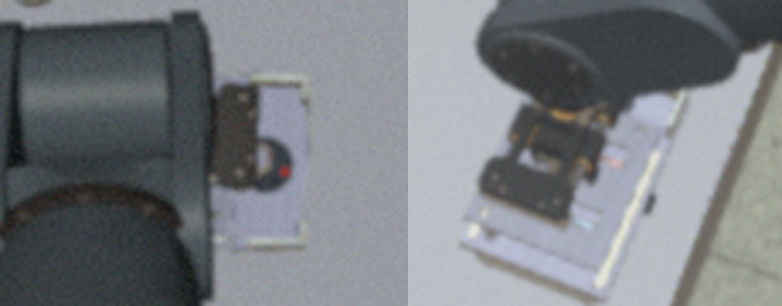

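Emit:
apply_moves:
  moves:
    - [-1.2, 0, 8, 0, 0, 0, 0]
    - [0, 0, 8, 0, 0, 0, 0]
    - [0, 0, 6, 0, 0, 0, 0]
    - [0, 0, 4, 0, 0, 0, 0]
    - [0, 0, 3, 0, 0, 0, 0]
    - [0, 0, 2, 0, 0, 0, 0]
    - [0, 0, 0, 0, 0, 0, 0]

```text
time: 27.97
position: [0.517, 0.0875, 0.093]
eef_rot: [-0.0, 0.711, 0.703, -0.0]
contact_force: [-0.1, 0.0, -3.1]
width: 0.128
```

```bash
python3 - <<'E'
from plan import *
stat();look("side","plate",.080);stat();print(r.get_obs()["wrist_torque"])
E
```

```text
t 27.97 p [517.   87.5  93. ] psi 89.4 tilt [-0.001  0.   ] F [-0.1  0.  -3.1] w 0.128
side plate 0.55 [230.0, 195.0, 287.0, 245.0] 698 [491.8 105.9] (517.2, 88.3) (141.2, 121.4) 89.3
t 28.07 p [517.2  87.5  93.5] psi 89.4 tilt [0. 0.] F [-0.5 -0.2 -2.5] w 0.124
[0.03740104 0.11287216 0.04786123]
```

Emit:
apply_moves:
  moves:
    - [0, 0, 3, 0, 0, 0, 0]
    - [0, 0, 3, 0, 0, 0, 0]
    - [0, 0, 2, 0, 0, 0, 0]
    - [0, 0, 1.7, 0, 0, 0, 0]
    - [0, 0, 0, 0, 0, 0, 0]
    - [0, 0, 0, 0, 0, 0, 0]

```text
time: 28.57
position: [0.5171, 0.0875, 0.0837]
eef_rot: [-0.0, 0.711, 0.703, -0.0]
contact_force: [-1.4, 0.7, -1.7]
width: 0.122
```

```bash
python3 - <<'E'
from plan import *
stat();print(r.get_obs()["wrist_torque"])
E
```

```text
t 28.57 p [517.1  87.5  83.7] psi 89.4 tilt [-0.  0.] F [-1.4  0.7 -1.7] w 0.122
[0.25450808 0.19507276 0.0715664 ]
```

Emit:
apply_moves:
  moves:
    - [0, 0, 1, 0, 0, 0, 0]
    - [0, 0, 0.5, 0, 0, 0, 0]
    - [0, 0, 0, 0, 0, 0, 0]
    - [0, 0, 0, 0, 0, 0, 0]

```text
time: 28.9
position: [0.5172, 0.0875, 0.0836]
eef_rot: [0.0, 0.711, 0.703, 0.0]
contact_force: [-8.6, -0.7, 19.5]
width: 0.121
```

Emit:
apply_moves:
  moves:
    - [0, 0, 0, 0, 0, 0, 0.4]
    - [0, 0, 0, 0, 0, 0, 0.4]
    - [0, 0, 0, 0, 0, 0, 0.4]
    - [0, 0, -10, 0, 0, 0, 0.4]
    - [0, 0, -20, 0, 0, 0, 0.4]
    - [0, 0, -25, 0, 0, 0, 0.4]

```text
time: 29.4
position: [0.5165, 0.0874, 0.1373]
eef_rot: [-0.001, 0.711, 0.703, -0.001]
contact_force: [0.3, 0.8, -0.3]
width: 0.396
```

```bash
python3 - <<'E'
from plan import *
stat()
# spanner grip point: handle axis from ring centre (598,-353.8) yaw ~182: grip 105 mm out
plan([(S[0]+8,S[1]-20,190,89.4,.4,2),(494,-356.5,150,92.2,.5,1),(494,-356.5,70,92.2,.5,3)])
E
```

```text
t 29.4 p [516.5  87.4 137.3] psi 89.4 tilt [-0.003 -0.   ] F [ 0.3  0.8 -0.3] w 0.396
t 29.4 p [516.5  87.4 137.3] psi 89.4 tilt [-0.003 -0.   ] F [ 0.3  0.8 -0.3] w 0.396
[[-10,5,-26,0,0,-0,0.4],[-9.5,4.1,-26.7,0,0,-0,0.4],[-28,-2,3,0,0,-0.2,0.5],[-28,-2,3,0,0,-0.2,0.5],[-28,-2,3,0,0,-0.2,0.5],[-28,-2,3,0,0,-0.2,0.5],[-28,-2,3,0,0,-0.2,0.5],[-28,-2,3,0,0,-0.2,0.5]]
[[-28,-2,2,0,0,-0.2,0.5],[-29,-3,3,0,0,-0.2,0.5],[-28,-3,2,0,0,-0.2,0.5],[-28,-3,3,0,0,-0.2,0.5],[-29,-3,2,0,0,-0.2,0.5],[-28,-3,3,0,0,-0.2,0.5],[-29,-3,2,0,0,-0.1,0.5],[-28,-2,3,0,0,-0.2,0.5]]
[[-28.8,-3,2,0,0,-0.1,0.5],[0,0,27,0,0,-0,0.5],[0,0,27,0,0,-0,0.5],[0,0,26,0,0,-0,0.5]]
end cmd [ 494.  -356.5   70. ] 92.2
```

```bash
python3 - <<'E'
from plan import *
ims=[]
for c,box in(("top",(350,120,512,250)),("side",(255,0,385,140))):
    f=np.load(f"pics/{c}p.npy");l,t,R,b=box
    g=cv2.resize(f[t:b,l:R,::-1],None,fx=3.4 if c=="top" else 3,fy=3.4 if c=="top" else 3,interpolation=cv2.INTER_CUBIC);s=g.shape[1]/(R-l)
    for z,col in((.09,(0,255,0)),(.2,(0,0,255))):
        for x0 in(.494,):
            P=proj(c,[[x0-.0375,-.450,z],[x0-.0375,-.262,z],[x0+.0375,-.262,z],[x0+.0375,-.450,z]])
            cv2.polylines(g,[((P-[l,t])*s).astype(np.int32)],True,col,1)
    ims.append(g)
h=max(i.shape[0] for i in ims);o=np.hstack([cv2.copyMakeBorder(i,0,h-len(i),0,0,0) for i in ims]);o=o[:, :];print(o.shape)
k=min(1,800/o.shape[1]);cv2.imwrite("pics/m.png",cv2.resize(o,None,fx=k,fy=k))
E
```

```text
(442, 941, 3)
```

View pics/m.png

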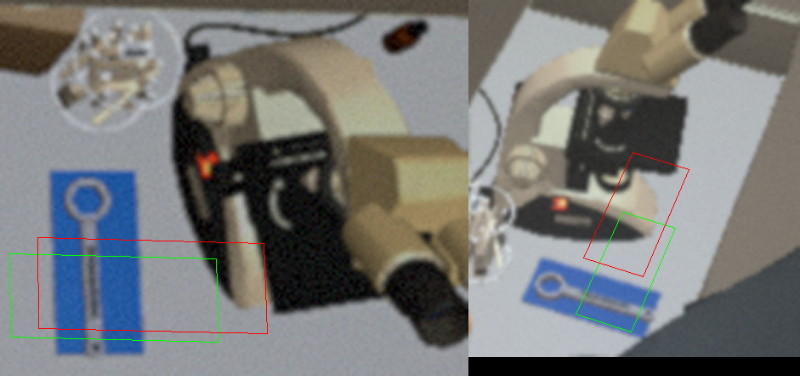

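```bash
python3 - <<'E'
from plan import *
look("top","spanner",.013);look("side","spanner",.013);look("top","plate",.07);look("side","plate",.07)
plan([(490,-160,190,-87.8,.5,1),(478,-357.3,150,-87.8,.5,1),(478,-357.3,60,-87.8,.5,3)])
E
```

```text
top spanner 0.86 [372.0, 182.0, 390.0, 244.0] 422 [ 540.3 -354.2] (531.2, -351.4) (171.2, 42.2) -0.8
top plate 0.21 [371.0, 181.0, 391.0, 243.0] 397 [ 529.  -338.4] (524.3, -334.8) (163.9, 43.1) -0.8
side plate 0.73 [230.0, 193.0, 290.0, 247.0] 969 [500.1 105.6] (519.2, 87.0) (145.2, 125.1) 89.5
t 29.8 p [516.7  87.4 136.5] psi 89.4 tilt [-0.001 -0.   ] F [-0.1 -0.1  0.2] w 0.401
[[-10,-1,-2,0,0,6.8,0.5],[-10,0,-2,0,0,6.8,0.5],[-9,1,-2,0,0,6.8,0.5],[-9,2,-2,0,0,6.8,0.5],[-9,4,-2,0,0,6.8,0.5],[-8,5,-2,0,0,6.8,0.5],[-8,6,-2,0,0,6.8,0.5],[-7,6,-2,0,0,6.8,0.5]]
[[-6,7,-2,0,0,6.8,0.5],[-5,8,-2,0,0,6.8,0.5],[-4,8,-2,0,0,6.8,0.5],[-3,9,-2,0,0,6.8,0.5],[-2,9,-2,0,0,6.8,0.5],[-1,10,-2,0,0,6.8,0.5],[-0,10,-2,0,0,6.8,0.5],[1,10,-2,0,0,6.8,0.5]]
[[2,9,-2,0,0,6.8,0.5],[3,9,-2,0,0,6.8,0.5],[4,9,-2,0,0,6.8,0.5],[5,8,-2,0,0,6.9,0.5],[6,7,-2,0,0,6.8,0.5],[7,7,-2,0,0,6.9,0.5],[8,6,-2,0,0,6.8,0.5],[8,5,-3,0,0,6.9,0.5]]
[[9,3,-2,0,0,6.8,0.5],[9.4,2.4,-2.5,0,0,6.9,0.5],[33,3,7,0,0,-0,0.5],[33,3,7,0,0,-0,0.5],[33,3,6,0,0,-0,0.5],[33,3,7,0,0,-0,0.5],[32,4,6,0,0,-0,0.5],[32.7,3.5,7,0,0,-0,0.5]]
[[0,-0,30,0,0,-0,0.5],[0,-0,30,0,0,-0,0.5],[0,-0,30,0,0,-0,0.5]]
end cmd [ 478.  -357.3   60. ] -87.8
```

Emit:
apply_moves:
  moves:
    - [-10, -1, -2, 0, 0, 6.8, 0.5]
    - [-10, 0, -2, 0, 0, 6.8, 0.5]
    - [-9, 1, -2, 0, 0, 6.8, 0.5]
    - [-9, 2, -2, 0, 0, 6.8, 0.5]
    - [-9, 4, -2, 0, 0, 6.8, 0.5]
    - [-8, 5, -2, 0, 0, 6.8, 0.5]
    - [-8, 6, -2, 0, 0, 6.8, 0.5]
    - [-7, 6, -2, 0, 0, 6.8, 0.5]

```text
time: 30.47
position: [0.5087, 0.0106, 0.1527]
eef_rot: [-0.0, 0.955, 0.298, -0.001]
contact_force: [-1.0, 0.7, 0.7]
width: 0.502
```

Emit:
apply_moves:
  moves:
    - [-6, 7, -2, 0, 0, 6.8, 0.5]
    - [-5, 8, -2, 0, 0, 6.8, 0.5]
    - [-4, 8, -2, 0, 0, 6.8, 0.5]
    - [-3, 9, -2, 0, 0, 6.8, 0.5]
    - [-2, 9, -2, 0, 0, 6.8, 0.5]
    - [-1, 10, -2, 0, 0, 6.8, 0.5]
    - [0, 10, -2, 0, 0, 6.8, 0.5]
    - [1, 10, -2, 0, 0, 6.8, 0.5]

```text
time: 31.13
position: [0.5019, -0.0654, 0.1687]
eef_rot: [-0.0, 0.985, -0.172, -0.001]
contact_force: [0.0, 1.1, -0.7]
width: 0.502
```

Emit:
apply_moves:
  moves:
    - [2, 9, -2, 0, 0, 6.8, 0.5]
    - [3, 9, -2, 0, 0, 6.8, 0.5]
    - [4, 9, -2, 0, 0, 6.8, 0.5]
    - [5, 8, -2, 0, 0, 6.9, 0.5]
    - [6, 7, -2, 0, 0, 6.8, 0.5]
    - [7, 7, -2, 0, 0, 6.9, 0.5]
    - [8, 6, -2, 0, 0, 6.8, 0.5]
    - [8, 5, -3, 0, 0, 6.9, 0.5]

```text
time: 31.8
position: [0.4914, -0.1412, 0.1855]
eef_rot: [0.0, 0.796, -0.605, -0.001]
contact_force: [-0.6, -0.2, -0.3]
width: 0.505
```

Emit:
apply_moves:
  moves:
    - [9, 3, -2, 0, 0, 6.8, 0.5]
    - [9.4, 2.4, -2.5, 0, 0, 6.9, 0.5]
    - [0, 0, 0, 0, 0, 0, 0.5]
    - [0, 0, 0, 0, 0, 0, 0.5]

```text
time: 32.13
position: [0.4903, -0.16, 0.1902]
eef_rot: [0.0, 0.721, -0.693, -0.0]
contact_force: [0.3, -0.4, -0.0]
width: 0.499
```

```bash
cat >> plan.py <<'E'
def span(c,f,z=.014,box=(.43,.64,-.42,-.30)):
    "spanner on the mat: grey against blue; fit axis and ring centre"
    g=cv2.resize(f,None,fx=4,fy=4,interpolation=cv2.INTER_CUBIC).astype(int)
    x0,x1,y0,y1=box;P=proj(c,[[x0,y0,z],[x0,y1,z],[x1,y1,z],[x1,y0,z]])*4
    roi=np.zeros(g.shape[:2],np.uint8);cv2.fillPoly(roi,[P.astype(np.int32)],1)
    blue=((g[...,2]-g[...,0]>50)&(roi>0)).astype(np.uint8)
    hull=np.zeros_like(blue);cv2.fillConvexPoly(hull,cv2.convexHull(cv2.findNonZero(cv2.erode(blue,np.ones((5,5))))),1)
    m=(hull>0)&(g[...,2]-g[...,0]<45);v,u=np.nonzero(m);w=ray(c,np.c_[u/4,v/4],z)*1000
    h=w[(w[:,0]<570)&(w[:,0]>465)];k=np.polyfit(h[:,0],h[:,1],1);print(c,"axis yaw",np.degrees(np.arctan(k[0])).round(2),"y at 478/494/598",np.polyval(k,[478,494,598]).round(1),"ext",w.min(0).round(1),w.max(0).round(1))
E
python3 - <<'E'
from plan import *
stat()
for c in("top","side"):
    f=cams.grab_frame(c);np.save(f"pics/{c}.npy",f);span(c,f);cass(c,f,.063,(.44,.60,0.0,.18));look(c,"plate",.07)
crop("top",(180,160,300,250),"pics/f.png",f=np.load("pics/top.npy"),s=5)
plan([(478,-357.3,150,-87.8,.5,1),(478,-357.3,60,-87.8,.5,3)])
E
```

```text
t 32.13 p [ 490.3 -160.   190.2] psi -87.7 tilt [-0.001  0.   ] F [ 0.3 -0.4 -0. ] w 0.499
top axis yaw 4.58 y at 478/494/598 [-347.2 -345.9 -337.6] ext [ 448.3 -375.3] [ 617.6 -320.2]
top pink 376 mean [499.9  56.5] rect (500.1, 56.0) (18, 11) yaw -82 pca -85
top yellow 1040 mean [546.8  55.9] rect (546.6, 55.6) (28, 17) yaw 1 pca 0
top green 534 mean [550.6 120.1] rect (549.7, 120.7) (21, 14) yaw -3 pca -1
top blue 512 mean [504.4 118.4] rect (506.2, 118.4) (23, 17) yaw 89 pca 81
top plate 0.78 [193.0, 188.0, 247.0, 234.0] 2323 [515.3  88.5] (515.7, 89.1) (146.2, 127.1) 89.5
side axis yaw -2.05 y at 478/494/598 [-352.4 -352.9 -356.6] ext [ 449.1 -396.1] [ 617.5 -314.7]
side pink 151 mean [501.6  52.1] rect (501.7, 52.2) (14, 8) yaw 81 pca 88
side yellow 324 mean [549.8  51.1] rect (549.1, 50.7) (24, 11) yaw 3 pca 0
side green none
side blue 1036 mean [492.3 117.1] rect (492.5, 117.3) (36, 21) yaw -4 pca -1
side plate 0.67 [231.0, 188.0, 286.0, 245.0] 1706 [518.6  88.5] (518.9, 87.1) (147.5, 124.8) 89.4
t 32.43 p [ 490.4 -159.5  190.6] psi -87.7 tilt [-0.  0.] F [-0.1  0.6  0.2] w 0.504
[[33,3,7,0,0,0,0.5],[33,3,7,0,0,0,0.5],[33,4,7,0,0,0,0.5],[33,3,7,0,0,0,0.5],[33,4,6,0,0,0,0.5],[32.1,3.3,6.6,0,0,0.1,0.5],[0,-0,30,0,0,-0,0.5],[0,-0,30,0,0,-0,0.5]]
[[0,-0,30,0,0,-0,0.5]]
end cmd [ 478.  -357.3   60. ] -87.8
```

View pics/f.png

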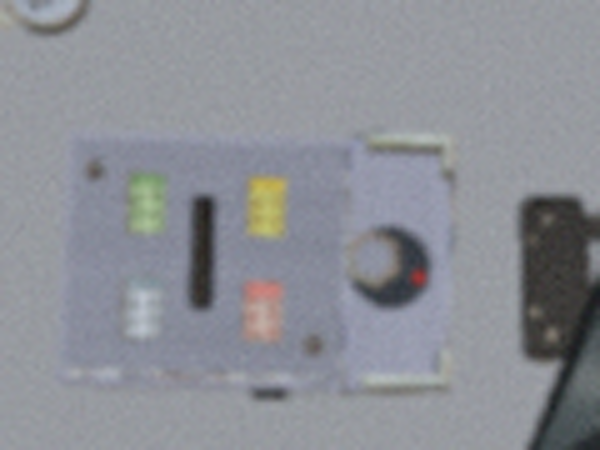

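```bash
cat >> plan.py <<'E'
def span2(c,z=.014,ylim=(-380,-333)):
    f=cams.grab_frame(c);g=cv2.resize(f,None,fx=4,fy=4,interpolation=cv2.INTER_CUBIC).astype(int)
    P=proj(c,[[.45,ylim[0]/1e3,z],[.45,ylim[1]/1e3,z],[.625,ylim[1]/1e3,z],[.625,ylim[0]/1e3,z]])*4
    roi=np.zeros(g.shape[:2],np.uint8);cv2.fillPoly(roi,[P.astype(np.int32)],1)
    m=((g[...,2]-g[...,0]<45)&(roi>0)).astype(np.uint8)
    n,lab,st,ce=cv2.connectedComponentsWithStats(m);i=1+st[1:,4].argmax()
    v,u=np.nonzero(lab==i);w=ray(c,np.c_[(u+.5)/4-.5,(v+.5)/4-.5],z)*1000
    xs=np.arange(468,568,8);ys=[np.median(w[abs(w[:,0]-x)<4][:,1]) for x in xs];k=np.polyfit(xs,ys,1)
    print(c,"yaw",np.degrees(np.arctan(k[0])).round(2),"y at 478,598",np.polyval(k,[478,598]).round(1),"res",np.abs(np.polyval(k,xs)-ys).max().round(1),"ext",w.min(0).round(1),w.max(0).round(1))
E
python3 - <<'E'
from plan import *
for c in("top","side"):
    span2(c)
    f=cams.grab_frame(c);hsv=cv2.cvtColor(cv2.resize(f,None,fx=4,fy=4,interpolation=cv2.INTER_CUBIC),cv2.COLOR_RGB2HSV)
    P=proj(c,[[.517,-.002,.08]])[0]*4;l,t=(P-70).astype(int)
    h=hsv[t:t+140,l:l+140]
    red=((h[...,0]<8)|(h[...,0]>172))&(h[...,1]>130);v,u=np.nonzero(red);pr=np.array([u.mean()+l,v.mean()+t]);pr=(pr+.5)/4-.5
    dk=(h[...,2]<115)|red
    n,lab,st,ce=cv2.connectedComponentsWithStats(dk.astype(np.uint8));i=lab[int(v.mean()),int(u.mean())]
    cn=max(cv2.findContours((lab==i).astype(np.uint8),cv2.RETR_EXTERNAL,cv2.CHAIN_APPROX_NONE)[0],key=len)
    (cx,cy),rad=cv2.minEnclosingCircle(cn)
    pc=(np.array([cx+l,cy+t])+.5)/4-.5
    dot=ray(c,pr,.077)[0]*1000;dc=ray(c,pc,.0755)[0]*1000;ax=sh(0,-90)
    print(c,"dot",dot.round(1),"disc",dc.round(1),"r",rad/4,"axis",ax.round(1))
    for q,b in((dot,ax),(dc,ax),(dot,dc)):
        d=q-b;print("  len",np.hypot(*d).round(1),"lock deg",np.degrees(np.arctan2(-d[0],-d[1])).round(1))
E
```

```text
top yaw 7.57 y at 478,598 [-354.6 -338.7] res 2.8 ext [ 451.2 -374.3] [ 618.1 -331. ]
top dot [508.4 -25.9] disc [513.2 -11.3] r 8.024649620056152 axis [516.5  -2.2]
  len 25.1 lock deg 18.8
  len 9.7 lock deg 19.4
  len 15.4 lock deg 18.4
side yaw -2.47 y at 478,598 [-354.8 -360. ] res 5.6 ext [ 451.7 -382.2] [ 619.4 -333.8]<stdin>:7: RuntimeWarning: Mean of empty slice.
  ret = ret.dtype.type(ret / rcount)
<stdin>:9: RuntimeWarning: Mean of empty slice.
Traceback (most recent call last):
ValueError: cannot convert float NaN to integer
```

```bash
python3 - <<'E'
from plan import *
a=cams.grab_frame("top")[165:255,345:425,::-1];b=cams.grab_frame("side")[90:180,265:345,::-1]
cv2.imwrite("pics/g.png",cv2.resize(np.hstack([a,b]),None,fx=5,fy=5,interpolation=cv2.INTER_CUBIC))
E
```

```text
(no output)
```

View pics/g.png

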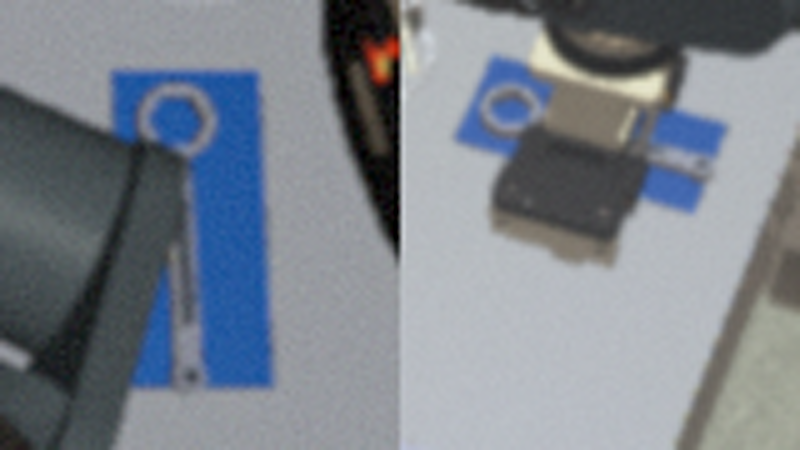

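Emit:
apply_moves:
  moves:
    - [33, 3, 7, 0, 0, 0, 0.5]
    - [33, 3, 7, 0, 0, 0, 0.5]
    - [33, 4, 7, 0, 0, 0, 0.5]
    - [33, 3, 7, 0, 0, 0, 0.5]
    - [33, 4, 6, 0, 0, 0, 0.5]
    - [32.1, 3.3, 6.6, 0, 0, 0.1, 0.5]
    - [0, 0, 30, 0, 0, 0, 0.5]
    - [0, 0, 30, 0, 0, 0, 0.5]

```text
time: 33.4
position: [0.4778, -0.3599, 0.09]
eef_rot: [-0.0, 0.719, -0.695, 0.002]
contact_force: [-0.1, 0.2, -0.7]
width: 0.5
```

Emit:
apply_moves:
  moves:
    - [0, 0, 25, 0, 0, 0, 0.5]
    - [0, 0, 5, 0, 0, 0, 0.5]
    - [0, 0, 0, 0, 0, 0, 0.5]
    - [0, 0, 0, 0, 0, 0, 0.5]

```text
time: 33.73
position: [0.4782, -0.358, 0.0612]
eef_rot: [-0.0, 0.72, -0.694, 0.001]
contact_force: [-0.1, 0.8, 0.4]
width: 0.499
```

```bash
python3 - <<'E'
from plan import *
stat();span2("side");stat()
E
```

```text
t 33.73 p [ 478.2 -358.    61.2] psi -87.9 tilt [ 0.001 -0.001] F [-0.1  0.8  0.4] w 0.499
side yaw 8.11 y at 478,598 [-364.2 -347.1] res 2.9 ext [ 451.7 -382.1] [ 619.4 -334. ]
t 33.78 p [ 478.4 -358.2   61.8] psi -87.9 tilt [ 0.002 -0.002] F [ 0.  -0.   0.1] w 0.503
```

Emit:
apply_moves:
  moves:
    - [0, 0, 20, 0, 0, 0, 0.5]
    - [0, 0, 18, 0, 0, 0, 0.5]
    - [0, 0, 6, 0, 0, 0, 0.5]
    - [0, 0, 2, 0, 0, 0, 0.5]
    - [0, 0, 0, 0, 0, 0, 0.5]
    - [0, 0, 0, 0, 0, 0, 0]
    - [0, 0, 0, 0, 0, 0, 0]
    - [0, 0, 0, 0, 0, 0, 0]
  squeeze: 55

```text
time: 34.45
position: [0.478, -0.358, 0.015]
eef_rot: [-0.0, 0.72, -0.694, 0.001]
contact_force: [-0.5, -0.2, -1.0]
width: 0.336
```

Emit:
apply_moves:
  moves:
    - [0, 0, 0, 0, 0, 0, 0]
    - [0, 0, 0, 0, 0, 0, 0]
    - [0, 0, -4, 0, 0, 0, 0]
    - [0, 0, -10, 0, 0, 0, 0]
    - [0, 0, -20, 0, 0, 0, 0]
    - [0, 0, -30, 0, 0, 0, 0]
    - [0, 0, 0, 0, 0, 0, 0]

```text
time: 35.03
position: [0.4796, -0.3593, 0.0837]
eef_rot: [-0.0, 0.72, -0.694, 0.004]
contact_force: [0.8, -0.7, 0.2]
width: 0.145
```

```bash
python3 - <<'E'
from plan import *
stat()
x,y=sh(0,-90)
# cw angle c of handle from -y ; handle dir (-sin c,-cos c); psi=-c+2.0-... tool x perpendicular
def hp(c,d=119.3,x=x,y=y):
    a=np.radians(c-SY);return x-d*np.sin(a),y-d*np.cos(a)
gx,gy=hp(-6);ps=-87.8+90+6+SY-2.1
print(gx,gy,ps)
_,p,M=pose()
plan([(p[0],p[1],130,psi(M),0,2),(480,-230,135,-45,0,1),(gx,gy,125,ps,0,1),(gx,gy,125,ps,0,2)])
E
```

```text
t 35.03 p [ 479.6 -359.3   83.7] psi -87.9 tilt [ 0.005 -0.005] F [ 0.8 -0.7  0.2] w 0.145
527.6846612084366 -120.96560762004353 5.5000000000000036
t 35.03 p [ 479.6 -359.3   83.7] psi -87.9 tilt [ 0.005 -0.005] F [ 0.8 -0.7  0.2] w 0.145
[[0,-0,-23,0,0,-0,0],[0,-0,-23.3,0,0,-0,0],[-18,-1,-1,0,0,-6.1,0],[-18,-3,-1,0,0,-6.1,0],[-18,-5,-1,0,0,-6.1,0],[-17,-6,-0,0,0,-6.2,0],[-17,-8,-1,0,0,-6.1,0],[-16,-10,-0,0,0,-6.2,0]]
[[-14.4,-11.9,-1,0,0,-6.1,0],[-5,-14,1,0,0,-6.3,0],[-4,-14,1,0,0,-6.3,0],[-2,-15,1,0,0,-6.3,0],[-1,-15,1,0,0,-6.3,0],[1,-15,2,0,0,-6.3,0],[3,-15,1,0,0,-6.3,0],[4,-14,2,0,0,-6.4,0]]
[[5.2,-13.6,1,0,0,-6.3,0],[-0,0,0,0,0,-0,0],[-0,0,0,0,0,-0,0]]
end cmd [ 527.7 -120.9  125. ] 5.5
```

Emit:
apply_moves:
  moves:
    - [0, 0, -23, 0, 0, 0, 0]
    - [0, 0, -23.3, 0, 0, 0, 0]
    - [-18, -1, -1, 0, 0, -6.1, 0]
    - [-18, -3, -1, 0, 0, -6.1, 0]
    - [-18, -5, -1, 0, 0, -6.1, 0]
    - [-17, -6, 0, 0, 0, -6.2, 0]
    - [-17, -8, -1, 0, 0, -6.1, 0]
    - [-16, -10, 0, 0, 0, -6.2, 0]

```text
time: 35.7
position: [0.4777, -0.2462, 0.129]
eef_rot: [0.0, 0.903, -0.429, 0.0]
contact_force: [0.4, 0.7, -0.6]
width: 0.143
```

Emit:
apply_moves:
  moves:
    - [-14.4, -11.9, -1, 0, 0, -6.1, 0]
    - [-5, -14, 1, 0, 0, -6.3, 0]
    - [-4, -14, 1, 0, 0, -6.3, 0]
    - [-2, -15, 1, 0, 0, -6.3, 0]
    - [-1, -15, 1, 0, 0, -6.3, 0]
    - [1, -15, 2, 0, 0, -6.3, 0]
    - [3, -15, 1, 0, 0, -6.3, 0]
    - [4, -14, 2, 0, 0, -6.4, 0]

```text
time: 36.37
position: [0.5207, -0.1321, 0.1209]
eef_rot: [0.0, 1.0, -0.005, 0.0]
contact_force: [0.6, -0.7, -1.4]
width: 0.143
```

Emit:
apply_moves:
  moves:
    - [5.2, -13.6, 1, 0, 0, -6.3, 0]
    - [0, 0, 0, 0, 0, 0, 0]
    - [0, 0, 0, 0, 0, 0, 0]
    - [0, 0, 0, 0, 0, 0, 0]

```text
time: 36.7
position: [0.5256, -0.1197, 0.1197]
eef_rot: [0.0, 0.999, 0.046, 0.0]
contact_force: [-0.6, -0.2, -0.8]
width: 0.148
```

```bash
python3 - <<'E'
from plan import *
stat();ims=[]
gt=sh(0,-90)
for c in("top","side"):
    f=cams.grab_frame(c);np.save(f"pics/{c}.npy",f)
    P=proj(c,[[gt[0]/1e3,gt[1]/1e3,.12]])[0];l,t=(P-[35,35]).astype(int);print(c,l,t,P)
    ims.append(cv2.resize(f[t:t+75,l:l+70,::-1],None,fx=5.5,fy=5.5,interpolation=cv2.INTER_CUBIC))
cv2.imwrite("pics/i.png",np.hstack(ims))
E
```

```text
t 36.7 p [ 525.6 -119.7  119.7] psi 5.3 tilt [ 0. -0.] F [-0.6 -0.2 -0.8] w 0.148
top 219 174 [254.37173758 209.79719911]
side 237 148 [272.94394253 183.55484378]
```

View pics/i.png

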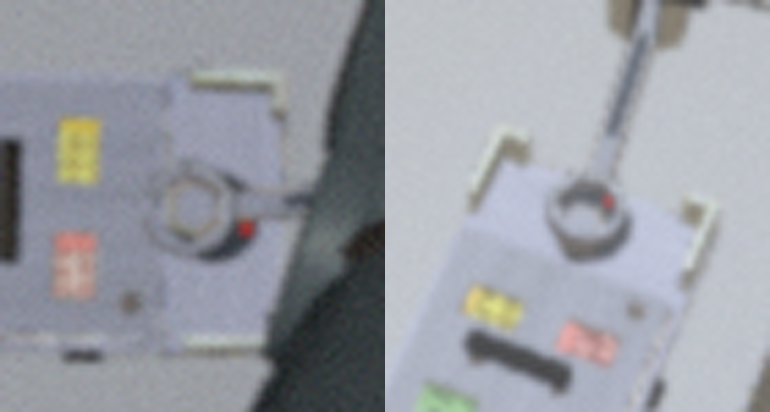

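```bash
python3 - <<'E'
from plan import *
from scipy.optimize import least_squares
pt=np.array([254.1,211.6]);ps=np.array([274.1,187.1])
s=least_squares(lambda X:np.r_[proj("top",X)[0]-pt,proj("side",X)[0]-ps],[.517,0,.12]);print("ring top 3d",s.x*1000,s.fun)
for c,p in(("top",pt),("side",ps)):print(c,ray(c,p,.12)*1000)
print("hex top cam",ray("top",pt,.091)*1000,"axis",sh(0,-90))
# predicted from gripper
_,q,M=pose();c=np.radians(-psi(M));print("pred ring",q[0]+119.3*np.sin(c),q[1]+119.3*np.cos(c))
E
```

```text
ring top 3d [513.03425918  -1.75692932 102.05825229] [ 0.02512775  0.3164827  -0.34925411 -0.11101703]
top [[511.80784519  -1.61135303]]
side [[508.9312971    7.63620414]]
hex top cam [[515.12056003  -1.70955944]] axis [516.45753943  -2.19506524]
pred ring 514.4921767146138 -1.1758309408120198
```

```bash
python3 - <<'E'
from plan import *
_,q,M=pose();R0=M
ims=[]
t=np.linspace(0,2*np.pi,60)
for c,(l,tt) in(("top",(219,174)),("side",(237,148))):
    f=np.load(f"pics/{c}.npy");g=cv2.resize(f[tt:tt+75,l:l+70,::-1],None,fx=5.5,fy=5.5,interpolation=cv2.INTER_CUBIC)
    for dr,col in((0,(0,255,0)),(8,(0,0,255))):
        a=np.radians(dr)
        for rad in(21.5,14.7):
            L=np.c_[rad*np.cos(t),-119.3+rad*np.sin(t),np.zeros(60)]   # tool frame, top of ring at TCP height
            Rx=Ro.from_euler("x",-dr,degrees=True).as_matrix()
            W=(q+(L@Rx.T)@M.T)/1000
            cv2.polylines(g,[(((proj(c,W)-[l,tt]+.5)*5.5)).astype(np.int32)],True,col,1)
    ims.append(g)
cv2.imwrite("pics/j.png",np.hstack(ims))
E
```

```text
(no output)
```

View pics/j.png

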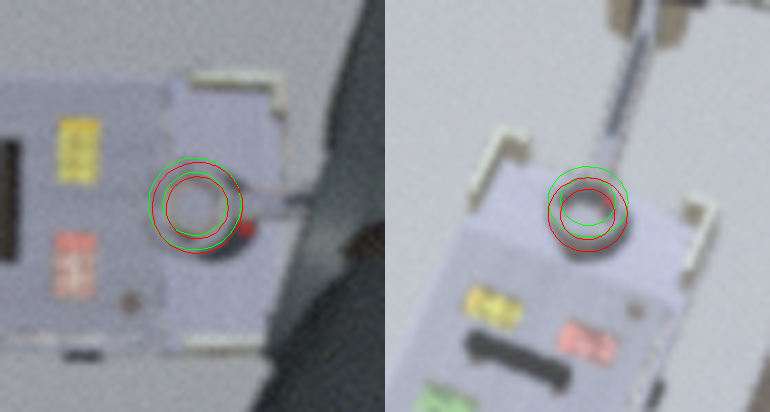

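```bash
cat > p3.py <<'E'
from plan import *
AX=sh(0,-90);D=119.3
def MM(ps,ta):
    a=np.radians(ps);B=np.array([[np.cos(a),np.sin(a),0],[np.sin(a),-np.cos(a),0],[0,0,-1]])
    return B@Ro.from_euler("x",ta,degrees=True).as_matrix()
def tau(M):
    return np.degrees(np.arctan2((MM(psi(M),0).T@M)[2,1],(MM(psi(M),0).T@M)[1,1]))
def hp(c,d=None,ax=None):
    d=D if d is None else d;ax=AX if ax is None else ax
    a=np.radians(c-SY);return ax[0]-d*np.sin(a),ax[1]-d*np.cos(a),-(c-SY)
def plan3(ts,start=None):
    "ts: (x,y,z,psi,tau,grip,minrows)"
    _,p,M=pose();s,t=psi(M),tau(M)
    if start is not None:p,s,t=np.array(start[:3],float),start[3],start[4]
    M=MM(s,t);stat();print("tau",round(t,2));rows=[]
    for x,y,z,ps,ta,g,n in ts:
        T=np.array([x,y,z],float);d=ps-s
        n=max(n,int(np.ceil(np.abs(T-p).max()/29)),int(np.ceil(max(abs(d),abs(ta-t))/6.5)))
        s0,t0=s,t
        for i in range(n):
            sh_=(M.T@((T-p)/(n-i))).round(1);s=s0+d*(i+1)/n;t=t0+(ta-t0)*(i+1)/n
            rv=np.degrees(Ro.from_matrix(M.T@MM(s,t)).as_rotvec()).round(1)
            p=p+M@sh_;M=M@Ro.from_rotvec(rv,degrees=True).as_matrix()
            rows.append([*sh_,*rv,g])
    for i in range(0,len(rows),8):print("["+",".join("["+",".join(f"{v:g}" for v in q)+"]" for q in rows[i:i+8])+"]")
    print("end cmd",p.round(1),psi(M).round(1),tau(M).round(1))
E
python3 - <<'E'
from p3 import *
x,y,ps=hp(-6)
plan3([(x,y,119.7,ps,8,0,3),(x,y,105,ps,8,0,3),(x,y,105,ps,8,0,2)])
E
```

```text
t 36.8 p [ 525.6 -120.   119.6] psi 5.3 tilt [ 0. -0.] F [-0.4 -0.1 -1.5] w 0.144
tau -0.01
[[0.7,0.4,-0,2.7,-0,-0,0],[0.7,0.4,-0.1,2.6,-0,-0.1,0],[0.6,0.4,-0,2.7,-0,0,0],[0,0.7,4.8,0,-0,0,0],[0,0.7,4.9,0,-0,0,0],[0,0.6,4.8,0,-0,0,0],[0,0,0,0,-0,0,0],[0,0,0,0,-0,0,0]]
end cmd [ 527.7 -120.9  105. ] 5.4 8.0
```

Emit:
apply_moves:
  moves:
    - [0.7, 0.4, 0, 2.7, 0, 0, 0]
    - [0.7, 0.4, -0.1, 2.6, 0, -0.1, 0]
    - [0.6, 0.4, 0, 2.7, 0, 0, 0]
    - [0, 0.7, 4.8, 0, 0, 0, 0]
    - [0, 0.7, 4.9, 0, 0, 0, 0]
    - [0, 0.6, 4.8, 0, 0, 0, 0]
    - [0, 0, 0, 0, 0, 0, 0]
    - [0, 0, 0, 0, 0, 0, 0]
  squeeze: 60

```text
time: 37.47
position: [0.5275, -0.1199, 0.1044]
eef_rot: [-0.07, 0.996, 0.049, -0.004]
contact_force: [0.3, -0.6, -1.1]
width: 0.14
```

```bash
python3 - <<'E'
from p3 import *
_,q,M=pose();ims=[];stat();print(tau(M))
t=np.linspace(0,2*np.pi,60)
for c,(l,tt) in(("top",(219,174)),("side",(237,148))):
    f=cams.grab_frame(c);g=cv2.resize(f[tt:tt+75,l:l+70,::-1],None,fx=5.5,fy=5.5,interpolation=cv2.INTER_CUBIC)
    for rad in(21.5,):
        L=np.c_[rad*np.cos(t),-119.3+rad*np.sin(t),np.zeros(60)];W=(q+L@MM(psi(M),0).T)/1000
        cv2.polylines(g,[(((proj(c,W)-[l,tt]+.5)*5.5)).astype(np.int32)],True,(0,255,0),1)
    ims.append(g)
cv2.imwrite("pics/k.png",np.hstack(ims))
E
```

```text
t 37.47 p [ 527.5 -119.9  104.4] psi 5.6 tilt [-0.014  0.138] F [ 0.3 -0.6 -1.1] w 0.14
7.98338382886329
```

View pics/k.png

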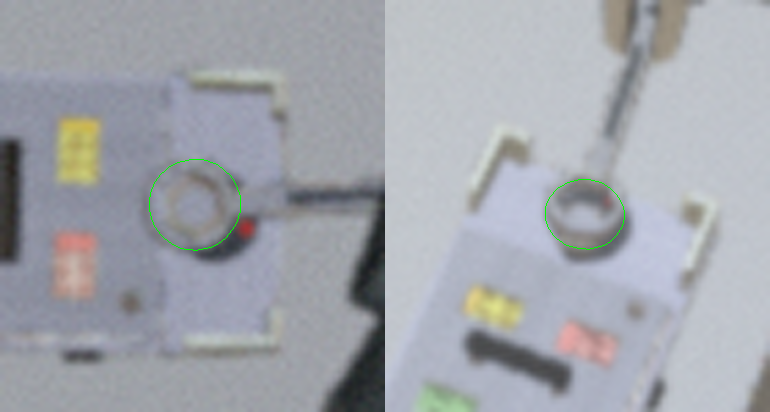

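Emit:
apply_moves:
  moves:
    - [0, 1.1, 4, 0, 0, 0, 0]
    - [0, 0.6, 4, 0, 0, 0, 0]
    - [0, 0.4, 3, 0, 0, 0, 0]
    - [0, 0, 0, 0, 0, 0, 0]

```text
time: 37.9
position: [0.5275, -0.1207, 0.0929]
eef_rot: [-0.07, 0.996, 0.048, -0.004]
contact_force: [-0.8, -0.2, -1.8]
width: 0.142
```

```bash
python3 - <<'E'
from p3 import *
stat();print(r.get_obs()["wrist_torque"].round(2))
E
```

```text
t 37.9 p [ 527.5 -120.7   92.9] psi 5.6 tilt [-0.015  0.139] F [-0.8 -0.2 -1.8] w 0.142
[-0.22  0.03  0.02]
```

Emit:
apply_moves:
  moves:
    - [0, 0.3, 2, 0, 0, 0, 0]
    - [0, 0.3, 2, 0, 0, 0, 0]
    - [0, 0, 0, 0, 0, 0, 0]
    - [0, 0, 0, 0, 0, 0, 0]

```text
time: 38.23
position: [0.5279, -0.1209, 0.0896]
eef_rot: [-0.07, 0.996, 0.048, -0.003]
contact_force: [0.4, -0.7, -0.7]
width: 0.143
```

```bash
python3 - <<'E'
from p3 import *
stat();print(r.get_obs()["wrist_torque"].round(2))
z=89.5
for c in (0,):
    x,y,ps=hp(36);_,q,M=pose();n=9
    pts=[]
    for k in np.linspace(-6,36,n+1)[1:]:
        x,y,ps=hp(k);pts.append((x,y,z,ps,8,0,1))
    plan3(pts)
E
```

```text
t 38.23 p [ 527.9 -120.9   89.6] psi 5.6 tilt [-0.014  0.139] F [ 0.4 -0.7 -0.7] w 0.143
[-0.25  0.05 -0.02]
t 38.23 p [ 527.9 -120.9   89.6] psi 5.6 tilt [-0.014  0.139] F [ 0.4 -0.7 -0.7] w 0.143
tau 8.0
[[-9.9,-0.3,0.1,-0,0.7,4.8,0],[-9.7,-0.4,0.1,-0,0.6,4.6,0],[-9.7,-0.4,0,-0,0.7,4.6,0],[-9.7,-0.4,0.1,-0,0.6,4.7,0],[-9.7,-0.4,0,-0,0.7,4.6,0],[-9.7,-0.4,0.1,-0,0.6,4.6,0],[-9.7,-0.4,0,-0,0.7,4.6,0],[-9.7,-0.3,0.1,-0,0.6,4.6,0]]
[[-9.7,-0.4,0,-0,0.7,4.7,0]]
end cmd [445.3 -98.   89.5] -36.6 8.0
```

Emit:
apply_moves:
  moves:
    - [-9.9, -0.3, 0.1, 0, 0.7, 4.8, 0]
    - [-9.7, -0.4, 0.1, 0, 0.6, 4.6, 0]
    - [-9.7, -0.4, 0, 0, 0.7, 4.6, 0]
    - [-9.7, -0.4, 0.1, 0, 0.6, 4.7, 0]

```text
time: 38.57
position: [0.4887, -0.1184, 0.0896]
eef_rot: [-0.069, 0.991, -0.118, 0.008]
contact_force: [0.4, 0.2, -1.4]
width: 0.144
```

Emit:
apply_moves:
  moves:
    - [-9.7, -0.4, 0, 0, 0.7, 4.6, 0]
    - [-9.7, -0.4, 0.1, 0, 0.6, 4.6, 0]
    - [-9.7, -0.4, 0, 0, 0.7, 4.6, 0]
    - [-9.7, -0.3, 0.1, 0, 0.6, 4.6, 0]
    - [-9.7, -0.4, 0, 0, 0.7, 4.7, 0]
    - [0, 0, 0, 0, 0, 0, 0]

```text
time: 39.07
position: [0.4439, -0.0972, 0.0896]
eef_rot: [-0.066, 0.946, -0.315, 0.022]
contact_force: [-0.5, 0.7, -1.2]
width: 0.14
```

```bash
cat >> p3.py <<'E'
def lobe():
    for c in("top","side"):
        f=cams.grab_frame(c);np.save(f"pics/{c}.npy",f)
        hsv=cv2.cvtColor(cv2.resize(f,None,fx=4,fy=4,interpolation=cv2.INTER_CUBIC),cv2.COLOR_RGB2HSV)
        P=proj(c,[[AX[0]/1e3,AX[1]/1e3,.077]])[0]*4;l,t=(P-48).astype(int);h=hsv[t:t+96,l:l+96]
        red=((h[...,0]<8)|(h[...,0]>172))&(h[...,1]>130)
        n,lab,st,ce=cv2.connectedComponentsWithStats(red.astype(np.uint8))
        for i in range(1,n):
            if st[i][4]<8:continue
            d=ray(c,(ce[i]+[l,t]+.5)/4-.5,.077)[0]*1000-AX;print(c,"red",st[i][4],"r",np.hypot(*d).round(1),"lock",np.degrees(np.arctan2(-d[0],-d[1])).round(1))
E
python3 - <<'E'
from p3 import *
stat();print(r.get_obs()["wrist_torque"].round(2),tau(pose()[2]));lobe();stat()
E
```

```text
t 39.07 p [443.9 -97.2  89.6] psi -36.8 tilt [0.083 0.112] F [-0.5  0.7 -1.2] w 0.14
[-0.17  0.26  0.05] 7.996381683571854
top red 18 r 25.4 lock 14.8
t 39.17 p [445.8 -98.2  89.9] psi -36.5 tilt [0.084 0.111] F [-0.2 -0.8 -0.9] w 0.146
```

```bash
python3 - <<'E'
from p3 import *
_,q,M=pose();ims=[]
t=np.linspace(0,2*np.pi,60)
for c,(l,tt) in(("top",(219,174)),("side",(237,148))):
    f=cams.grab_frame(c);g=cv2.resize(f[tt:tt+75,l:l+70,::-1],None,fx=5.5,fy=5.5,interpolation=cv2.INTER_CUBIC)
    L=np.c_[21.5*np.cos(t),-119.3+21.5*np.sin(t),np.zeros(60)];W=(q+L@MM(psi(M),0).T)/1000
    cv2.polylines(g,[(((proj(c,W)-[l,tt]+.5)*5.5)).astype(np.int32)],True,(0,255,0),1)
    ims.append(g)
cv2.imwrite("pics/l.png",np.hstack(ims))
E
```

```text
(no output)
```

View pics/l.png

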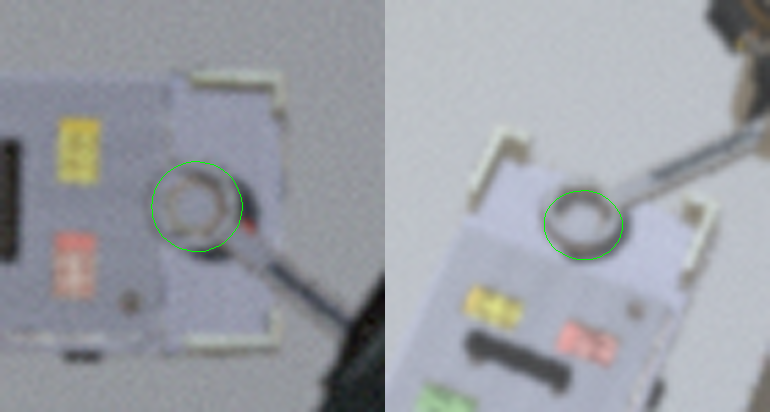

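```bash
python3 - <<'E'
from p3 import *
ax=(516.5,-0.8);pts=[]
x,y,ps=hp(36);pts.append((x,y,97,ps,8,0,2))
for k in np.linspace(36,-6,9)[1:]:
    x,y,ps=hp(k,ax=ax);pts.append((x,y,97,ps,8,0,1))
pts.append((x,y,97,ps,8,0,2))
plan3(pts)
E
```

```text
t 39.27 p [446.1 -98.5  89.8] psi -36.5 tilt [0.084 0.111] F [ 0.5 -0.  -1.2] w 0.14
tau 8.02
[[-0.5,-0.5,-3.6,-0,0,0,0],[-0.5,-0.4,-3.5,-0,0,0.1,0],[10.2,-1.6,0.2,-0,-0.7,-5.2,0],[10.9,-0.5,0.1,-0,-0.8,-5.2,0],[10.9,-0.5,0,-0,-0.7,-5.2,0],[10.9,-0.5,0.1,-0,-0.7,-5.2,0],[10.9,-0.5,0.1,-0,-0.7,-5.2,0],[11,-0.5,0,-0,-0.8,-5.2,0]]
[[10.9,-0.5,0.1,-0,-0.7,-5.2,0],[10.9,-0.5,0.1,-0,-0.7,-5.2,0],[0,-0,-0,-0,-0,-0,0],[0,-0,-0,-0,-0,-0,0]]
end cmd [ 527.7 -119.6   97. ] 5.4 8.0
```

Emit:
apply_moves:
  moves:
    - [-0.5, -0.5, -3.6, 0, 0, 0, 0]
    - [-0.5, -0.4, -3.5, 0, 0, 0.1, 0]
    - [10.2, -1.6, 0.2, 0, -0.7, -5.2, 0]
    - [10.9, -0.5, 0.1, 0, -0.8, -5.2, 0]
    - [10.9, -0.5, 0, 0, -0.7, -5.2, 0]
    - [10.9, -0.5, 0.1, 0, -0.7, -5.2, 0]
    - [10.9, -0.5, 0.1, 0, -0.7, -5.2, 0]
    - [11, -0.5, 0, 0, -0.8, -5.2, 0]

```text
time: 39.93
position: [0.5058, -0.1199, 0.0972]
eef_rot: [-0.07, 0.997, -0.043, 0.003]
contact_force: [-0.0, -0.0, -0.9]
width: 0.14
```

Emit:
apply_moves:
  moves:
    - [10.9, -0.5, 0.1, 0, -0.7, -5.2, 0]
    - [10.9, -0.5, 0.1, 0, -0.7, -5.2, 0]
    - [0, 0, 0, 0, 0, 0, 0]
    - [0, 0, 0, 0, 0, 0, 0]
    - [0, 0, 0, 0, 0, 0, 0]

```text
time: 40.35
position: [0.5263, -0.1193, 0.0967]
eef_rot: [-0.07, 0.997, 0.044, -0.003]
contact_force: [-0.7, -0.1, -1.8]
width: 0.143
```

```bash
cat >> p3.py <<'E'
def ringz(n=3):
    "estimate ring droop offset dz and xy shift by template-free edge score: predicted outer circle vs image gradient"
    _,q,M=pose();t=np.linspace(0,2*np.pi,180,endpoint=False)
    F={c:cv2.GaussianBlur(np.mean([cams.grab_frame(c).mean(2) for _ in range(n)],0),(0,0),.7) for c in("top","side")}
    best=[]
    def score(dx,dy,dz):
        s=0
        for c in F:
            v=[]
            for rad in(19.7,23.5):
                W=np.c_[q[0]+dx+119.3*np.sin(-np.radians(psi(M)))+rad*np.cos(t),q[1]+dy+119.3*np.cos(np.radians(psi(M)))+rad*np.sin(t),np.full(180,q[2]+dz)]/1000
                uv=proj(c,W).astype(np.float32);v.append(cv2.remap(F[c],uv[:,:1],uv[:,1:],cv2.INTER_LINEAR)[:,0])
            s+=np.abs(v[0]-v[1]).mean() if 0 else np.clip(v[0]-v[1],-20,60).mean()*0+np.abs(v[0]-v[1]).mean()
        return s
    for dz in range(-16,17,2):
        b=max((score(dx,dy,dz),dx,dy) for dx in(-2,-1,0,1,2) for dy in(-2,-1,0,1,2));best.append((round(b[0],1),dz,b[1],b[2]))
    print(sorted(best)[::-1][:5])
E
python3 - <<'E'
from p3 import *
stat();ringz()
c=cams.grab_frame("side");np.save("pics/side_s.npy",c)
plan3([(527.7,-119.6,90.5,5.4,4,0,4),(527.7,-119.6,90.5,5.4,0,0,4)])
E
```

```text
t 40.35 p [ 526.3 -119.3   96.7] psi 5.1 tilt [-0.012  0.139] F [-0.7 -0.1 -1.8] w 0.143
[(np.float64(34.3), 2, -2, 2), (np.float64(34.3), 0, -2, 2), (np.float64(33.8), -2, -2, 1), (np.float64(33.3), -4, -2, 0), (np.float64(33.0), 4, -2, 2)]
t 40.7 p [ 526.7 -119.4   96.9] psi 5.2 tilt [-0.012  0.138] F [-0.5  0.3 -0.7] w 0.147
tau 7.99
[[0.2,0.3,1.6,-1,-0,-0,0],[0.2,0.3,1.6,-1,-0,-0.1,0],[0.3,0.2,1.6,-1,-0,-0,0],[0.2,0.2,1.5,-1,-0,-0.1,0],[0,0,0,-1,-0,0,0],[0,0,0,-1,-0,0,0],[0,0,0,-1,-0,0,0],[0,0,0,-1,-0,0,0]]
end cmd [ 527.7 -119.6   90.5] 5.4 -0.0
```

Emit:
apply_moves:
  moves:
    - [0.2, 0.3, 1.6, -1, 0, 0, 0]
    - [0.2, 0.3, 1.6, -1, 0, -0.1, 0]
    - [0.3, 0.2, 1.6, -1, 0, 0, 0]
    - [0.2, 0.2, 1.5, -1, 0, -0.1, 0]
    - [0, 0, 0, -1, 0, 0, 0]
    - [0, 0, 0, -1, 0, 0, 0]
    - [0, 0, 0, -1, 0, 0, 0]
    - [0, 0, 0, -1, 0, 0, 0]

```text
time: 41.37
position: [0.5281, -0.1196, 0.0907]
eef_rot: [0.001, 0.999, 0.048, 0.001]
contact_force: [0.3, -0.9, 2.8]
width: 0.139
```

```bash
python3 - <<'E'
from p3 import *
stat();print(r.get_obs()["wrist_torque"].round(2));ringz()
E
```

```text
t 41.37 p [ 528.1 -119.6   90.7] psi 5.5 tilt [ 0.002 -0.002] F [ 0.3 -0.9  2.8] w 0.139
[0.23 0.16 0.01]
[(np.float64(29.3), -4, 1, -1), (np.float64(29.3), -6, 1, -2), (np.float64(29.2), -2, 0, 0), (np.float64(29.2), -8, 2, -2), (np.float64(28.9), 2, -2, 2)]
```

```bash
python3 - <<'E'
from p3 import *
ax=(516.6,-1.2)
pts=[(*hp(k,ax=ax)[:2],90,hp(k,ax=ax)[2],0,0,1) for k in np.linspace(-6,38,11)[1:]]
plan3(pts)
E
```

```text
t 41.67 p [ 527.8 -119.6   90.4] psi 5.4 tilt [0.001 0.   ] F [-0.3 -1.1  3.6] w 0.142
tau 0.0
[[-9.2,0,0.4,-0,0,4.4,0],[-9.2,-0.3,0,-0,0,4.4,0],[-9.1,-0.4,0,-0,0,4.4,0],[-9.2,-0.4,0,-0,0,4.4,0],[-9.1,-0.3,0,-0,0,4.4,0],[-9.2,-0.4,0,-0,0,4.4,0],[-9.1,-0.3,0,-0,0,4.4,0],[-9.2,-0.4,0,-0,0,4.4,0]]
[[-9.1,-0.4,0,-0,0,4.4,0],[-9.2,-0.3,0,-0,0,4.4,0]]
end cmd [442.1 -94.4  90. ] -38.6 0.0
```

Emit:
apply_moves:
  moves:
    - [-9.2, 0, 0.4, 0, 0, 4.4, 0]
    - [-9.2, -0.3, 0, 0, 0, 4.4, 0]
    - [-9.1, -0.4, 0, 0, 0, 4.4, 0]
    - [-9.2, -0.4, 0, 0, 0, 4.4, 0]
    - [-9.1, -0.3, 0, 0, 0, 4.4, 0]
    - [0, 0, 0, 0, 0, 0, 0]

```text
time: 42.17
position: [0.4817, -0.1157, 0.09]
eef_rot: [0.0, 0.989, -0.146, 0.001]
contact_force: [1.5, -5.2, 2.7]
width: 0.138
```

```bash
python3 - <<'E'
from p3 import *
stat();print(r.get_obs()["wrist_torque"].round(2));lobe()
E
```

```text
t 42.17 p [ 481.7 -115.7   90. ] psi -16.8 tilt [ 0.002 -0.   ] F [ 1.5 -5.2  2.7] w 0.138
[-0.7  -0.24 -0.3 ]
```

```bash
python3 - <<'E'
from p3 import *
ax=(516.4,-2.2)
pts=[(*hp(k,ax=ax)[:2],90,hp(k,ax=ax)[2],0,0,1) for k in np.linspace(16,39,7)[1:]]
plan3(pts)
E
```

```text
t 42.27 p [ 483.  -116.1   90.2] psi -16.4 tilt [ 0.002 -0.001] F [ 0.7 -5.4  2.8] w 0.141
tau 0.0
[[-8.5,0.3,0.2,-0,0,4,0],[-8,-0.2,-0,-0,0,3.8,0],[-7.9,-0.3,-0,-0,0,3.9,0],[-8,-0.3,-0,-0,0,3.8,0],[-8,-0.2,-0,-0,0,3.8,0],[-8,-0.3,-0,-0,0,3.9,0]]
end cmd [440.3 -94.1  90. ] -39.6 0.0
```

Emit:
apply_moves:
  moves:
    - [-8.5, 0.3, 0.2, 0, 0, 4, 0]
    - [-8, -0.2, 0, 0, 0, 3.8, 0]
    - [-7.9, -0.3, 0, 0, 0, 3.9, 0]
    - [-8, -0.3, 0, 0, 0, 3.8, 0]
    - [-8, -0.2, 0, 0, 0, 3.8, 0]
    - [-8, -0.3, 0, 0, 0, 3.9, 0]
    - [0, 0, 0, 0, 0, 0, 0]
    - [0, 0, 0, 0, 0, 0, 0]

```text
time: 42.93
position: [0.44, -0.0937, 0.0897]
eef_rot: [-0.0, 0.941, -0.338, 0.0]
contact_force: [-1.3, -5.0, 1.4]
width: 0.141
```

```bash
python3 - <<'E'
from p3 import *
stat();print(r.get_obs()["wrist_torque"].round(2));lobe();ringz()
ims=[]
for c,(l,tt) in(("top",(219,174)),("side",(237,148))):
    f=np.load(f"pics/{c}.npy");ims.append(cv2.resize(f[tt:tt+75,l:l+70,::-1],None,fx=5.5,fy=5.5,interpolation=cv2.INTER_CUBIC))
cv2.imwrite("pics/n.png",np.hstack(ims))
E
```

```text
t 42.93 p [440.  -93.7  89.7] psi -39.5 tilt [ 0.001 -0.   ] F [-1.3 -5.   1.4] w 0.141
[-0.68  0.38 -0.11]
top red 22 r 25.8 lock 16.2
[(np.float64(29.6), 2, -2, 1), (np.float64(29.5), 0, -2, 0), (np.float64(29.2), -2, -2, 0), (np.float64(29.1), 4, -2, 2), (np.float64(28.5), -4, -2, -1)]
```

View pics/n.png

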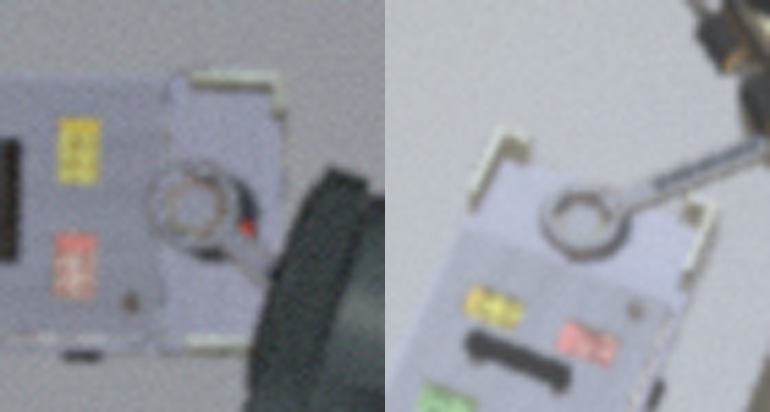

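```bash
python3 - <<'E'
from p3 import *
_,p,M=pose();pts=[(p[0],p[1],120,psi(M),0,0,3)]
x,y,ps=hp(0);pts+=[(x-20,y-100,125,ps,0,0,1),(x-20,y-100,125,ps,0,0,4)]
plan3(pts)
E
```

```text
t 43.33 p [439.9 -93.6  89.6] psi -39.7 tilt [ 0.001 -0.   ] F [-2.3 -4.4  1.9] w 0.143
tau 0.03
[[0,-0,-10.1,-0,-0,0,0],[-0,-0,-10.2,-0,0,-0,0],[-0,-0,-10.1,-0,0,-0,0],[17.7,9,-0.7,-0,-0,-5.6,0],[16.8,10.7,-0.7,-0,-0,-5.6,0],[15.7,12.3,-0.7,-0,-0,-5.5,0],[14.4,13.7,-0.7,-0,-0,-5.6,0],[13,15.1,-0.8,-0,-0,-5.6,0]]
[[11.5,16.3,-0.7,-0,-0,-5.6,0],[9.8,17.3,-0.8,-0,-0,-5.6,0],[-0,-0,0,-0,-0,0,0],[-0,-0,0,-0,-0,0,0],[-0,-0,0,-0,-0,0,0],[-0,-0,0,-0,-0,0,0]]
end cmd [ 495.2 -221.5  125. ] -0.6 0.0
```

Emit:
apply_moves:
  moves:
    - [0, 0, -10.1, 0, 0, 0, 0]
    - [0, 0, -10.2, 0, 0, 0, 0]
    - [0, 0, -10.1, 0, 0, 0, 0]
    - [17.7, 9, -0.7, 0, 0, -5.6, 0]
    - [16.8, 10.7, -0.7, 0, 0, -5.6, 0]
    - [15.7, 12.3, -0.7, 0, 0, -5.5, 0]
    - [14.4, 13.7, -0.7, 0, 0, -5.6, 0]
    - [13, 15.1, -0.8, 0, 0, -5.6, 0]

```text
time: 44.0
position: [0.4797, -0.1854, 0.1243]
eef_rot: [-0.0, 0.995, -0.1, 0.001]
contact_force: [0.5, 0.0, -1.3]
width: 0.142
```

Emit:
apply_moves:
  moves:
    - [11.5, 16.3, -0.7, 0, 0, -5.6, 0]
    - [9.8, 17.3, -0.8, 0, 0, -5.6, 0]
    - [0, 0, 0, 0, 0, 0, 0]
    - [0, 0, 0, 0, 0, 0, 0]
    - [0, 0, 0, 0, 0, 0, 0]
    - [0, 0, 0, 0, 0, 0, 0]

```text
time: 44.5
position: [0.4947, -0.2205, 0.1253]
eef_rot: [-0.0, 1.0, -0.006, 0.0]
contact_force: [0.2, -0.1, -1.8]
width: 0.142
```

```bash
python3 - <<'E'
from p3 import *
stat();_,q,M=pose();ims=[]
for c in("top","side"):
    cams.grab_frame(c)
    for d in cams.regions_of(c,"spanner")[:1]:
        m=d["mask"];print(c,d["confidence"],np.round(d["bbox"]),m.sum());np.save(f"pics/m_{c}.npy",m)
    f=np.mean([cams.grab_frame(c).astype(float) for _ in range(4)],0).astype(np.uint8);np.save(f"pics/{c}.npy",f)
    P=proj(c,[[.495,-.05,.11]])[0];l,t=(P-[45,50]).astype(int);print(c,l,t)
    ims.append(cv2.resize(f[t:t+100,l:l+90,::-1],None,fx=4.4,fy=4.4,interpolation=cv2.INTER_CUBIC))
cv2.imwrite("pics/o.png",np.hstack(ims))
E
```

```text
t 44.5 p [ 494.7 -220.5  125.3] psi -0.7 tilt [0.001 0.   ] F [ 0.2 -0.1 -1.8] w 0.142
top 0.72 [283. 211. 324. 227.] 230
top 227 168
side 0.55 [284. 127. 309. 168.] 291
side 240 124
```

View pics/o.png

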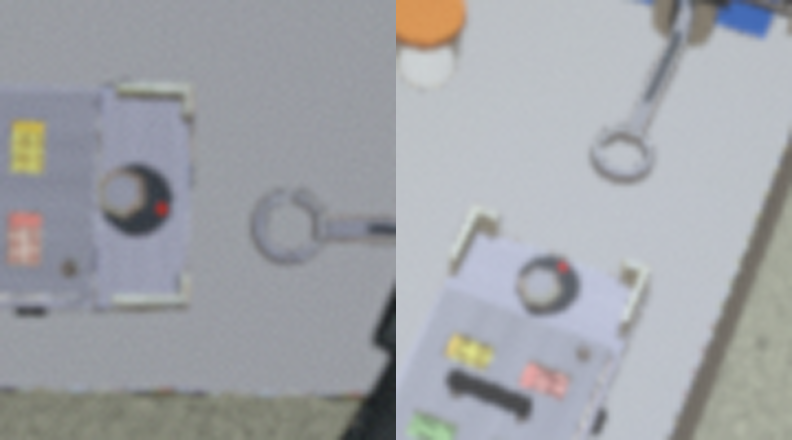

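```bash
cat > fit.py <<'E'
from p3 import *
from scipy.optimize import minimize
t=np.linspace(0,2*np.pi,240,endpoint=False)
F={c:cv2.GaussianBlur(np.load(f"pics/{c}.npy").astype(np.float32),(0,0),.5) for c in("top","side")}
def samp(c,x,y,z,rad,g):
    W=np.c_[x+rad*np.cos(t),y+rad*np.sin(t),np.full(240,z)]/1000;uv=proj(c,W).astype(np.float32)
    return cv2.remap(g,uv[:,:1],uv[:,1:],cv2.INTER_LINEAR)[:,0]
G={c:F[c].mean(2) for c in F}
ok=(np.abs((t+np.pi/2+np.pi)%(2*np.pi)-np.pi)>.5)   # leave out the handle side (-y)
def sc(c,x,y,z):
    o=np.mean([samp(c,x,y,z,k,G[c])[ok] for k in(23.5,25)],0);a=np.mean([samp(c,x,y,z,k,G[c])[ok] for k in(18,20)],0);i=np.mean([samp(c,x,y,z,k,G[c]) for k in(9,12)],0)
    return o.mean()-1.5*a.mean()+.5*i.mean()
for c in G:
  for z in(115,120,125,130):
    P=ray(c,[291.8,218.75] if c=="top" else [291.1,158.4],z/1e3)[0]*1000
    b=max((sc(c,P[0]+dx,P[1]+dy,z),P[0]+dx,P[1]+dy) for dx in np.arange(-7,7.1,.5) for dy in np.arange(-7,7.1,.5));print(c,z,np.round(b,1))
_,q,M=pose();a=np.radians(psi(M));print("pred ring",q[0]-D*np.sin(a)*1,q[1]+D*np.cos(a))
for c in G:
    hsv=cv2.cvtColor(cv2.resize(np.load(f"pics/{c}.npy"),None,fx=4,fy=4,interpolation=cv2.INTER_CUBIC),cv2.COLOR_RGB2HSV)
    P=proj(c,[[.517,-.002,.077]])[0]*4;l,tt=(P-64).astype(int);h=hsv[tt:tt+128,l:l+128]
    red=((h[...,0]<8)|(h[...,0]>172))&(h[...,1]>130)&(np.hypot(*np.mgrid[-64:64,-64:64])<55);v,u=np.nonzero(red);pr=(np.array([u.mean()+l,v.mean()+tt])+.5)/4-.5
    lo=lambda x,y:np.mean([samp(c,x,y,77,k,G[c]) for k in(24,26)])-np.mean([samp(c,x,y,77,k,G[c]) for k in(20.5,)])
    b=max((lo(x,y),x,y) for x in np.arange(505,522,.5) for y in np.arange(-20,-3,.5))
    hx=lambda x,y:np.mean([samp(c,x,y,91,k,G[c]) for k in(4,7)])-np.mean([samp(c,x,y,91,k,G[c]) for k in(13.5,15)])+0
    dot=ray(c,pr,.077)[0]*1000;dc=np.array(b[1:]);d=(dot-dc)/np.hypot(*(dot-dc))
    print(c,"dot",dot.round(1),"disc",dc,"sep",np.hypot(*(dot-dc)).round(1),"lock",np.degrees(np.arctan2(-d[0],-d[1])).round(1),"axis",(dc-10*d).round(1),(dot-26*d).round(1))
E
python3 fit.py
```

```text
Traceback (most recent call last):
  File "fit.py", line 16, in <module>
    b=max((sc(c,P[0]+dx,P[1]+dy,z),P[0]+dx,P[1]+dy) for dx in np.arange(-7,7.1,.5) for dy in np.arange(-7,7.1,.5));print(c,z,np.round(b,1))
  File "fit.py", line 16, in <genexpr>
    b=max((sc(c,P[0]+dx,P[1]+dy,z),P[0]+dx,P[1]+dy) for dx in np.arange(-7,7.1,.5) for dy in np.arange(-7,7.1,.5));print(c,z,np.round(b,1))
           ~~^^^^^^^^^^^^^^^^^^^^^
  File "fit.py", line 11, in sc
    o=np.mean([samp(c,x,y,z,k,G[c])[ok] for k in(23.5,25)],0);a=np.mean([samp(c,x,y,z,k,G[c])[ok] for k in(18,20)],0);i=np.mean([samp(c,x,y,z,k,G[c]) for k in(9,12)],0)
                                                                                                                                 ~~~~^^^^^^^^^^^^^^^^
  File "fit.py", line 6, in samp
    W=np.c_[x+rad*np.cos(t),y+rad*np.sin(t),np.full(240,z)]/1000;uv=proj(c,W).astype(np.float32)
                                                                    ~~~~^^^^^
  File "h.py", line 8, in proj
    m=cams.camera_model(c);p=(np.atleast_2d(X)@m["R"].T+m["t"])@m["mtx"].T
ValueError: time passes only in moves, steps and waits
```

```bash
python3 - <<'E'
s=open('h.py').read()
s=s.replace("def ray(","CM={c:cams.camera_model(c) for c in('top','side')}\ndef ray(",1).replace("m=cams.camera_model(c)","m=CM[c]")
open('h.py','w').write(s)
E
python3 fit.py
```

```text
top 115 [ 24.5 494.3 -98.1]
top 120 [ 24.7 493.8 -97.7]
top 125 [ 24.8 493.3 -97.3]
top 130 [ 24.9 492.8 -96.9]
side 115 [  37.2  497.3 -104.3]
side 120 [  37.3  496.5 -101.6]
side 125 [ 37.4 495.7 -98.5]
side 130 [ 37.4 494.9 -95.3]
pred ring 496.368413937104 -102.10931075957004
top dot [508.4 -26.1] disc [514. -10.] sep 17.0 lock 19.1 axis [ 5.173e+02 -5.000e-01] [516.9  -1.5]
side dot [nan nan] disc [515.5 -10. ] sep nan lock nan axis [nan nan] [nan nan]fit.py:21: RuntimeWarning: Mean of empty slice.
  red=((h[...,0]<8)|(h[...,0]>172))&(h[...,1]>130)&(np.hypot(*np.mgrid[-64:64,-64:64])<55);v,u=np.nonzero(red);pr=(np.array([u.mean()+l,v.mean()+tt])+.5)/4-.5
  ret = ret.dtype.type(ret / rcount)
```

```bash
cat >> p3.py <<'E'
AX=np.array([517.7,-0.8]);D=123.3
def hp(c,d=None,ax=None):
    d=D if d is None else d;ax=AX if ax is None else ax
    a=np.radians(c-SY);return ax[0]-d*np.sin(a),ax[1]-d*np.cos(a),-(c-SY)-1.0
E
python3 - <<'E'
from p3 import *
x,y,ps=hp(-6)
plan3([(x,y,110,ps,0,0,5),(x,y,105,ps,0,0,1),(x,y,105,ps,0,0,2)])
E
```

```text
t 45.1 p [ 495.  -221.4  125.2] psi -0.6 tilt [ 0.001 -0.   ] F [ 0.1 -0.2 -1. ] w 0.144
tau -0.0
[[6.6,-19.6,3,0,0,-1,0],[7,-19.5,3.1,0,0,-1,0],[7.3,-19.4,3,0,0,-1,0],[7.7,-19.3,3.1,0,0,-1,0],[8,-19.2,3,0,0,-1,0],[-0,0,5,0,0,-0,0],[-0,0,0,0,0,-0,0],[-0,0,0,0,0,-0,0]]
end cmd [ 529.3 -123.5  105. ] 4.4 -0.0
```

Emit:
apply_moves:
  moves:
    - [6.6, -19.6, 3, 0, 0, -1, 0]
    - [7, -19.5, 3.1, 0, 0, -1, 0]
    - [7.3, -19.4, 3, 0, 0, -1, 0]
    - [7.7, -19.3, 3.1, 0, 0, -1, 0]
    - [8, -19.2, 3, 0, 0, -1, 0]
    - [0, 0, 5, 0, 0, 0, 0]
    - [0, 0, 0, 0, 0, 0, 0]
    - [0, 0, 0, 0, 0, 0, 0]

```text
time: 45.77
position: [0.5291, -0.124, 0.1049]
eef_rot: [0.0, 0.999, 0.038, 0.0]
contact_force: [0.1, -0.3, -0.9]
width: 0.141
```

Emit:
apply_moves:
  moves:
    - [0, 0, 4, 0, 0, 0, 0]
    - [0, 0, 4, 0, 0, 0, 0]
    - [0, 0, 0, 0, 0, 0, 0]
    - [0, 0, 0, 0, 0, 0, 0]

```text
time: 46.1
position: [0.5291, -0.1239, 0.0969]
eef_rot: [-0.0, 0.999, 0.038, 0.0]
contact_force: [-0.4, -0.4, -0.9]
width: 0.14
```

Emit:
apply_moves:
  moves:
    - [0, 0, 3, 0, 0, 0, 0]
    - [0, 0, 0, 0, 0, 0, 0]
    - [0, 0, 0, 0, 0, 0, 0]

```text
time: 46.35
position: [0.5293, -0.1236, 0.094]
eef_rot: [0.0, 0.999, 0.038, 0.001]
contact_force: [0.0, -0.3, -1.0]
width: 0.145
```

Emit:
apply_moves:
  moves:
    - [0, 0, 3, 0, 0, 0, 0]
    - [0, 0, 1, 0, 0, 0, 0]
    - [0, 0, 0, 0, 0, 0, 0]
    - [0, 0, 0, 0, 0, 0, 0]

```text
time: 46.68
position: [0.5293, -0.1235, 0.09]
eef_rot: [-0.0, 0.999, 0.038, 0.001]
contact_force: [0.0, 0.9, -1.1]
width: 0.143
```

```bash
python3 - <<'E'
from p3 import *
stat();print(r.get_obs()["wrist_torque"].round(2));ringz()
E
```

```text
t 46.68 p [ 529.3 -123.5   90. ] psi 4.4 tilt [0.001 0.   ] F [ 0.   0.9 -1.1] w 0.143
[-0.04  0.15  0.04]
[(np.float64(29.5), -8, 1, 0), (np.float64(29.3), -6, 0, 1), (np.float64(29.3), -10, 1, 0), (np.float64(28.9), -4, -1, 2), (np.float64(28.9), -12, 1, -1)]
```

Emit:
apply_moves:
  moves:
    - [0, 0, 2, 0, 0, 0, 0]
    - [0, 0, 0, 0, 0, 0, 0]
    - [0, 0, 0, 0, 0, 0, 0]

```text
time: 47.23
position: [0.5293, -0.1236, 0.088]
eef_rot: [0.0, 0.999, 0.038, 0.001]
contact_force: [-0.6, 0.1, -1.0]
width: 0.143
```

Emit:
apply_moves:
  moves:
    - [0, 0, 2, 0, 0, 0, 0]
    - [0, 0, 0, 0, 0, 0, 0]
    - [0, 0, 0, 0, 0, 0, 0]

```text
time: 47.48
position: [0.5293, -0.1236, 0.086]
eef_rot: [0.0, 0.999, 0.038, 0.001]
contact_force: [-1.7, 0.2, -1.2]
width: 0.145
```

```bash
python3 - <<'E'
from p3 import *
stat();print(r.get_obs()["wrist_torque"].round(2))
pts=[(*hp(k)[:2],86,hp(k)[2],0,0,1) for k in np.linspace(-6,14,6)[1:]]
plan3(pts,start=(529.3,-123.5,86,4.4,0))
E
```

```text
t 47.48 p [ 529.3 -123.6   86. ] psi 4.4 tilt [ 0.001 -0.   ] F [-1.7  0.2 -1.2] w 0.145
[0.01 0.2  0.09]
t 47.48 p [ 529.3 -123.6   86. ] psi 4.4 tilt [ 0.001 -0.   ] F [-1.7  0.2 -1.2] w 0.145
tau 0
[[-8.6,-0.1,0,0,0,4,0],[-8.6,-0.1,0,0,0,4,0],[-8.6,-0.2,0,0,0,4,0],[-8.6,-0.1,0,0,0,4,0],[-8.6,-0.2,0,0,0,4,0]]
end cmd [ 486.7 -120.1   86. ] -15.6 0.0
```

Emit:
apply_moves:
  moves:
    - [-8.6, -0.1, 0, 0, 0, 4, 0]
    - [-8.6, -0.1, 0, 0, 0, 4, 0]
    - [-8.6, -0.2, 0, 0, 0, 4, 0]
    - [-8.6, -0.1, 0, 0, 0, 4, 0]
    - [0, 0, 0, 0, 0, 0, 0]
    - [0, 0, 0, 0, 0, 0, 0]

```text
time: 47.98
position: [0.4951, -0.1216, 0.0862]
eef_rot: [-0.0, 0.995, -0.101, 0.001]
contact_force: [0.0, 5.4, -0.1]
width: 0.144
```

```bash
python3 - <<'E'
from p3 import *
stat();print(r.get_obs()["wrist_torque"].round(2));lobe();ringz()
E
```

```text
t 47.98 p [ 495.1 -121.6   86.2] psi -11.6 tilt [0.002 0.001] F [ 0.   5.4 -0.1] w 0.144
[0.87 0.03 0.13]
[(np.float64(26.3), -12, 1, -2), (np.float64(26.2), -10, 1, -1), (np.float64(25.7), -8, 0, 0), (np.float64(25.7), -14, 1, -2), (np.float64(25.2), -6, 0, 0)]
```

```bash
python3 - <<'E'
from p3 import *
d=121.8
pts=[(*hp(k,d=d)[:2],87,hp(k)[2],0,0,1) for k in (10,14,18,22)]
plan3(pts)
E
```

```text
t 48.38 p [ 495.3 -121.6   86. ] psi -11.6 tilt [0.001 0.001] F [-0.4  4.9 -1.8] w 0.139
tau 0.05
[[-0.2,-1.1,-1,-0,0,0,0],[-8.5,-0.1,0,-0,0,4,0],[-8.5,-0.2,0,-0,0,4,0],[-8.5,-0.1,0,-0,0,4,0]]
end cmd [ 470.9 -113.3   87. ] -23.6 0.0
```

Emit:
apply_moves:
  moves:
    - [-0.2, -1.1, -1, 0, 0, 0, 0]
    - [0, 0, 0, 0, 0, 0, 0]
    - [0, 0, 0, 0, 0, 0, 0]

```text
time: 48.63
position: [0.4952, -0.1214, 0.0871]
eef_rot: [0.0, 0.995, -0.101, 0.001]
contact_force: [-1.7, -3.3, -2.0]
width: 0.147
```

Emit:
apply_moves:
  moves:
    - [-8.5, -0.1, 0, 0, 0, 4, 0]
    - [0, 0, 0, 0, 0, 0, 0]
    - [0, 0, 0, 0, 0, 0, 0]

```text
time: 48.88
position: [0.4871, -0.1195, 0.0872]
eef_rot: [0.0, 0.991, -0.135, 0.001]
contact_force: [-1.2, -4.3, -1.6]
width: 0.142
```

Emit:
apply_moves:
  moves:
    - [-8.5, -0.2, 0, 0, 0, 4, 0]
    - [-8.5, -0.1, 0, 0, 0, 4, 0]
    - [0, 0, 0, 0, 0, 0, 0]
    - [0, 0, 0, 0, 0, 0, 0]

```text
time: 49.22
position: [0.471, -0.114, 0.0872]
eef_rot: [0.0, 0.979, -0.203, 0.001]
contact_force: [-2.2, -5.3, -1.6]
width: 0.143
```

```bash
python3 - <<'E'
from p3 import *
stat();print(r.get_obs()["wrist_torque"].round(2));lobe()
for c in("top","side"):
    f=np.load(f"pics/{c}.npy");hsv=cv2.cvtColor(f,cv2.COLOR_RGB2HSV);P=proj(c,[[.517,-.002,.077]])[0];l,t=(P-14).astype(int)
    h=hsv[t:t+28,l:l+28];m=((h[...,0]<10)|(h[...,0]>168))&(h[...,1]>90);v,u=np.nonzero(m);print(c,[(a+l,b+t,int(h[b,a,1])) for a,b in zip(u,v)])
E
```

```text
t 49.22 p [ 471.  -114.    87.2] psi -23.4 tilt [ 0.001 -0.   ] F [-2.2 -5.3 -1.6] w 0.143
[-1.12  0.42  0.18]
top []
side []
```

```bash
python3 - <<'E'
from p3 import *
pts=[(*hp(k,d=122.4)[:2],87,hp(k)[2],0,0,1) for k in (26,30,34,38)]
plan3(pts)
E
```

```text
t 49.32 p [ 471.1 -114.    87.1] psi -23.4 tilt [ 0.001 -0.   ] F [-2.  -4.7 -1.4] w 0.141
tau 0.01
[[-9.1,-0.2,0.1,-0,0,4.2,0],[-8.5,-0.2,-0,-0,0,4,0],[-8.5,-0.1,-0,-0,0,4,0],[-8.6,-0.2,-0,-0,0,4,0]]
end cmd [441.4 -96.4  87. ] -39.6 0.0
```

Emit:
apply_moves:
  moves:
    - [-9.1, 0.4, 0.1, 0, 0, 4.2, 0]
    - [-8.5, -0.2, 0, 0, 0, 4, 0]
    - [-8.5, -0.1, 0, 0, 0, 4, 0]
    - [-8.6, -0.2, 0, 0, 0, 4, 0]
    - [0, 0, 0, 0, 0, 0, 0]
    - [0, 0, 0, 0, 0, 0, 0]

```text
time: 49.82
position: [0.4415, -0.0965, 0.0871]
eef_rot: [-0.0, 0.941, -0.339, 0.001]
contact_force: [1.8, 0.8, -2.0]
width: 0.139
```

```bash
python3 - <<'E'
from p3 import *
stat();print(r.get_obs()["wrist_torque"].round(2));lobe()
for c in("top","side"):
    cams.grab_frame(c)
    for d in cams.recognise(c,"cam_lobe")[:2]:print(c,round(d["confidence"],2),np.round(d["bbox"]),(ray(c,[(d["bbox"][0]+d["bbox"][2])/2,(d["bbox"][1]+d["bbox"][3])/2],.077)*1000).round(1))
f=np.mean([cams.grab_frame("top").astype(float) for _ in range(3)],0)
# dark disc: brightness around the axis at r=25 vs direction
t=np.radians(np.arange(0,360,15));a=t
W=np.c_[AX[0]-27*np.sin(a),AX[1]-27*np.cos(a),np.full(24,76)]/1000
uv=proj("top",W).astype(np.float32);g=cv2.remap(f.mean(2).astype(np.float32),uv[:,:1],uv[:,1:],cv2.INTER_LINEAR)[:,0];print(dict(zip(np.degrees(a).round().astype(int).tolist(),g.round().astype(int).tolist())))
E
```

```text
t 49.82 p [441.5 -96.5  87.1] psi -39.6 tilt [0.002 0.   ] F [ 1.8  0.8 -2. ] w 0.139
[-0.07  0.04  0.17]
top 0.65 [231. 215. 236. 229.] [[486.8  52.1]]
{0: 105, 15: 80, 30: 130, 45: 131, 60: 64, 75: 62, 90: 93, 105: 127, 120: 150, 135: 138, 150: 140, 165: 141, 180: 138, 195: 135, 210: 136, 225: 141, 240: 143, 255: 151, 270: 150, 285: 153, 300: 151, 315: 153, 330: 151, 345: 131}
```

```bash
cat >> p3.py <<'E'
AX=np.array([517.6,-1.1]);D=122.0
E
python3 - <<'E'
from p3 import *
x,y,ps=hp(38)
pts=[(x,y,108,ps,0,0,3)]+[(*hp(k)[:2],108,hp(k)[2],0,0,1) for k in np.linspace(38,-32,13)[1:]]
pts+=[(*hp(-32)[:2],108,hp(-32)[2],0,0,3)]
plan3(pts)
E
```

```text
t 50.27 p [441.3 -96.4  87. ] psi -39.8 tilt [0.002 0.   ] F [ 2.9  3.4 -1.5] w 0.143
tau 0.09
[[0.1,-0.1,-7,-0,-0,-0.1,0],[0,-0,-7,-0.1,-0,-0,0],[0.1,-0.1,-7,0,-0,-0.1,0],[12.4,-0.8,-0,0,0,-5.8,0],[12.4,-0.9,-0,0,0,-5.9,0],[12.3,-0.8,-0,0,0,-5.8,0],[12.4,-0.9,-0,0,0,-5.8,0],[12.4,-0.8,-0,0,0,-5.9,0]]
[[12.4,-0.9,-0,0,0,-5.8,0],[12.4,-0.8,-0,0,0,-5.8,0],[12.4,-0.9,-0,0,0,-5.9,0],[12.3,-0.8,-0.1,0,0,-5.8,0],[12.4,-0.9,0,0,0,-5.8,0],[12.4,-0.8,0,0,0,-5.9,0],[12.4,-0.8,0,0,0,-5.8,0],[0,-0,0,0,0,-0,0]]
[[0,-0,0,0,0,-0,0],[0,-0,0,0,0,-0,0]]
end cmd [ 581.2 -105.3  108. ] 30.4 -0.0
```

Emit:
apply_moves:
  moves:
    - [5, -0.2, 0, 0, 0, -2.4, 0]
    - [0, 0, -7, 0, 0, 0, 0]
    - [0, 0, -7, 0, 0, 0, 0]
    - [0, 0, -7, 0, 0, 0, 0]
    - [7.4, -0.6, 0, 0, 0, -3.4, 0]
    - [12.4, -0.9, 0, 0, 0, -5.9, 0]
    - [12.3, -0.8, 0, 0, 0, -5.8, 0]
    - [12.4, -0.9, 0, 0, 0, -5.8, 0]

```text
time: 50.93
position: [0.4849, -0.1192, 0.1079]
eef_rot: [0.0, 0.99, -0.141, 0.0]
contact_force: [-1.0, 0.6, -0.7]
width: 0.143
```

Emit:
apply_moves:
  moves:
    - [12.4, -0.8, 0, 0, 0, -5.9, 0]
    - [12.4, -0.9, 0, 0, 0, -5.8, 0]
    - [12.4, -0.8, 0, 0, 0, -5.8, 0]
    - [12.4, -0.9, 0, 0, 0, -5.9, 0]
    - [12.3, -0.8, 0, 0, 0, -5.8, 0]
    - [12.4, -0.9, 0, 0, 0, -5.8, 0]
    - [12.4, -0.8, 0, 0, 0, -5.9, 0]
    - [12.4, -0.8, 0, 0, 0, -5.8, 0]

```text
time: 51.6
position: [0.5808, -0.1059, 0.1078]
eef_rot: [0.0, 0.965, 0.263, 0.0]
contact_force: [-0.4, -0.3, -1.4]
width: 0.142
```

Emit:
apply_moves:
  moves:
    - [0, 0, 0, 0, 0, 0, 0]
    - [0, 0, 0, 0, 0, 0, 0]
    - [0, 0, 0, 0, 0, 0, 0]

```text
time: 51.85
position: [0.58, -0.1061, 0.1079]
eef_rot: [0.0, 0.966, 0.259, 0.0]
contact_force: [0.6, -2.2, -0.8]
width: 0.144
```

```bash
python3 - <<'E'
from p3 import *
stat();lobe()
x,y,ps=hp(-32);plan3([(x,y,108,ps,0,0,1)])
E
```

```text
t 51.85 p [ 580.  -106.1  107.9] psi 30.0 tilt [ 0.001 -0.   ] F [ 0.6 -2.2 -0.8] w 0.144
top red 46 r 26.6 lock 49.1
t 51.95 p [ 580.  -106.1  108.1] psi 30.0 tilt [ 0.001 -0.   ] F [ 0.7 -1.4 -1.5] w 0.14
tau -0.04
[[1.4,-0.2,0.1,0,0,-0.4,0]]
end cmd [ 581.1 -105.2  108. ] 30.4 -0.0
```

Emit:
apply_moves:
  moves:
    - [1.8, -0.2, 0, 0, 0, -1, 0]
    - [0, 0, 6, 0, 0, 0, 0]
    - [0, 0, 6, 0, 0, 0, 0]
    - [0, 0, 0, 0, 0, 0, 0]
    - [0, 0, 0, 0, 0, 0, 0]

```text
time: 52.37
position: [0.5826, -0.1053, 0.096]
eef_rot: [0.001, 0.963, 0.268, 0.001]
contact_force: [2.6, -5.1, 4.1]
width: 0.143
```

Emit:
apply_moves:
  moves:
    - [0, 0, 4, 0, 0, 0, 0]
    - [0, 0, 3, 0, 0, 0, 0]
    - [0, 0, 0, 0, 0, 0, 0]
    - [0, 0, 0, 0, 0, 0, 0]

```text
time: 52.7
position: [0.5828, -0.1053, 0.0892]
eef_rot: [0.001, 0.963, 0.268, 0.001]
contact_force: [2.1, -4.6, 3.7]
width: 0.139
```

Emit:
apply_moves:
  moves:
    - [0, 0, 2, 0, 0, 0, 0]
    - [0, 0, 0, 0, 0, 0, 0]
    - [0, 0, 0, 0, 0, 0, 0]

```text
time: 52.95
position: [0.5828, -0.1054, 0.0873]
eef_rot: [0.001, 0.963, 0.268, 0.002]
contact_force: [3.1, -5.4, 4.0]
width: 0.142
```

```bash
python3 - <<'E'
from p3 import *
stat();print(r.get_obs()["wrist_torque"].round(2))
plan3([(*hp(k)[:2],87,hp(k)[2],0,0,1) for k in np.linspace(-32,39,17)[1:]])
E
```

```text
t 52.95 p [ 582.8 -105.4   87.3] psi 31.1 tilt [ 0.004 -0.001] F [ 3.1 -5.4  4. ] w 0.142
[-0.68 -0.16  0.1 ]
t 52.95 p [ 582.8 -105.4   87.3] psi 31.1 tilt [ 0.004 -0.001] F [ 3.1 -5.4  4. ] w 0.142
tau -0.16
[[-10.8,-1.3,0.3,0.2,-0,5.2,0],[-9.4,-0.2,-0,-0,-0,4.4,0],[-9.5,-0.2,-0,-0,-0,4.4,0],[-9.4,-0.2,-0,-0,0,4.5,0],[-9.5,-0.2,-0,-0,0,4.4,0],[-9.4,-0.2,-0,-0,0,4.4,0],[-9.4,-0.2,-0,-0,0,4.5,0],[-9.5,-0.2,0,-0,0,4.4,0]]
[[-9.4,-0.2,0,-0,0,4.5,0],[-9.5,-0.2,0,-0,0,4.4,0],[-9.4,-0.2,0,-0,0,4.4,0],[-9.5,-0.2,0,-0,0,4.5,0],[-9.4,-0.2,0,-0,0,4.4,0],[-9.4,-0.2,0,-0,0,4.4,0],[-9.5,-0.2,0,-0,0,4.5,0],[-9.4,-0.2,0,-0,0,4.4,0]]
end cmd [439.9 -95.1  87. ] -40.6 0.0
```

Emit:
apply_moves:
  moves:
    - [0, 1.2, 0, 0, 0, 0, 0]
    - [0, 0, 0, 0, 0, 0, 0]
    - [0, 0, 0, 0, 0, 0, 0]

```text
time: 53.2
position: [0.5827, -0.1056, 0.087]
eef_rot: [0.0, 0.963, 0.268, 0.001]
contact_force: [0.7, -1.7, 3.7]
width: 0.139
```

Emit:
apply_moves:
  moves:
    - [0, 1, 0, 0, 0, 0, 0]
    - [0, 0, 0, 0, 0, 0, 0]
    - [0, 0, 0, 0, 0, 0, 0]

```text
time: 53.45
position: [0.5828, -0.1061, 0.0868]
eef_rot: [-0.0, 0.963, 0.269, 0.0]
contact_force: [-1.5, 1.5, 3.8]
width: 0.146
```

```bash
python3 - <<'E'
from p3 import *
stat();print(r.get_obs()["wrist_torque"].round(2));lobe()
E
```

```text
t 53.45 p [ 582.8 -106.1   86.8] psi 31.2 tilt [0.    0.001] F [-1.5  1.5  3.8] w 0.146
[0.75 0.6  0.02]
```

```bash
cat >> p3.py <<'E'
AX=np.array([517.4,-1.5]);D=123.0
E
python3 - <<'E'
from p3 import *
plan3([(*hp(k)[:2],88,hp(k)[2],0,0,1) for k in np.linspace(-32,39,17)[1:]])
E
```

```text
t 53.55 p [ 582.8 -106.1   86.9] psi 31.2 tilt [0.    0.001] F [-2.5  2.8  3.4] w 0.141
tau 0.01
[[-10.8,-0.7,-1.1,-0,0,5.2,0],[-9.6,-0.2,-0,-0,0,4.4,0],[-9.5,-0.2,-0,-0,0,4.5,0],[-9.5,-0.2,-0,-0,0,4.4,0],[-9.5,-0.2,-0,-0,0,4.4,0],[-9.5,-0.2,-0,-0,0,4.5,0],[-9.6,-0.2,-0,-0,0,4.4,0],[-9.5,-0.2,-0,-0,0,4.5,0]]
[[-9.5,-0.2,-0,-0,0,4.4,0],[-9.5,-0.2,-0,-0,0,4.4,0],[-9.6,-0.2,-0,-0,0,4.5,0],[-9.5,-0.2,-0,-0,0,4.4,0],[-9.5,-0.2,-0,-0,0,4.4,0],[-9.5,-0.2,-0,-0,0,4.5,0],[-9.6,-0.2,-0,-0,0,4.4,0],[-9.5,-0.2,-0,-0,0,4.5,0]]
end cmd [439.  -96.3  88. ] -40.6 0.0
```

Stroke in two halves, checking between.

Emit:
apply_moves:
  moves:
    - [-10.8, -0.3, 0, 0, 0, 5.2, 0]
    - [-9.6, -0.2, 0, 0, 0, 4.4, 0]
    - [-9.5, -0.2, 0, 0, 0, 4.5, 0]
    - [-9.5, -0.2, 0, 0, 0, 4.4, 0]
    - [-9.5, -0.2, 0, 0, 0, 4.4, 0]
    - [-9.5, -0.2, 0, 0, 0, 4.5, 0]
    - [-9.6, -0.2, 0, 0, 0, 4.4, 0]
    - [-9.5, -0.2, 0, 0, 0, 4.5, 0]

```text
time: 54.22
position: [0.5094, -0.1243, 0.0872]
eef_rot: [-0.0, 0.999, -0.047, 0.002]
contact_force: [2.7, 8.6, 3.2]
width: 0.144
```

```bash
cat >> p3.py <<'E'
def arc():
    f=np.mean([cams.grab_frame("top").astype(float) for _ in range(3)],0).astype(np.float32)
    a=np.radians(np.arange(-60,300,10));out=[]
    for rad in(25,28):
        W=np.c_[AX[0]-rad*np.sin(a),AX[1]-rad*np.cos(a),np.full(36,76)]/1000
        uv=proj("top",W).astype(np.float32);g=cv2.remap(f.mean(2),uv[:,:1],uv[:,1:],cv2.INTER_LINEAR)[:,0];out.append(g)
    g=np.mean(out,0);print("dark at",{int(round(np.degrees(k))):int(v) for k,v in zip(a,g) if v<112})
E
python3 - <<'E'
from p3 import *
stat();print(r.get_obs()["wrist_torque"].round(2));lobe();arc()
E
```

```text
t 54.22 p [ 509.4 -124.3   87.2] psi -5.4 tilt [0.003 0.001] F [2.7 8.6 3.2] w 0.144
[ 1.96 -0.52  0.26]
top red 76 r 26.5 lock 73.5
dark at {20: 111, 30: 91, 40: 81, 50: 70, 60: 72, 70: 85, 80: 81, 90: 65, 100: 69, 110: 83, 120: 99}
```

Emit:
apply_moves:
  moves:
    - [-9.5, -1.5, 0, 0, 0, 4.4, 0]
    - [-9.5, -0.3, 0, 0, 0, 4.4, 0]
    - [-9.6, -0.2, 0, 0, 0, 4.5, 0]
    - [-9.5, -0.2, 0, 0, 0, 4.4, 0]
    - [-9.5, -0.2, 0, 0, 0, 4.4, 0]
    - [-9.5, -0.2, 0, 0, 0, 4.5, 0]
    - [-9.5, -0.2, 0, 0, 0, 4.4, 0]
    - [0, 0, 0, 0, 0, 0, 0]

```text
time: 55.13
position: [0.4469, -0.1014, 0.0871]
eef_rot: [0.0, 0.95, -0.312, 0.001]
contact_force: [-2.7, -3.0, 3.2]
width: 0.14
```

```bash
python3 - <<'E'
from p3 import *
stat();print(r.get_obs()["wrist_torque"].round(2));lobe();arc()
E
```

```text
t 55.13 p [ 446.9 -101.4   87.1] psi -36.3 tilt [ 0.002 -0.001] F [-2.7 -3.   3.2] w 0.14
[-0.42  0.35  0.03]
top red 86 r 26.6 lock 103.3
dark at {60: 91, 70: 71, 80: 65, 90: 67, 100: 85, 110: 77, 120: 64, 130: 65, 140: 78, 150: 95}
```

Emit:
apply_moves:
  moves:
    - [-7.5, -0.2, 0, 0, 0, 3.5, 0]
    - [0, 0, 0, 0, 0, 0, 0]
    - [0, 0, 0, 0, 0, 0, 0]
    - [8.5, 0.2, 0, 0, 0, -4, 0]
    - [8.5, -0.2, 0, 0, 0, -4, 0]
    - [0, 0, 0, 0, 0, 0, 0]

```text
time: 55.88
position: [0.4562, -0.1078, 0.0869]
eef_rot: [-0.0, 0.963, -0.27, 0.001]
contact_force: [-1.6, 0.7, 4.5]
width: 0.142
```

```bash
python3 - <<'E'
from p3 import *
stat();print(r.get_obs()["wrist_torque"].round(2));lobe()
_,p,M=pose();c=-psi(M)-1+SY
plan3([(p[0],p[1],115,psi(M),0,0,4)]+[(*hp(k)[:2],115,hp(k)[2],0,0,1) for k in np.linspace(c,-34,12)[1:]]+[(*hp(-34)[:2],115,hp(-34)[2],0,0,3)])
E
```

```text
t 55.88 p [ 456.2 -107.8   86.9] psi -31.4 tilt [ 0.002 -0.   ] F [-1.6  0.7  4.5] w 0.142
[0.55 0.19 0.13]
top red 71 r 26.5 lock 107.4
t 55.98 p [ 455.  -107.1   86.7] psi -31.7 tilt [0.001 0.   ] F [-0.1  1.2  3.1] w 0.14
tau 0.05
[[0,-0,-7.1,-0,0,0,0],[-0,-0,-7.1,-0,0,0,0],[-0,-0,-7,-0,0,-0,0],[0,-0,-7.1,-0.1,0,0,0],[12.2,-0.6,0,0,0,-5.8,0],[12.5,-0.8,0,0,0,-5.9,0],[12.5,-0.9,0,0,0,-5.8,0],[12.4,-0.8,0,0,0,-5.8,0]]
[[12.5,-0.9,0,0,0,-5.8,0],[12.5,-0.9,0,0,0,-5.9,0],[12.5,-0.8,0,0,0,-5.8,0],[12.5,-0.9,-0,0,0,-5.8,0],[12.4,-0.8,-0,0,0,-5.9,0],[12.5,-0.9,-0,0,0,-5.8,0],[12.5,-0.8,-0,0,0,-5.8,0],[-0,-0,-0,0,0,-0,0]]
[[-0,-0,-0,0,0,-0,0],[-0,-0,-0,0,0,-0,0]]
end cmd [ 585.1 -104.2  115. ] 32.4 -0.0
```

Emit:
apply_moves:
  moves:
    - [0, 0, -7.1, 0, 0, 0, 0]
    - [0, 0, -7.1, 0, 0, 0, 0]
    - [0, 0, -7, 0, 0, 0, 0]
    - [0, 0, -7.1, 0, 0, 0, 0]
    - [12.2, -0.6, 0, 0, 0, -5.8, 0]
    - [12.5, -0.8, 0, 0, 0, -5.9, 0]
    - [12.5, -0.9, 0, 0, 0, -5.8, 0]
    - [12.4, -0.8, 0, 0, 0, -5.8, 0]

```text
time: 56.65
position: [0.5014, -0.123, 0.1156]
eef_rot: [-0.001, 0.997, -0.071, 0.0]
contact_force: [0.1, 6.8, -1.9]
width: 0.141
```

Emit:
apply_moves:
  moves:
    - [12.5, -0.9, 0, 0, 0, -5.8, 0]
    - [12.5, -0.9, 0, 0, 0, -5.9, 0]
    - [12.5, -0.8, 0, 0, 0, -5.8, 0]
    - [12.5, -0.9, 0, 0, 0, -5.8, 0]
    - [12.4, -0.8, 0, 0, 0, -5.9, 0]
    - [12.5, -0.9, 0, 0, 0, -5.8, 0]
    - [12.5, -0.8, 0, 0, 0, -5.8, 0]
    - [0, 0, 0, 0, 0, 0, 0]

```text
time: 57.32
position: [0.5859, -0.1033, 0.1157]
eef_rot: [0.0, 0.959, 0.282, 0.001]
contact_force: [0.4, 0.1, -0.1]
width: 0.144
```

Emit:
apply_moves:
  moves:
    - [0, 0, 0, 0, 0, 0, 0]
    - [0, 0, 0, 0, 0, 0, 0]
    - [0, 0, 0, 0, 0, 0, 0]

```text
time: 57.57
position: [0.5843, -0.1044, 0.1155]
eef_rot: [0.0, 0.961, 0.278, 0.0]
contact_force: [-0.3, -0.4, -0.7]
width: 0.144
```

```bash
python3 - <<'E'
from p3 import *
stat();print(r.get_obs()["wrist_torque"].round(2));lobe();ringz()
x,y,ps=hp(-34);plan3([(x,y,115,ps,0,0,1)])
E
```

```text
t 57.57 p [ 584.3 -104.4  115.5] psi 32.3 tilt [ 0.001 -0.   ] F [-0.3 -0.4 -0.7] w 0.144
[-0.1  -0.    0.03]
top red 71 r 26.5 lock 107.4
[(np.float64(32.2), -16, -2, 2), (np.float64(30.6), -14, -2, 2), (np.float64(28.7), -12, -2, 2), (np.float64(27.0), -10, -2, 2), (np.float64(25.3), -8, -2, 2)]
t 57.97 p [ 584.8 -104.1  115.4] psi 32.4 tilt [ 0.001 -0.   ] F [-0.5  0.1 -1.4] w 0.139
tau -0.04
[[0.2,0.2,0.4,0,-0,0,0]]
end cmd [ 585.1 -104.2  115. ] 32.4 -0.0
```

Emit:
apply_moves:
  moves:
    - [0, 0, 6, 0, 0, 0, 0]
    - [0, 0, 6, 0, 0, 0, 0]
    - [0, 0, 5, 0, 0, 0, 0]
    - [0, 0, 0, 0, 0, 0, 0]
    - [0, 0, 0, 0, 0, 0, 0]

```text
time: 58.38
position: [0.5855, -0.1046, 0.0981]
eef_rot: [0.001, 0.96, 0.279, 0.001]
contact_force: [2.4, -4.2, 2.4]
width: 0.145
```

Emit:
apply_moves:
  moves:
    - [0, 0, 5, 0, 0, 0, 0]
    - [0, 0, 4, 0, 0, 0, 0]
    - [0, 0, 2, 0, 0, 0, 0]
    - [0, 0, 0, 0, 0, 0, 0]
    - [0, 0, 0, 0, 0, 0, 0]

```text
time: 58.8
position: [0.5856, -0.1046, 0.0872]
eef_rot: [0.001, 0.96, 0.279, 0.001]
contact_force: [3.2, -6.0, 4.1]
width: 0.141
```

```bash
python3 - <<'E'
from p3 import *
stat();print(r.get_obs()["wrist_torque"].round(2));lobe();ringz()
plan3([(*hp(k)[:2],87.5,hp(k)[2],0,0,1) for k in np.linspace(-34,2,9)[1:]])
E
```

```text
t 58.8 p [ 585.6 -104.6   87.2] psi 32.5 tilt [ 0.003 -0.001] F [ 3.2 -6.   4.1] w 0.141
[-0.66 -0.29  0.09]
top red 69 r 26.5 lock 107.4
[(np.float64(34.1), -6, -2, 2), (np.float64(34.0), -4, -2, 2), (np.float64(34.0), -8, -2, 2), (np.float64(33.6), -10, -2, 2), (np.float64(33.3), -2, -2, 2)]
t 59.2 p [ 585.6 -104.6   87.3] psi 32.5 tilt [ 0.003 -0.001] F [ 2.9 -5.1  3.5] w 0.146
tau -0.14
[[-9.9,-0.9,-0.2,0.1,-0,4.6,0],[-9.6,-0.2,-0,0,-0,4.5,0],[-9.7,-0.2,-0,0,-0,4.5,0],[-9.6,-0.2,-0,0,-0,4.5,0],[-9.7,-0.2,-0,0,-0,4.5,0],[-9.6,-0.2,-0,0,-0,4.5,0],[-9.7,-0.2,-0.1,0,-0,4.5,0],[-9.6,-0.2,0,0,-0,4.5,0]]
end cmd [ 511.9 -124.4   87.5] -3.6 -0.0
```

Same pattern as the previous good seating; ease outward by 1.5 mm and stroke.

Emit:
apply_moves:
  moves:
    - [0, 1.5, 0, 0, 0, 0, 0]
    - [0, 0, 0, 0, 0, 0, 0]
    - [-9.9, -0.2, 0, 0, 0, 4.6, 0]
    - [-9.6, -0.2, 0, 0, 0, 4.5, 0]
    - [-9.7, -0.2, 0, 0, 0, 4.5, 0]
    - [-9.6, -0.2, 0, 0, 0, 4.5, 0]
    - [-9.7, -0.2, 0, 0, 0, 4.5, 0]
    - [-9.6, -0.2, 0, 0, 0, 4.5, 0]

```text
time: 59.87
position: [0.5317, -0.125, 0.0873]
eef_rot: [0.0, 0.999, 0.045, 0.001]
contact_force: [2.5, 0.4, 4.0]
width: 0.142
```

```bash
python3 - <<'E'
from p3 import *
stat();print(r.get_obs()["wrist_torque"].round(2));lobe();arc()
E
```

```text
t 59.87 p [ 531.7 -125.    87.3] psi 5.1 tilt [0.003 0.   ] F [2.5 0.4 4. ] w 0.142
[ 0.57 -0.28  0.27]
top red 86 r 26.5 lock 121.2
dark at {80: 94, 90: 74, 100: 71, 110: 73, 120: 91, 130: 82, 140: 68, 150: 76, 160: 91, 170: 109}
```

Emit:
apply_moves:
  moves:
    - [-9.6, -0.5, 0, 0, 0, 4.5, 0]
    - [-9.6, -0.5, 0, 0, 0, 4.5, 0]
    - [-9.6, -0.4, 0, 0, 0, 4.5, 0]
    - [-9.6, -0.4, 0, 0, 0, 4.5, 0]
    - [-9.6, -0.3, 0, 0, 0, 4.5, 0]
    - [0, 0, 0, 0, 0, 0, 0]

```text
time: 60.62
position: [0.4835, -0.1205, 0.0872]
eef_rot: [0.001, 0.989, -0.15, 0.001]
contact_force: [-2.8, -9.8, 3.6]
width: 0.146
```

Emit:
apply_moves:
  moves:
    - [-9.6, -0.3, 0, 0, 0, 4.5, 0]
    - [-9.6, -0.2, 0, 0, 0, 4.5, 0]
    - [-9.6, -0.2, 0, 0, 0, 4.5, 0]
    - [-9.6, -0.2, 0, 0, 0, 4.5, 0]
    - [-4.2, -0.2, 0, 0, 0, 2, 0]
    - [0, 0, 0, 0, 0, 0, 0]
    - [0, 0, 0, 0, 0, 0, 0]

```text
time: 61.2
position: [0.4454, -0.1016, 0.0869]
eef_rot: [0.001, 0.948, -0.317, -0.0]
contact_force: [-8.0, -12.2, 4.1]
width: 0.143
```

```bash
python3 - <<'E'
from p3 import *
stat();print(r.get_obs()["wrist_torque"].round(2));lobe();arc()
E
```

```text
t 61.2 p [ 445.4 -101.6   86.9] psi -37.0 tilt [-0.001 -0.001] F [ -8.  -12.2   4.1] w 0.143
[-1.67  1.26  0.15]
top red 68 r 25.7 lock 163.7
dark at {110: 103, 120: 89, 130: 71, 140: 65, 150: 69, 160: 83, 170: 80, 180: 69, 190: 70, 200: 83, 210: 102}
```

Emit:
apply_moves:
  moves:
    - [0, 2.5, 0, 0, 0, 0, 0]
    - [8.5, 0.2, 0, 0, 0, -4, 0]
    - [8.5, 0, 0, 0, 0, -4, 0]
    - [0, 0, 0, 0, 0, 0, 0]
    - [0, 0, -8, 0, 0, 0, 0]
    - [0, 0, -10, 0, 0, 0, 0]
    - [0, 0, -12, 0, 0, 0, 0]
    - [0, 0, -14, 0, 0, 0, 0]

```text
time: 62.12
position: [0.4589, -0.1105, 0.1304]
eef_rot: [-0.002, 0.968, -0.251, -0.0]
contact_force: [16.1, 29.4, -15.2]
width: 0.142
```

Emit:
apply_moves:
  moves:
    - [0, 0, -14, 0, 0, 0, 0]
    - [0, 0, -6, 0, 0, 0, 0]
    - [0, 0, 0, 0, 0, 0, 0]
    - [0, 0, 0, 0, 0, 0, 0]

```text
time: 62.45
position: [0.4604, -0.1065, 0.1494]
eef_rot: [-0.006, 0.968, -0.252, 0.001]
contact_force: [28.3, 49.4, -27.1]
width: 0.146
```

```bash
python3 - <<'E'
from p3 import *
stat();lobe()
for c in("top","side"):
    look(c,"spanner",.13);look(c,"plate",.07)
# retreat along the handle (-y mostly), then turn handle to -x and go to the mat
_,p,M=pose()
plan3([(470,-200,150,-30,0,0,1),(480,-300,150,-87.9,0,0,1),(478,-357.6,150,-87.9,0,0,2)])
E
```

```text
t 62.45 p [ 460.4 -106.5  149.4] psi -29.2 tilt [0.005 0.012] F [ 28.3  49.4 -27.1] w 0.146
top red 53 r 26.4 lock 163.1
top spanner 0.55 [246.0, 201.0, 279.0, 223.0] 247 [506.6 -13.3] (500.6, -14.8) (75.3, 41.4) 46.3
top plate 0.78 [192.0, 190.0, 247.0, 235.0] 2178 [515.8  88.6] (516.0, 86.5) (146.6, 126.5) 89.5
side spanner 0.84 [265.0, 159.0, 304.0, 196.0] 261 [492.6 -31.8] (491.8, -40.5) (164.2, 39.1) 71.1
side plate 0.83 [233.0, 188.0, 288.0, 248.0] 1763 [518.3  91.2] (519.4, 88.1) (148.5, 130.8) -89.6
t 62.95 p [ 460.3 -106.6  149.1] psi -29.2 tilt [0.004 0.012] F [ 27.6  47.7 -26.8] w 0.147
tau 0.71
[[13.5,19.2,-0.5,-0.2,0,0.2,0],[13.6,19.1,-0.4,-0.2,0,0.2,0],[13.6,19.1,-0.3,-0.1,0,0.2,0],[13.7,19.1,-0.3,-0.2,0,0.2,0],[6.5,9.1,-0,-0,0,6.4,0],[7.5,8.3,-0,-0,0,6.5,0],[8.4,7.4,-0,-0,0,6.4,0],[9.1,6.4,-0,-0,0,6.4,0]]
[[9.8,5.3,-0,-0,0,6.5,0],[10.4,4.2,-0,-0,0,6.4,0],[10.7,3,-0,-0,0,6.4,0],[11,1.8,-0,-0,0,6.5,0],[11.2,0.5,-0,-0,0,6.4,0],[28.7,2.1,-0,-0,0,-0,0],[28.8,2,-0,-0,0,-0,0]]
end cmd [ 478.  -357.6  150. ] -87.9 0.0
```

Emit:
apply_moves:
  moves:
    - [0, 0, 12, 0, 0, 0, 0]
    - [0, 0, 12, 0, 0, 0, 0]
    - [0, 0, 12, 0, 0, 0, 0]
    - [0, 0, 12, 0, 0, 0, 0]
    - [0, 0, 10, 0, 0, 0, 0]
    - [0, 0, 0, 0, 0, 0, 0]
    - [0, 0, 0, 0, 0, 0, 0]

```text
time: 63.53
position: [0.4578, -0.1132, 0.0922]
eef_rot: [0.0, 0.968, -0.25, -0.001]
contact_force: [-4.7, -5.9, 0.3]
width: 0.142
```

```bash
python3 - <<'E'
from p3 import *
stat();print(r.get_obs()["wrist_torque"].round(2));lobe()
E
```

```text
t 63.53 p [ 457.8 -113.2   92.2] psi -29.0 tilt [-0.001 -0.   ] F [-4.7 -5.9  0.3] w 0.142
[-1.29  0.85  0.02]
top red 59 r 25.9 lock 163.7
```

Emit:
apply_moves:
  moves:
    - [0, 1, 2, 0, 0, 0, 0]
    - [0, 0, 1, 0, 0, 0, 0]
    - [0, 0, 0, 0, 0, 0, 0]
    - [0, 0, 0, 0, 0, 0, 0]
  squeeze: 3

```text
time: 63.97
position: [0.458, -0.1137, 0.09]
eef_rot: [-0.0, 0.968, -0.251, 0.0]
contact_force: [-1.0, -0.3, 0.2]
width: 0.154
```

Emit:
apply_moves:
  moves:
    - [0, -4, 0, 0, 0, 0, 0]
    - [0, -8, 0, 0, 0, 0, 0]
    - [0, -10, 0, 0, 0, 0, 0]
    - [0, -10, 0, 0, 0, 0, 0]
    - [0, -7, 0, 0, 0, 0, 0]
    - [0, 0, 0, 0, 0, 0, 0]
    - [0, 0, 0, 0, 0, 0, 0]

```text
time: 64.55
position: [0.4773, -0.0792, 0.0902]
eef_rot: [-0.0, 0.968, -0.251, 0.001]
contact_force: [0.8, 2.2, -0.7]
width: 0.148
```

```bash
python3 - <<'E'
from p3 import *
stat();print(r.get_obs()["wrist_torque"].round(2));lobe()
E
```

```text
t 64.55 p [477.3 -79.2  90.2] psi -29.1 tilt [0.002 0.   ] F [ 0.8  2.2 -0.7] w 0.148
[ 0.4  -0.05  0.01]
top red 68 r 25.9 lock 163.6
```

Emit:
apply_moves:
  moves:
    - [5.9, 0.1, 0, 0, 0, -4, 0]
    - [5.9, -0.2, 0, 0, 0, -4, 0]
    - [0, 0, 0, 0, 0, 0, 0]
    - [0, 0, 0, 0, 0, 0, 0]

```text
time: 64.98
position: [0.4875, -0.085, 0.0902]
eef_rot: [-0.0, 0.983, -0.185, 0.001]
contact_force: [1.7, 2.6, -0.5]
width: 0.155
```

Emit:
apply_moves:
  moves:
    - [0, 0, 0, 0, 0, 0, 0]
    - [0, 0, 0, 0, 0, 0, 0]
    - [0, 0, -3, 0, 0, 0, 0]
    - [0, 0, -3, 0, 0, 0, 0]
    - [0, 0, 0, 0, 0, 0, 0]
  squeeze: 60

```text
time: 65.4
position: [0.4875, -0.085, 0.0967]
eef_rot: [-0.0, 0.983, -0.184, 0.001]
contact_force: [0.3, 3.2, -1.5]
width: 0.143
```

```bash
python3 - <<'E'
from p3 import *
stat();print(r.get_obs()["wrist_torque"].round(2));lobe()
E
```

```text
t 65.4 p [487.5 -85.   96.7] psi -21.2 tilt [ 0.002 -0.   ] F [ 0.3  3.2 -1.5] w 0.143
[ 0.47 -0.06  0.05]
top red 76 r 25.7 lock 163.1
```

Emit:
apply_moves:
  moves:
    - [0, -0.6, -3, 0, 0, 0, 0]
    - [0, 0, -3, 0, 0, 0, 0]
    - [0, 0, 0, 0, 0, 0, 0]

```text
time: 65.75
position: [0.488, -0.0848, 0.1029]
eef_rot: [0.0, 0.983, -0.183, 0.001]
contact_force: [0.7, -0.1, -0.9]
width: 0.141
```

Emit:
apply_moves:
  moves:
    - [0, 0, -3, 0, 0, 0, 0]
    - [0, 0, -3, 0, 0, 0, 0]
    - [0, 0, 0, 0, 0, 0, 0]

```text
time: 66.0
position: [0.488, -0.0847, 0.1089]
eef_rot: [-0.0, 0.983, -0.184, 0.001]
contact_force: [0.2, -0.3, -0.8]
width: 0.14
```

```bash
python3 - <<'E'
from p3 import *
stat();print(r.get_obs()["wrist_torque"].round(2));lobe()
for c in("top","side"):look(c,"spanner",.1)
E
```

```text
t 66.0 p [488.  -84.7 108.9] psi -21.1 tilt [ 0.002 -0.   ] F [ 0.2 -0.3 -0.8] w 0.14
[-0.05  0.07  0.05]
top red 77 r 25.6 lock 163.6
top spanner 0.57 [251.0, 202.0, 263.0, 219.0] 32 [5.207e+02 2.000e-01] (518.6, 1.0) (38.8, 26.9) -18.6
side spanner 0.62 [269.0, 211.0, 278.0, 215.0] 60 [486.6  69.7] (486.9, 69.6) (30.4, 19.3) 2.1
```

Emit:
apply_moves:
  moves:
    - [0, 0, -3, 3, 0, 0, 0]
    - [0, 0, -3, 3, 0, 0, 0]
    - [0, 0, -4, 3, 0, 0, 0]
    - [0, 0, 0, 0, 0, 0, 0]

```text
time: 66.63
position: [0.4875, -0.0858, 0.1186]
eef_rot: [-0.078, 0.98, -0.183, 0.016]
contact_force: [0.3, 0.5, -1.5]
width: 0.141
```

Emit:
apply_moves:
  moves:
    - [0, 0, -6, 0, 0, 0, 0]
    - [0, 0, -6, 0, 0, 0, 0]
    - [0, 0, -6, 0, 0, 0, 0]
    - [0, 0, 0, 0, 0, 0, 0]

```text
time: 66.97
position: [0.4871, -0.0877, 0.1373]
eef_rot: [-0.077, 0.98, -0.183, 0.016]
contact_force: [-0.0, -0.2, -1.3]
width: 0.14
```

```bash
python3 - <<'E'
from p3 import *
stat();print(r.get_obs()["wrist_torque"].round(2));lobe()
_,p,M=pose()
plan3([(p[0]-0,p[1],p[2]+20,psi(M),9,0,2),(480,-190,165,-21,9,0,1),(490,-290,165,-87.9,9,0,1),(490,-290,165,-87.9,9,0,2)])
E
```

```text
t 66.97 p [487.1 -87.7 137.3] psi -21.1 tilt [0.059 0.144] F [-0.  -0.2 -1.3] w 0.14
[-0.18  0.11  0.01]
top red 81 r 25.3 lock 163.3
t 67.07 p [486.6 -87.5 136.3] psi -21.1 tilt [0.058 0.145] F [-0.4 -0.5 -1.8] w 0.141
tau 9.0
[[0,-1.6,-9.9,0,0,-0,0],[-0,-1.5,-9.9,0,0,-0,0],[7.7,23.9,-6,0,-0,-0,0],[7.7,23.9,-6,0,-0,-0.1,0],[7.6,23.8,-5.9,0,-0,0,0],[7.7,23.9,-6,0,-0,-0,0],[4.1,8.1,-1.3,-0,0.9,6,0],[4.9,7.6,-1.2,0,1,6,0]]
[[5.7,7,-1.1,0,0.9,6,0],[6.5,6.4,-1,0,1,6,0],[7.1,5.7,-0.9,0,0.9,6,0],[7.7,4.9,-0.8,0,1,6,0],[8.1,4.1,-0.6,0,0.9,6,0],[8.5,3.2,-0.5,0,1,6,0],[8.8,2.3,-0.4,0,0.9,6,0],[9,1.3,-0.2,0,1,6.1,0]]
[[9.2,0.3,-0,0,0.9,6,0],[-0,0,-0,0,0,-0,0],[-0,0,-0,0,0,-0,0]]
end cmd [ 490. -290.  165.] -87.9 9.0
```

Emit:
apply_moves:
  moves:
    - [0, -1.6, -9.9, 0, 0, 0, 0]
    - [0, -1.5, -9.9, 0, 0, 0, 0]
    - [7.7, 23.9, -6, 0, 0, 0, 0]
    - [7.7, 23.9, -6, 0, 0, -0.1, 0]
    - [7.6, 23.8, -5.9, 0, 0, 0, 0]
    - [7.7, 23.9, -6, 0, 0, 0, 0]
    - [4.1, 8.1, -1.3, 0, 0.9, 6, 0]
    - [4.9, 7.6, -1.2, 0, 1, 6, 0]

```text
time: 67.73
position: [0.4817, -0.21, 0.1657]
eef_rot: [-0.075, 0.955, -0.287, 0.024]
contact_force: [0.3, -0.2, -0.8]
width: 0.142
```

Emit:
apply_moves:
  moves:
    - [5.7, 7, -1.1, 0, 0.9, 6, 0]
    - [6.5, 6.4, -1, 0, 1, 6, 0]
    - [7.1, 5.7, -0.9, 0, 0.9, 6, 0]
    - [7.7, 4.9, -0.8, 0, 1, 6, 0]
    - [8.1, 4.1, -0.6, 0, 0.9, 6, 0]
    - [8.5, 3.2, -0.5, 0, 1, 6, 0]
    - [8.8, 2.3, -0.4, 0, 0.9, 6, 0]
    - [9, 1.3, -0.2, 0, 1, 6.1, 0]

```text
time: 68.4
position: [0.4888, -0.2816, 0.1657]
eef_rot: [-0.06, 0.751, -0.655, 0.052]
contact_force: [-0.1, 0.1, -2.4]
width: 0.14
```

Emit:
apply_moves:
  moves:
    - [9.2, 0.3, 0, 0, 0.9, 6, 0]
    - [0, 0, 0, 0, 0, 0, 0]
    - [0, 0, 0, 0, 0, 0, 0]
    - [0, 0, 0, 0, 0, 0, 0]

```text
time: 68.73
position: [0.4897, -0.2898, 0.165]
eef_rot: [-0.057, 0.719, -0.691, 0.055]
contact_force: [-0.5, -0.0, -1.3]
width: 0.143
```

```bash
python3 - <<'E'
from p3 import *
stat();_,q,M=pose()
lobe()
masks={}
for c in("top","side"):
    cams.grab_frame(c)
    for d in cams.regions_of(c,"spanner")[:1]:print(c,round(d["confidence"],2),np.round(d["bbox"]),d["mask"].sum());masks[c]=d["mask"]
# fit pitch: model points of ring outline at droop angle, fraction of ring pixels in mask
t=np.linspace(0,2*np.pi,80)
for al in range(-16,17,2):      # spanner pitch, deg (ring up +), handle through grasp point
    s=[]
    for c,m in masks.items():
        Rx=Ro.from_euler("x",al,degrees=True).as_matrix();B=MM(psi(M),0)
        v=[]
        for rad in(16,18,20,24,27):
            L=np.c_[rad*np.cos(t),-84+rad*np.sin(t),np.zeros(80)];W=(q+(L@Rx.T)@B.T)/1000
            uv=proj(c,W).round().astype(int);uv[:,0]=uv[:,0].clip(0,511);uv[:,1]=uv[:,1].clip(0,383);v.append(m[uv[:,1],uv[:,0]].mean())
        s.append(round(float(np.mean(v[:3])-np.mean(v[3:])),2))
    print(al,s)
E
```

```text
t 68.73 p [ 489.7 -289.8  165. ] psi -87.8 tilt [0.157 0.007] F [-0.5 -0.  -1.3] w 0.143
top red 76 r 25.5 lock 163.5
top 0.67 [316. 139. 340. 166.] 481
side 0.62 [169. 268. 178. 280.] 93
-16 [0.0, 0.0]
-14 [0.0, 0.0]
-12 [0.0, 0.0]
-10 [0.0, 0.0]
-8 [0.0, 0.0]
-6 [0.0, 0.0]
-4 [0.0, 0.0]
-2 [0.0, 0.0]
0 [0.0, 0.0]
2 [0.0, 0.0]
4 [0.0, 0.0]
6 [0.0, 0.0]
8 [0.0, 0.0]
10 [0.0, 0.0]
12 [0.0, 0.0]
14 [0.0, 0.0]
16 [0.0, 0.0]
```

```bash
python3 - <<'E'
from p3 import *
plan3([(492,-342,120,-87.9,0,0,3),(492,-342,45,-87.9,0,0,3),(492,-342,28,-87.9,0,0,3),(492,-342,28,-87.9,0,0,2)])
E
```

```text
t 69.03 p [ 489.7 -290.   164.7] psi -87.9 tilt [0.157 0.006] F [-0.1  0.8 -1.6] w 0.142
tau 9.06
[[17.4,2.2,14.7,-3,-0,-0,0],[17.3,1.4,14.8,-3,-0,-0,0],[17.4,0.7,14.9,-3.1,-0,-0,0],[-0,-0,25,0,0,-0,0],[-0,-0,25,0,0,-0,0],[-0,-0.1,25,0,0,-0,0],[-0,0,5.7,0,0,-0,0],[-0,0,5.7,0,0,-0,0]]
[[-0,0,5.6,0,0,-0,0],[-0,0,0,0,0,-0,0],[-0,0,0,0,0,-0,0]]
end cmd [ 492. -342.   28.] -87.9 -0.0
```

Emit:
apply_moves:
  moves:
    - [17.4, 2.2, 14.7, -3, 0, 0, 0]
    - [17.3, 1.4, 14.8, -3, 0, 0, 0]
    - [17.4, 0.7, 14.9, -3.1, 0, 0, 0]
    - [0, 0, 25, 0, 0, 0, 0]
    - [0, 0, 25, 0, 0, 0, 0]
    - [0, 0, 22, 0, 0, 0, 0]
    - [0, 0, 3, 0, 0, 0, 0]
    - [0, 0, 0, 0, 0, 0, 0]

```text
time: 69.7
position: [0.4914, -0.3417, 0.0441]
eef_rot: [0.0, 0.72, -0.694, -0.002]
contact_force: [1.0, -0.1, -1.5]
width: 0.141
```

Emit:
apply_moves:
  moves:
    - [0, 0, 6, 0, 0, 0, 0]
    - [0, 0, 6, 0, 0, 0, 0]
    - [0, 0, 5, 0, 0, 0, 0]
    - [0, 0, 0, 0, 0, 0, 0]

```text
time: 70.03
position: [0.4917, -0.342, 0.0276]
eef_rot: [-0.0, 0.72, -0.694, -0.001]
contact_force: [-0.7, -0.3, -1.1]
width: 0.143
```

Emit:
apply_moves:
  moves:
    - [0, 0, 4, 0, 0, 0, 0]
    - [0, 0, 3, 0, 0, 0, 0]
    - [0, 0, 3, 0, 0, 0, 0]
    - [0, 0, 0, 0, 0, 0, 0]
    - [0, 0, 0, 0, 0, 0, 0]

```text
time: 70.45
position: [0.492, -0.3422, 0.018]
eef_rot: [-0.0, 0.72, -0.694, -0.0]
contact_force: [1.0, -0.3, 0.1]
width: 0.139
```

```bash
python3 - <<'E'
from p3 import *
stat();print(r.get_obs()["wrist_torque"].round(2))
E
```

```text
t 70.45 p [ 492.  -342.2   18. ] psi -88.0 tilt [-0.001  0.001] F [ 1.  -0.3  0.1] w 0.139
[-0.03  0.22 -0.01]
```

Emit:
apply_moves:
  moves:
    - [0, 0, 1.5, 0, 0, 0, 0]
    - [0, 0, 1, 0, 0, 0, 0]
    - [0, 0, 0, 0, 0, 0, 0]
    - [0, 0, 0, 0, 0, 0, 0.4]
    - [0, 0, 0, 0, 0, 0, 0.4]
    - [0, 0, 0, 0, 0, 0, 0.4]
    - [0, 0, 0, 0, 0, 0, 0.4]
  squeeze: 10

```text
time: 71.03
position: [0.4918, -0.3421, 0.0154]
eef_rot: [-0.0, 0.72, -0.694, -0.001]
contact_force: [-0.0, 0.3, 0.6]
width: 0.373
```

Emit:
apply_moves:
  moves:
    - [0, 0, -8, 0, 0, 0, 0.4]
    - [0, 0, -20, 0, 0, 0, 0.4]
    - [0, 0, -35, 0, 0, 0, 0.4]
    - [0, 0, -40, 0, 0, 0, 0.4]
    - [-30, 0, -25, 0, 0, 0, 0.4]
    - [-40, 0, 0, 0, 0, 0, 0.4]
    - [-40, 0, 0, 0, 0, 0, 0.4]
    - [-20, 10, 0, 0, 0, 0, 0.4]

```text
time: 71.7
position: [0.4776, -0.2096, 0.1446]
eef_rot: [-0.0, 0.72, -0.694, 0.0]
contact_force: [-0.0, 0.9, -0.1]
width: 0.398
```

Emit:
apply_moves:
  moves:
    - [-20, 30, 0, 0, 0, 0, 0.4]
    - [0, 35, 0, 0, 0, 0, 0.4]
    - [0, 35, 0, 0, 0, 0, 0.4]
    - [0, 0, 0, 0, 0, 0, 0.4]
    - [0, 0, 0, 0, 0, 0, 0.4]

```text
time: 72.12
position: [0.376, -0.1963, 0.1444]
eef_rot: [-0.0, 0.719, -0.695, -0.0]
contact_force: [0.7, -0.7, -0.2]
width: 0.401
```

```bash
python3 - <<'E'
from p3 import *
stat();lobe()
for c in("top","side"):
    look(c,"spanner",.013);look(c,"mat",.003);look(c,"plate",.07);look(c,"specimen_cup",.072)
    cass(c,cams.grab_frame(c),.063,(.44,.60,0.0,.18))
E
```

```text
t 72.12 p [ 376.  -196.3  144.4] psi -88.0 tilt [0. 0.] F [ 0.7 -0.7 -0.2] w 0.401
top red 78 r 25.3 lock 163.8
top spanner 0.6 [367.0, 189.0, 387.0, 250.0] 429 [ 520.2 -338.8] (512.7, -335.4) (173.1, 44.9) -1.0
top mat 0.68 [368.0, 177.0, 400.0, 241.0] 1629 [ 541.2 -367. ] (539.4, -363.0) (181.0, 85.2) 1.5
top plate 0.83 [194.0, 188.0, 247.0, 234.0] 2104 [516.2  89.8] (517.0, 88.1) (144.1, 124.2) 89.6Traceback (most recent call last):
  File "<stdin>", line 4, in <module>
  File "h.py", line 22, in look
    cams.grab_frame(c)
    ~~~~~~~~~~~~~~~^^^
ValueError: 200 camera calls are used up
```

```bash
python3 -c "
from rig import r
print(r.finish_job())"
```

```text
the job is handed in; nothing more can be done
None
```

The job is handed in at 72 s. I believe all of it was done, but some final states were not re-seen because I had used all 200 camera calls.

- **Cassettes:** all four are in their own pockets. I last saw them in place through the plate's windows, after the plate was down.
- **Plate:** it went over both pins with no contact force and bottomed under a 19.5 N push. In the last pictures its centre is at about (517, 88) mm, within 1 mm of the seat I had measured.
- **Cam:** the first two attempts rode on the hexagon's taper and turned nothing. After I corrected the ring's offset, three strokes took the lobe from about 19° to 163.8° (2.86 rad, against the 2.6 needed). That value held in the last picture.
- **Spanner:** my first lift off the hexagon jammed, with up to about 63 N at the wrist. I lowered it again, regripped closer to the ring and lifted it off freely. The top view then shows it at full length (173 mm), the middle of its handle over the mat. That it lies flat rests on that length and on the touch-down height.
- **Not checked at the end:**
  - The side view of the spanner and a last look at the cassettes and the cup were not made.
  - I did not check the oil bottle or the tally counter after the start. I felt no contact that would suggest they, or the cup, had moved.

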